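# Prop a painted stepping stone with a pry bar and shim

### The arm

A 7-joint arm with a two-finger parallel gripper is mounted at the origin on the work surface. World frame = base frame: x ahead of the robot, y to its left, z up, the work surface at z = 0. Lengths are in m, angles in degrees, forces in N, time in s.
With the tool pointing down it reaches from about 0.425 to 0.95 m from the base axis. Payload 4.7 kg.
Tool frame: the origin (TCP) lies midway between the tips of the shut fingers; the grasp point (between the pads) lies 19 mm behind it (r.grip_depth is the distance from the TCP to the grasp point, in m); z points along the fingers, y is the direction in which the jaws open and shut (so a half turn about z gives the same grasp; the last joint's range is limited). The gripper opens to 85 mm and grips with 20 to 120 N. Pads are 22 mm wide; open, the fingers measure 114 mm over their backs; the gripper's body (76 mm by 85 mm) begins 54 mm behind the grasp point. The pads swing forward as they close: fully open they stand 13 mm farther back than shut.
Start: joints at [74.49, 26.849, -2.785, 87.806, 1.381, 65.374, -4.715], TCP at [0.162, -0.655, 0.194] pointing down, gripper open.
Joint ranges: [-148.3, 148.3], [-19.14, 114.17], [-79.39, 73.82], [5.75, 140.21], [-59.74, 239.74], [12.07, 113.84], [-152.46, 152.46]. Speed limits (degrees/s): [147.25, 147.25, 180, 180, 180, 180, 180].

### API

Orientations are given as a 3x3 rotation matrix whose columns are the frame's x, y, z axes.
In Python, from bench import r gives the robot as it stands.
- The arm moves only by the tool play_rows, never from a script. Its argument "commands" is text: rows parted by semicolons, each of 7 numbers parted by spaces: the shift along the tool's x, y, z in cm, then the turn, a rotation vector about the tool's x, y, z in degrees, then the finger opening in cm, from 0 to 8.54. In form: x y z rx ry rz gripper; .... A call has 1 to 10 rows; each row shifts and turns the pose as measured when the row begins, along the tool's axes as they then stand; what a row does not reach is not made up. A row lasts 1/12 s, in which the tool goes at most 41.7 mm and 7.16 degrees, less where a joint would pass 70% of its speed; a pose out of reach is approached as far as the arm can. A call is refused whole if a number of a shift passes 4.17 or a number of a turn 7.16, either way. A call with a gripper value outside its range is refused whole. The fingers move at their own pace and stop on an object; the grip force is fixed at half the most. Time passes only in rows, so rows that do not move let the fingers close. It gives the time, the measured TCP pose, the force and the opening at its end, in the units of the state.
- r.get_state(): the state, without advancing time (a new reading comes with each control period).
- r.snapshot(name): name is "side" or "top"; returns (picture, depth): 400x640x3 uint8, red, green, blue; 400x640 float32, m along the optical axis (not along the pixel's ray), 0 where there is no reading.
- r.camera_model(name): a dict with "fx", "fy", "cx", "cy" (pixels), "rvec" (rotation vector, rad) and "tvec" (3), from world to camera coordinates, as OpenCV has them. Camera axes: x right, y down, z forward; pixel columns grow to the right and rows downward; lengths in m; the calibration is good to about 2 mm. A picture is of the moment at which its call begins. camera_model takes no time and is no camera call.
- r.close_job(): hands the job in, once; it reports no verdict.
Trained networks look in the newest picture that a camera, given by its name, has taken for a name from the list of things; names that differ only in an ending like _2 or _b are one class to them, and where a whole thing is asked for, a point or a joint stands for the part that bears it (a point fixed in the world has none). Each returns a list of dicts, best first, with "confidence" (0 to 1); they miss things now and then, are a little off and sometimes report something else, mostly with a low value. They report only what shows in the picture. A call takes as long as a camera call. They do not tell look-alikes from the thing itself.
- r.boxes_of(camera, label): "box" ([left, top, right, bottom] in pixels, round what is visible of it).
- r.trace(camera, label): "mask" (400x640 bool, what is visible of it) and "box" ([left, top, right, bottom] in pixels, round what is visible of it).
- r.pinpoint(camera, label): "at" ([column, row] in pixels: a listed point, or the origin of a listed thing).
The state is a dict: "clock": time; "q": joint angles; "dq": joint speeds; "effort": joint torques, N m; "eef_pos": TCP position; "orientation": TCP orientation; "force": force on the tool from outside, world axes, zero at the start; "moment": the same for the moment, N m; "width": finger opening in m.
Only numpy, scipy, OpenCV 4.12 (cv2) and the standard library are available. Lean on these libraries where they do the work, as an engineer would, in place of code of your own. Each camera call takes 0.05 s, during which the arm holds its last target.

### The job

Push the blue pry bar's toe gently under the near edge of the painted stepping stone until it meets the rib beneath, lever the edge up over the fulcrum block and park the bar under the red keeper, then, hands off the bar, slide the yellow shim, nose first, some 40 mm under the raised edge. Unhook the bar, ease the stone down so that it rests on the shim, and draw the bar's toe back out clear of the stone. Do not ram or yank the stone, lift it by hand or tip it steeply, keep the jar standing on it, and leave the other paint things alone.

Things in the scene. Friction and masses are not known exactly. Their poses are not given: they have to be found in the camera images.
- stand: Fixed prying stand (fulcrum block, red keeper, fences). Origin on the table, below the middle of the stone's near edge as it starts; +x is the prying direction (from handle towards stone), +y its left, z up. Pale fences 34 mm high enclose the stone's far end so that it cannot slide away.
- fulcrum (a point): Middle of the rounded steel crest, 26 mm high, of the wooden fulcrum block, at x -55 mm of the stand; block 44 mm wide (y), 36 mm long (x); cheeks 42 mm high at its sides leave 40 mm between them for the bar. Axes as stand.
- keeper (a point): Free edge of the red keeper's lip, on its underside, 32 mm above the table, at x -160, y +13 mm of the stand. From here the lip (10 mm thick, 26 mm along x) runs towards +y to its post, face at y +36 mm. The bar, pressed below the lip, parks under it by swinging its handle to +y. The post is 44 mm high. Axes as stand.
- stone: Grey concrete stepping stone with painted lizard, 230 (x) by 200 (y) by 26 mm, about 2.4 kg (varies by a quarter), on cork feet 20 mm high; origin on the table below its middle, +x = prying direction, near edge at x -115 mm. The first 65 mm under the near edge are free of feet, but hold the rib. It tilts about its far feet when levered.
- edge (a point): Middle of the lower edge of the stone's near face (20 mm high at the start, 31 to 34 mm with the bar parked); axes as stone. A hidden rib, 46 mm wide (y), hangs under the stone to 4 mm above the table; it meets the toe somewhere 14 to 38 mm in from here: castings differ, so feel for it, pressing with 3 to 9 N (over 12 chips it).
- bar: Blue flat steel pry bar, 300 mm long, 20 wide, 6 thick, 0.3 kg, with an orange grip sleeve. +x points along it to the toe, z is its upper side; origin on the underside at the toe's tip. It starts over the fulcrum, tail end on the table, toe in the air and short of the stone. It balances about 150 mm behind the toe. Holding the stone up takes some 5 N down on the sleeve.
- toe (a point): Middle of the underside of the bar's toe tip (the bar's origin), axes as bar.
- bar_grip (a point): Middle of the orange sleeve (70 mm long, 22 wide, 22 high), 245 mm behind the toe tip and 12 mm over the bar's underside (the sleeve spans -2 to +20 mm there); axes as bar.
- shim: Yellow shim, 90 mm long (x), 34 wide, 26 high, lying flat, 0.08 kg, with an upright grip block 24 (x) by 22 (y) mm at its tail, top 55 mm high. Origin on the underside in the middle; +x points to its nose. It goes under the edge beside the bar, nose first, between rib and stone corner; with the bar parked the gap there is about 4 mm higher than the shim.
- nose (a point): Middle of the underside at the shim's nose end, 45 mm ahead of its origin; axes as shim.
- shim_grip (a point): In the middle of the shim's grip block, 31 mm behind its origin and 42 mm up; axes as shim.
- jar: Small green paint jar, 44 mm wide, 60 mm high, standing on the far half of the stone; origin under its foot. Leave it.
- paint_orange: Orange paint bottle, 52 mm wide, 150 high; a bystander, leave it.
- paint_yellow: Yellow paint bottle, 60 mm wide, 160 high; a bystander, leave it.
- paint_red: Red paint bottle, 44 mm wide, 130 high; a bystander, leave it.
- palette: Blue palette plate, 170 mm wide, 16 high; a bystander, leave it.
- water_cup: Clear water cup, 72 mm wide, 90 high; a bystander, leave it.
- brush: Paint brush lying down; a bystander, leave it.
Things that resemble listed ones, but are neither listed nor needed, are in the scene too. What is shaped like the shim but purple is not meant.

How it is judged:
By the outcome, as a careful person would: the job done as asked, in the order asked, and still so for the second after the job is handed in, with the robot touching nothing.
It also fails if it takes over 70 s, if anything falls off the work surface, if the arm or the gripper's body presses on something with over 40 N, if the wrist force passes 120 N, or if a joint passes its speed limit or range.

## Working session

There is one attempt and no reset: what is moved stays moved. The work goes in short steps, Python scripts to look and compute and a tool call to move; the robot and the scene stay as the last step left them, time stands still between calls to the robot, and variables do not carry over. Pictures are saved under pics/ and viewed, and the job is handed in when it is done.

Besides the shell and the picture viewer there is one more tool, called after ">>>" in YAML: its name, and indented under it one key for each argument. play_rows: Moves the arm, as the interface text tells. Its arguments: {"type":"object","properties":{"commands":{"type":"string"}},"required":["commands"]}

```bash
ls; mkdir -p pics; python3 - <<'E'
from bench import r
import cv2
for n in ("side","top"):
    p,d=r.snapshot(n); cv2.imwrite(f"pics/{n}0.png",p[:,:,::-1]); 
    m=r.camera_model(n); print(n,m)
s=r.get_state(); print({k:s[k] for k in("clock","eef_pos","orientation","force","width")}, r.grip_depth)
E
```

```text
pics
side {'fx': 501.1554575742525, 'fy': 501.1554575742525, 'cx': 307.57234429993326, 'cy': 206.35922745656723, 'rvec': array([ 0.37059104, -2.84907749,  1.06984851]), 'tvec': array([0.56039251, 0.1762111 , 1.40187281])}
top {'fx': 458.6707138771204, 'fy': 458.6707138771204, 'cx': 320.05871155815805, 'cy': 200.4717034478747, 'rvec': array([ 2.11026151, -2.17454992,  0.14164538]), 'tvec': array([0.01012992, 0.56854989, 1.3737029 ])}
{'clock': 0.1, 'eef_pos': array([ 0.16147686, -0.65477665,  0.19264455]), 'orientation': array([[ 9.70910260e-01,  2.39443123e-01, -5.08216950e-04],
       [ 2.39443650e-01, -9.70908718e-01,  1.73179238e-03],
       [-7.87664899e-05, -1.80310432e-03, -9.99998371e-01]]), 'force': array([0.20775379, 0.44086537, 0.93402723]), 'width': 0.08545298214351091} 0.0187
```

View pics/side0.png

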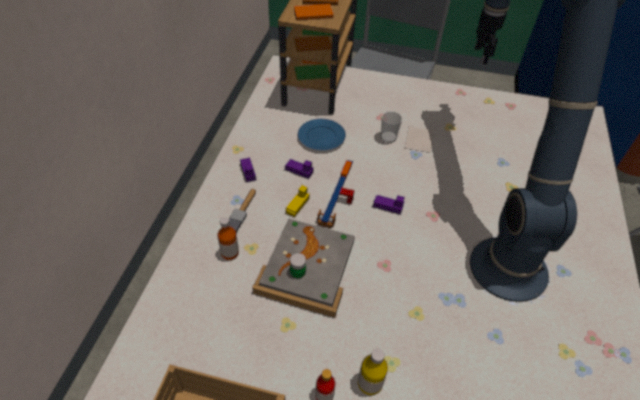

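View pics/top0.png

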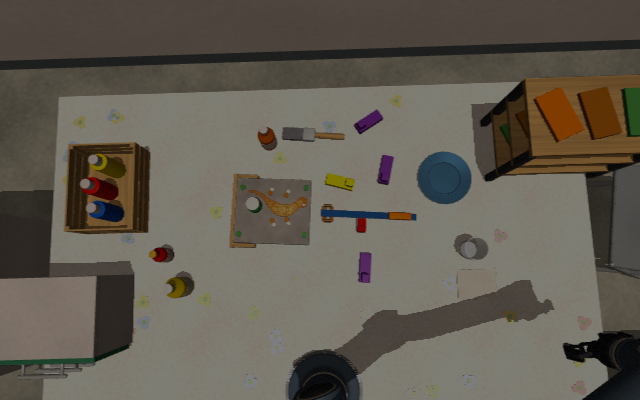

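```bash
cat > h.py <<'E'
from bench import r
import cv2, numpy as np
def cam(n):
    m=r.camera_model(n); R,_=cv2.Rodrigues(np.array(m["rvec"])); K=np.array([[m["fx"],0,m["cx"]],[0,m["fy"],m["cy"]],[0,0,1]]); return K,R,np.array(m["tvec"])
def ray(n,uv):
    K,R,t=cam(n); d=R.T@np.linalg.inv(K)@np.array([uv[0],uv[1],1.]); return -R.T@t,d
def at_z(n,uv,z):
    c,d=ray(n,uv); return c+d*(z-c[2])/d[2]
def proj(n,P):
    K,R,t=cam(n); p=K@(R@np.asarray(P,float)+t); return p[:2]/p[2]
def cloud(n,depth):
    K,R,t=cam(n); v,u=np.mgrid[0:depth.shape[0],0:depth.shape[1]]
    pc=np.stack([(u-K[0,2])/K[0,0]*depth,(v-K[1,2])/K[1,1]*depth,depth],-1)
    return (pc-t)@R
def tri(uv1,uv2):
    A=[];b=[]
    for n,uv in(("side",uv1),("top",uv2)):
        c,d=ray(n,uv); d=d/np.linalg.norm(d); P=np.eye(3)-np.outer(d,d); A.append(P); b.append(P@c)
    return np.linalg.lstsq(np.vstack(A),np.hstack(b),rcond=None)[0]
def crop(n,box,k,name,p=None):
    if p is None: p,_=r.snapshot(n)
    l,t,rr,b=box; cv2.imwrite("pics/"+name,cv2.resize(p[t:b,l:rr,::-1],None,fx=k,fy=k,interpolation=cv2.INTER_CUBIC))
E
python3 - <<'E'
from h import *
np.set_printoptions(precision=4,suppress=True)
P={};
for n in("side","top"):
    p,d=r.snapshot(n); P[n]=(p,d)
    np.save(f"{n}0.npy",d); cv2.imwrite(f"pics/{n}1.png",p[:,:,::-1])
crop("top",(220,90,430,250),3.8,"tc.png",P["top"][0])
crop("side",(220,110,420,320),2.8,"sc.png",P["side"][0])
for l in("stand","fulcrum","keeper","stone","edge","bar","toe","bar_grip","shim","nose","shim_grip","jar"):
    a={}
    for n in("side","top"):
        q=r.pinpoint(n,l); a[n]=q
        print(l,n,[(np.round(x["at"],1),round(x["confidence"],2)) for x in q][:4])
    try: print("   tri",tri(a["side"][0]["at"],a["top"][0]["at"]))
    except Exception as e: print(e)
E
```

```text
stand side [(array([323. , 238.3]), 0.7)]
stand top [(array([309.7, 214.1]), 0.64), (array([359.6, 218. ]), 0.27), (array([323.4, 215. ]), 0.18)]
   tri [ 0.5287  0.0273 -0.0018]
fulcrum side [(array([324.2, 217. ]), 0.95)]
fulcrum top [(array([326.8, 212.6]), 0.56), (array([256.7, 206.9]), 0.29), (array([323. , 214.9]), 0.26)]
   tri [ 0.5336 -0.0265  0.0296]
keeper side [(array([339.6, 192.2]), 0.95), (array([236.7, 215.6]), 0.61)]
keeper top [(array([358.8, 218.3]), 0.8), (array([401.5, 213.9]), 0.31)]
   tri [ 0.5102 -0.1238  0.0429]
stone side [(array([310.1, 266.3]), 0.73)]
stone top [(array([271.1, 211.4]), 0.87)]
   tri [0.5379 0.1469 0.0198]
edge side [(array([319.8, 232.5]), 0.74)]
edge top [(array([309.6, 216. ]), 0.97), (array([312.7, 136.1]), 0.24)]
   tri [0.5296 0.0275 0.0219]
bar side [(array([321.8, 220.3]), 0.74)]
bar top [(array([322.5, 182.3]), 0.74), (array([321.9, 214.8]), 0.57)]
   tri [ 0.5821 -0.0148  0.0363]
toe side [(array([325.3, 220.3]), 0.84)]
toe top [(array([319.9, 216. ]), 0.86)]
   tri [ 0.524  -0.0049  0.0421]
bar_grip side [(array([345.6, 169.2]),
[... 316 characters left out ...]
 0.1694]
nose side [(array([291.3, 216. ]), 0.84), (array([287.3, 163.9]), 0.63), (array([244.2, 165. ]), 0.5)]
nose top [(array([324.8, 181.1]), 0.79), (array([385.8, 159.4]), 0.66), (array([377. , 116.1]), 0.65), (array([365.1, 255. ]), 0.55)]
   tri [ 0.6355 -0.0235  0.0064]
shim_grip side [(array([306.7, 164. ]), 0.81), (array([302.8, 188.6]), 0.72), (array([246.8, 168.1]), 0.66), (array([400.8, 201.6]), 0.65)]
shim_grip top [(array([349. , 184.2]), 0.89), (array([387.8, 176.2]), 0.86), (array([361.5, 128.6]), 0.8), (array([362.7, 275.8]), 0.76)]
   tri [ 0.6007 -0.0904  0.1681]
jar side [(array([296.9, 272.6]), 0.75)]
jar top [(array([256.6, 206.6]), 0.58)]
   tri [0.5578 0.1894 0.0402]
```

```bash
python3 - <<'E'
from h import *
np.set_printoptions(precision=4,suppress=True)
d=np.load("top0.npy"); C=cloud("top",d)
print("table z", np.median(C[285:295,200:280,2]))
for uv in [(270,230),(240,205),(340,214),(360,215),(380,215),(400,216),(361,225),(340,182),(327,213)]:
    print(uv,C[uv[1],uv[0]])
for n in("stone","bar","shim","stand"):
    t=r.trace("top",n)
    for x in t[:4]:
        m=x["mask"]; pts=C[m]; print(n,round(x["confidence"],2),x["box"],m.sum(),np.median(pts,0),cv2.minAreaRect(pts[:,:2].astype(np.float32)))
E
```

```text
table z 0.000335283601443059
(270, 230) [0.4817 0.1483 0.0451]
(240, 205) [0.5616 0.2398 0.0442]
(340, 214) [ 0.5261 -0.0673  0.0289]
(360, 215) [ 0.5217 -0.1294  0.0232]
(380, 215) [ 0.5209 -0.1926  0.0131]
(400, 216) [ 0.5143 -0.2522  0.0285]
(361, 225) [ 0.4888 -0.1296  0.0437]
(340, 182) [ 0.6257 -0.0706  0.0338]
(327, 213) [ 0.5301 -0.0272  0.0319]
stone 0.73 [232.9, 178.4, 311.7, 247.7] 4590 [0.5355 0.1339 0.0463] ((0.5086908340454102, 0.11420878767967224), (0.285241961479187, 0.26257574558258057), 85.9157485961914)
stone 0.2 [151.8, 245.3, 174.3, 258.2] 295 [0.4165 0.4639 0.0843] ((0.38402634859085083, 0.2382224053144455), (0.51322340965271, 0.04145805165171623), 81.71865844726562)
bar 0.96 [319.9, 212.1, 414.5, 218.3] 699 [ 0.5224 -0.1554  0.0236] ((0.46307510137557983, -0.16143245995044708), (0.17251063883304596, 0.2970008850097656), 3.634937047958374)
bar 0.53 [323.7, 175.2, 353.9, 189.3] 334 [ 0.6271 -0.0679  0.0266] ((0.511821985244751, -0.03241976350545883), (0.08897648006677628, 0.28336143493652344), 72.47625732421875)
shim 0.92 [354.5, 253.0, 374.8, 286.2] 395 [ 0.359  -0.1372  0.0262] ((0.3645118474960327, -0.0901133120059967), (0.14266768097877502, 0.09188614785671234), 83.87797546386719)
shim 0.86 [323.8, 176.1, 355.1, 190.1] 336 [ 0.6264 -0.069   0.0265] ((0.5177056789398193, -0.02834296226501465), (0.08771609514951706, 0.2878029942512512), 69.37445831298828)
shim 0.65 [353.3, 111.4, 384.2, 134.5] 331 [ 0.8169 -0.1675  0.0271] ((0.6217070817947388, -0.08505965769290924), (0.07359717786312103, 0.5201187133789062), 67.31126403808594)
shim 0.58 [376.5, 153.9, 395.7, 182.2] 322 [ 0.6616 -0.2142  0.0267] ((0.5298029184341431, -0.1401834487915039), (0.0525229275226593, 0.40192291140556335), 60.61692428588867)
stand 0.57 [232.4, 173.5, 367.5, 246.7] 629 [0.5119 0.2256 0.0346] ((0.5085476636886597, 0.07253570854663849), (0.4352734088897705, 0.2307417243719101), 76.30952453613281)
```

View pics/tc.png

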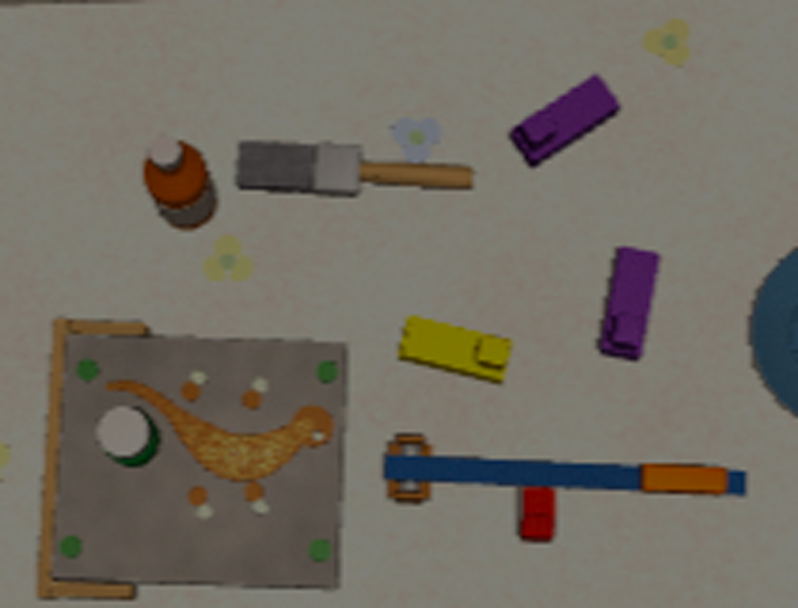

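View pics/sc.png

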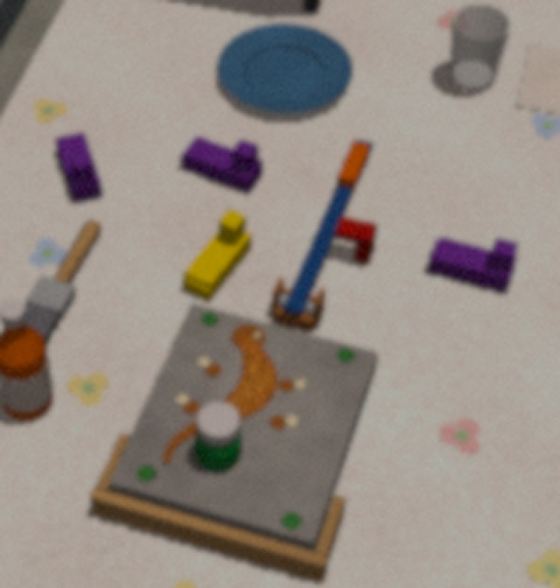

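```bash
python3 - <<'E'
from h import *
np.set_printoptions(precision=4,suppress=True)
d=np.load("top0.npy"); C=cloud("top",d)
p=cv2.imread("pics/top1.png")
ok=d>0
# stone top: z 42..50mm in region
v,u=np.mgrid[0:400,0:640]
def rect(m,name):
    m=m.astype(np.uint8); n,l,st,ce=cv2.connectedComponentsWithStats(m); k=1+np.argmax(st[1:,4]); mm=l==k
    pts=C[mm]; rc=cv2.minAreaRect(pts[:,:2].astype(np.float32)); print(name,mm.sum(),np.round(rc[0],4),np.round(rc[1],4),round(rc[2],2)); return mm
reg=(u>225)&(u<316)&(v>170)&(v<252)&ok
m=rect(reg&(C[...,2]>.040)&(C[...,2]<.056),"stone")
hsv=cv2.cvtColor(p,cv2.COLOR_BGR2HSV)
blue=(u>316)&(u<420)&(v>205)&(v<225)&ok&(hsv[...,0]>95)&(hsv[...,0]<125)&(hsv[...,1]>120)
mb=rect(blue,"blue bar")
org=(u>380)&(u<420)&(v>205)&(v<225)&ok&(hsv[...,0]<20)&(hsv[...,1]>150)
mo=rect(org,"sleeve")
yel=(u>315)&(u<360)&(v>170)&(v<195)&ok&(hsv[...,0]>20)&(hsv[...,0]<35)&(hsv[...,1]>120)
my=rect(yel,"shim")
mg=rect(yel&(C[...,2]>.045),"shimgrip")
print("grip top",np.median(C[yel&(C[...,2]>.045)],0))
red=(u>350)&(u<370)&(v>212)&(v<235)&ok&((hsv[...,0]<8)|(hsv[...,0]>172))&(hsv[...,1]>150)
rect(red,"red"); print(C[red].min(0),C[red].max(0))
# line fits
for nme,mm in(("blue",mb),("sleeve",mo),("both",mb|mo)):
    pts=C[mm]; y=pts[:,1]
    A=np.polyfit(y,pts[:,0],1); B=np.polyfit(y,pts[:,2],1); print(nme,A,B,y.min(),y.max(), "ang", np.degrees(np.arctan(A[0])))
# stone edges: near edge points max u per row
for row in range(185,240,10):
    us=np.where(m[row])[0]; print(row,us.min(),us.max(),C[row,us.max()],C[row,us.min()])
E
```

```text
stone 4545 [0.5418 0.1402] [0.2315 0.2007] 86.23
blue bar 410 [ 0.5257 -0.1118] [0.2078 0.02  ] 86.02
sleeve 162 [ 0.5176 -0.2521] [0.0666 0.0248] 87.81
shim 343 [ 0.6311 -0.0685] [0.0904 0.0357] 73.57
shimgrip 59 [ 0.6215 -0.1003] [0.023  0.0224] 74.0
grip top [ 0.6208 -0.1002  0.0548]
red 115 [ 0.4905 -0.1308] [0.0229 0.0406] 87.25
[ 0.4699 -0.143   0.0125] [ 0.5105 -0.1185  0.0519]
blue [0.0664 0.533 ] [0.0851 0.0341] -0.21515885405061724 -0.008320051787504827 ang 3.8006592677367848
sleeve [0.0753 0.5351] [0.0713 0.0423] -0.2854428024308862 -0.21884334217900972 ang 4.308073910176304
both [0.0673 0.5331] [0.0347 0.0298] -0.2854428024308862 -0.008320051787504827 ang 3.8509755096276264
185 237 310 [0.6175 0.0227 0.0431] [0.6245 0.2489 0.0438]
195 237 309 [0.5863 0.0266 0.043 ] [0.5929 0.2487 0.0453]
205 236 310 [0.5548 0.0243 0.0458] [0.5619 0.252  0.0449]
215 235 309 [0.524  0.0282 0.0457] [0.5313 0.2556 0.0426]
225 235 309 [0.4935 0.029  0.0442] [0.4997 0.2541 0.0508]
235 234 309 [0.4627 0.0296 0.0485] [0.4698 0.2584 0.0446]
```

```bash
cat >> h.py <<'E'
from scipy.spatial.transform import Rotation as Ro
np.set_printoptions(precision=4,suppress=True)
ANG=86.2
def set_stand():
    a=np.radians(ANG); e=np.array([np.cos(a),np.sin(a),0]); n=np.array([-e[1],e[0],0]); return e,n
O=np.array([0.5342,0.0255,0])
def S2W(p):
    e,n=set_stand(); return O+e*p[0]+n*p[1]+np.array([0,0,p[2]])
def W2S(P):
    e,n=set_stand(); d=np.asarray(P)-O; return np.array([d@e,d@n,d[2]])
def toolR(yaw,pitch=0):
    "tool x along world heading yaw (deg), tool z down; pitch: toe-down positive (deg)"
    a=np.radians(yaw); x=np.array([np.cos(a),np.sin(a),0]); z=np.array([0,0,-1.]); y=np.cross(z,x)
    return np.stack([x,y,z],1)@Ro.from_rotvec([0,-pitch,0],degrees=True).as_matrix()
def plan(p,R,n,g):
    s=r.get_state(); p0=np.array(s["eef_pos"]); R0=np.array(s["orientation"])
    w=Ro.from_matrix(R0.T@R).as_rotvec(degrees=True); 
    out=[]; 
    for i in range(n):
        Ri=R0@Ro.from_rotvec(w*i/n,degrees=True).as_matrix()
        v=Ri.T@(p-p0)/n*100
        out.append(" ".join(f"{a:.2f}" for a in v)+" "+" ".join(f"{a:.2f}" for a in w/n)+f" {g}")
    print("total",np.linalg.norm(p-p0),w,"n",n); print("; ".join(out))
def st():
    s=r.get_state(); p=np.array(s["eef_pos"]); R=np.array(s["orientation"])
    e=set_stand()[0]; print("clk %.2f"%s["clock"],"pos",p,"stand",W2S(p)*1000,"yaw %.2f pitch %.2f"%(np.degrees(np.arctan2(R[1,0],R[0,0])),np.degrees(np.arcsin(-R[2,0]))),"roll",R[2,1],"F",s["force"],"Fs",[s["force"]@e,s["force"]@set_stand()[1]],"w %.4f"%s["width"])
E
python3 - <<'E'
from h import *
st(); plan(np.array([.517,-.252,.12]),toolR(86.2),18,8.5)
E
```

```text
clk 1.60 pos [ 0.1617 -0.6553  0.1936] stand [-704.0374  326.5498  193.6262] yaw 13.86 pitch -0.00 roll 3.2949153905582e-05 F [0.0808 0.716  0.0094] Fs [np.float64(0.7197676266539925), np.float64(-0.03317546036958682)] w 0.0854
total 0.5425330010064048 [  0.0024   0.0002 -72.3445] n 18
2.45 -1.70 0.41 0.00 0.00 -4.02 8.5; 2.57 -1.53 0.41 0.00 0.00 -4.02 8.5; 2.67 -1.34 0.41 0.00 0.00 -4.02 8.5; 2.75 -1.15 0.41 0.00 0.00 -4.02 8.5; 2.83 -0.96 0.41 0.00 0.00 -4.02 8.5; 2.89 -0.76 0.41 0.00 0.00 -4.02 8.5; 2.93 -0.55 0.41 0.00 0.00 -4.02 8.5; 2.97 -0.35 0.41 0.00 0.00 -4.02 8.5; 2.98 -0.14 0.41 0.00 0.00 -4.02 8.5; 2.99 0.07 0.41 0.00 0.00 -4.02 8.5; 2.97 0.28 0.41 0.00 0.00 -4.02 8.5; 2.95 0.49 0.41 0.00 0.00 -4.02 8.5; 2.90 0.70 0.41 0.00 0.00 -4.02 8.5; 2.85 0.90 0.41 0.00 0.00 -4.02 8.5; 2.78 1.09 0.41 0.00 0.00 -4.02 8.5; 2.69 1.29 0.41 0.00 0.00 -4.02 8.5; 2.60 1.47 0.41 0.00 0.00 -4.02 8.5; 2.49 1.65 0.41 0.00 0.00 -4.02 8.5
```

>>> play_rows:
  commands: "2.4 -1.7 0 0 0 -4 8.5; 2.6 -1.5 0 0 0 -4 8.5; 2.7 -1.3 0 0 0 -4 8.5; 2.7 -1.2 0 0 0 -4 8.5; 2.8 -1 0 0 0 -4 8.5; 2.9 -0.8 0 0 0 -4 8.5; 2.9 -0.6 0 0 0 -4 8.5; 3 -0.4 0 0 0 -4 8.5; 3 -0.1 0 0 0 -4 8.5; 3 0.1 0 0 0 -4 8.5"

```text
clock: 2.43
eef_pos: [0.3558, -0.4272, 0.1922]
orientation: [[0.577, 0.816, -0.004], [0.816, -0.577, -0.007], [-0.008, 0.001, -1.0]]
force: [1.1, -0.1, 0.5]
width: 0.0847
```

```bash
python3 - <<'E'
from h import *
st(); plan(np.array([.517,-.252,.12]),toolR(86.2),10,5)
E
```

```text
clk 2.43 pos [ 0.3558 -0.4272  0.1922] stand [-463.5788  148.0207  192.2152] yaw 54.73 pitch 0.47 roll 0.0005315437862896702 F [ 1.0591 -0.0637  0.4983] Fs [np.float64(0.006628095065552452), np.float64(-1.0609938097280596)] w 0.0847
total 0.24883504467878975 [ -0.0989   0.4647 -31.4668] n 10
2.37 0.30 0.70 -0.01 0.05 -3.15 5; 2.35 0.43 0.70 -0.01 0.05 -3.15 5; 2.32 0.56 0.71 -0.01 0.05 -3.15 5; 2.28 0.69 0.71 -0.01 0.05 -3.15 5; 2.24 0.81 0.71 -0.01 0.05 -3.15 5; 2.19 0.93 0.71 -0.01 0.05 -3.15 5; 2.14 1.05 0.71 -0.01 0.05 -3.15 5; 2.08 1.17 0.72 -0.01 0.05 -3.15 5; 2.01 1.28 0.72 -0.01 0.05 -3.15 5; 1.94 1.39 0.72 -0.01 0.05 -3.15 5
```

>>> play_rows:
  commands: "2.4 0.3 0.7 0 0 -3.2 5; 2.4 0.4 0.7 0 0 -3.2 5; 2.3 0.6 0.7 0 0 -3.2 5; 2.3 0.7 0.7 0 0 -3.2 5; 2.2 0.8 0.7 0 0 -3.2 5; 2.2 0.9 0.7 0 0.1 -3.2 5; 2.1 1 0.7 0 0.1 -3.2 5; 2.1 1.2 0.7 0 0.1 -3.2 5; 2 1.3 0.7 0 0.1 -3 5; 1.9 1.4 0.7 0 0.1 -3 5"

```text
clock: 3.27
eef_pos: [0.5241, -0.2397, 0.1225]
orientation: [[0.033, 0.999, 0.005], [0.999, -0.033, -0.005], [-0.005, 0.005, -1.0]]
force: [-0.5, -0.6, -0.2]
width: 0.0503
```

```bash
python3 - <<'E'
from h import *
st(); plan(np.array([.517,-.252,.03]),toolR(86.2),5,5)
crop("top",(220,90,430,250),3.8,"tc2.png")
crop("side",(220,60,420,270),2.8,"sc2.png")
E
```

```text
clk 3.27 pos [ 0.5241 -0.2397  0.1225] stand [-265.3098   -7.46    122.5456] yaw 88.11 pitch 0.29 roll 0.0054629106268925835 F [-0.4631 -0.6131 -0.1786] Fs [np.float64(-0.6424497727973568), np.float64(0.4214897666633478)] w 0.0503
total 0.09362330148134473 [0.3178 0.2826 1.9149] n 5
-0.24 -0.14 1.85 0.06 0.06 0.38 5; -0.24 -0.14 1.85 0.06 0.06 0.38 5; -0.25 -0.14 1.85 0.06 0.06 0.38 5; -0.25 -0.13 1.85 0.06 0.06 0.38 5; -0.25 -0.13 1.85 0.06 0.06 0.38 5
```

View pics/sc2.png

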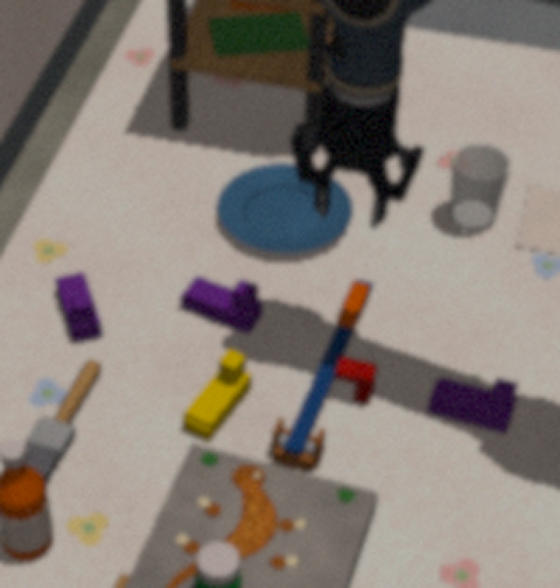

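>>> play_rows:
  commands: "-0.3 -0.2 1.8 0 0.1 0.4 5; -0.3 -0.2 1.8 0.1 0.1 0.4 5; -0.3 -0.1 1.8 0.1 0 0.4 5; -0.2 -0.1 1.8 0.1 0 0.4 5; -0.2 -0.1 1.8 0.1 0 0.3 5"

```text
clock: 3.78
eef_pos: [0.5228, -0.2518, 0.0343]
orientation: [[0.064, 0.998, 0.009], [0.998, -0.064, -0.004], [-0.004, 0.009, -1.0]]
force: [0.2, 0.6, -0.8]
width: 0.0499
```

```bash
python3 - <<'E'
from h import *
st(); plan(np.array([.517,-.252,.004]),toolR(86.2),3,5)
crop("top",(220,90,430,250),3.8,"tc3.png")
crop("side",(260,90,400,230),4,"sc3.png")
E
```

```text
clk 3.78 pos [ 0.5228 -0.2518  0.0343] stand [-277.3966   -7.0159   34.3466] yaw 86.35 pitch 0.22 roll 0.009310785869392048 F [ 0.1654  0.5704 -0.7686] Fs [np.float64(0.580135741643113), np.float64(-0.12727633614127426)] w 0.0499
total 0.030899951145741063 [0.5338 0.2164 0.1487] n 3
-0.02 -0.20 1.01 0.18 0.07 0.05 5; -0.02 -0.20 1.01 0.18 0.07 0.05 5; -0.02 -0.20 1.01 0.18 0.07 0.05 5
```

View pics/sc3.png

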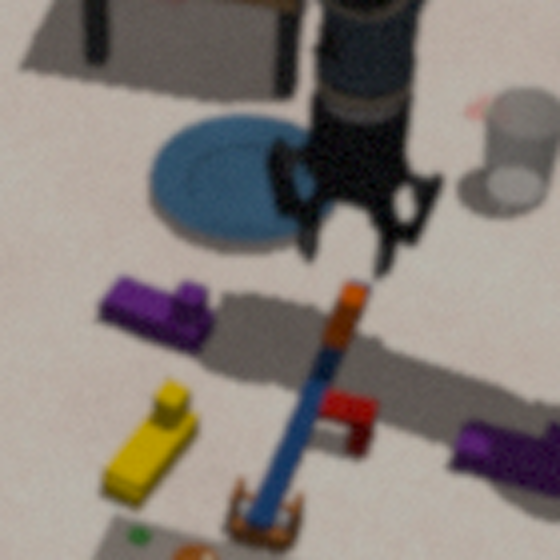

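>>> play_rows:
  commands: "0 -0.3 1 0.2 0.1 0 5; 0 -0.2 1 0.2 0.1 0 5; 0 -0.2 1 0.2 0.1 0 5"

```text
clock: 4.13
eef_pos: [0.5155, -0.2528, 0.0043]
orientation: [[0.066, 0.998, -0.001], [0.998, -0.066, 0.001], [0.001, -0.001, -1.0]]
force: [-0.1, -0.5, -0.5]
width: 0.0501
```

```bash
python3 - <<'E'
from h import *
st(); plan(np.array([.517,-.252,.003]),toolR(86.2),1,5)
E
```

```text
clk 4.13 pos [ 0.5155 -0.2528  0.0043] stand [-278.9645    0.1996    4.3339] yaw 86.24 pitch -0.05 roll -0.001212250045211065 F [-0.1273 -0.5224 -0.4628] Fs [np.float64(-0.5296859001793089), np.float64(0.09238591983956015)] w 0.0501
total 0.002166472142350779 [-0.0695 -0.0453  0.0378] n 1
0.09 0.14 0.13 -0.07 -0.05 0.04 5
```

>>> play_rows:
  commands: "0 0 0 0 0 0 3; 0 0 0 0 0 0 2.4; 0 0 0 0 0 0 1.5; 0 0 0 0 0 0 1; 0 0 0 0 0 0 1; 0 0 0 0 0 0 1"

```text
clock: 4.63
eef_pos: [0.5152, -0.2529, 0.0041]
orientation: [[0.066, 0.998, -0.002], [0.998, -0.066, 0.001], [0.001, -0.002, -1.0]]
force: [0.0, 0.6, -0.7]
width: 0.0103
```

```bash
python3 - <<'E'
from h import *
st(); 
crop("top",(290,170,430,250),5.5,"tc4.png")
crop("side",(280,130,400,250),4.5,"sc4.png")
E
```

```text
clk 4.63 pos [ 0.5152 -0.2529  0.0041] stand [-279.0746    0.4566    4.0884] yaw 86.23 pitch -0.04 roll -0.0015814798947457616 F [ 0.023   0.5654 -0.6707] Fs [np.float64(0.5656317545637237), np.float64(0.014533080898809668)] w 0.0103
```

View pics/sc4.png

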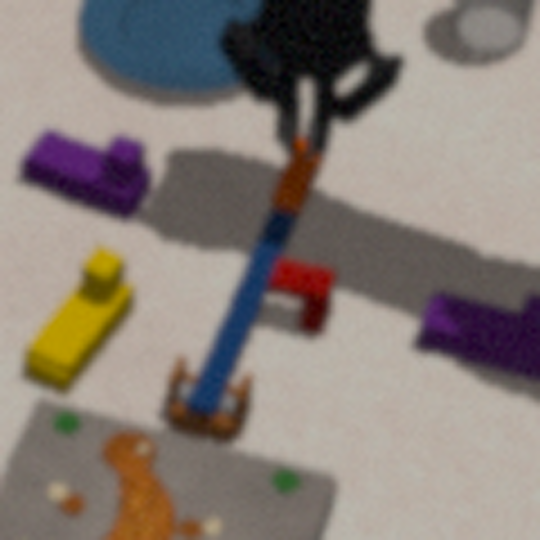

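View pics/tc4.png

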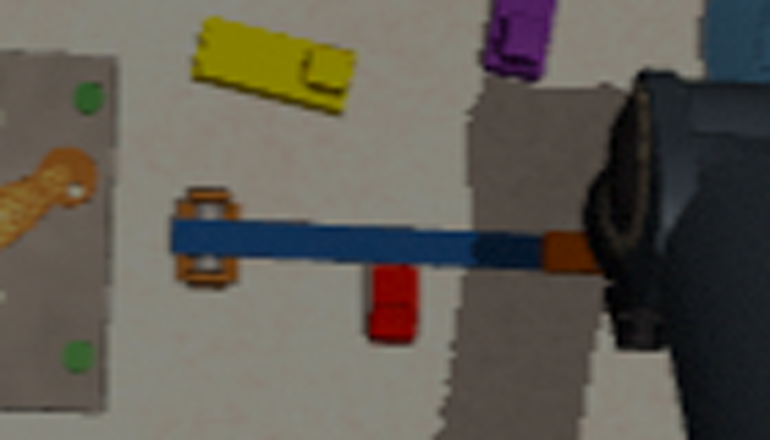

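```bash
python3 - <<'E'
from h import *
p=np.array(r.get_state()["eef_pos"])
for dz in (0,.02,.04): print((proj("side",p+[0,0,dz])-[280,130])*4.5,(proj("top",p+[0,0,dz])-[290,170])*5.5)
for n in("side",):
    for l in("bar_grip","toe","fulcrum","keeper","shim_grip"):
        q=r.pinpoint(n,l); print(l,[(np.round((x["at"]-np.array([280,130]))*4.5,0),round(x["confidence"],2)) for x in q][:3])
c=S2W([-279,0,.017])
for s in(-314,-279,-244): print(s,(proj("side",S2W([s,0,.02]))-[280,130])*4.5)
ds=np.load("side0.npy"); C=cloud("side",ds)
for uv in [(347,165),(346,169),(344,175),(348,162),(340,184)]: print(uv,C[uv[1],uv[0]])
E
```

```text
[296.245  188.9978] [599.3473 256.0214]
[298.2279 169.3314] [604.9469 252.2179]
[300.248  149.2967] [610.7047 248.307 ]
bar_grip [(array([301., 178.]), 0.6), (array([277., 292.]), 0.28)]
toe [(array([218., 413.]), 0.87)]
fulcrum [(array([203., 397.]), 0.78), (array([122., 615.]), 0.74)]
keeper [(array([273., 294.]), 0.81)]
shim_grip [(array([541., 319.]), 0.97), (array([-138.,  188.]), 0.78), (array([136., 147.]), 0.67)]
-314 [ 1247.1885 -2201.5022]
-279 [ 1246.2099 -2199.0563]
-244 [ 1244.9533 -2195.9154]
(347, 165) [ 0.5153 -0.2652  0.0243]
(346, 169) [ 0.5135 -0.2368  0.0337]
(344, 175) [ 0.5156 -0.219   0.0232]
(348, 162) [ 0.5147 -0.2777  0.0264]
(340, 184) [ 0.5199 -0.1784  0.0213]
```

```bash
python3 - <<'E'
from h import *
p,d=r.snapshot("side"); C=cloud("side",d)
crop("side",(300,100,390,190),8,"sc5.png",p)
for v in range(140,176,3):
    print(v,[ (u,np.round(C[v,u]*1000).astype(int).tolist()) for u in (342,345,348,350,352)])
E
```

```text
140 [(342, [535, -239, 150]), (345, [527, -245, 146]), (348, [517, -239, 154]), (350, [507, -216, 176]), (352, [505, -246, 151])]
143 [(342, [534, -236, 141]), (345, [525, -238, 141]), (348, [516, -242, 139]), (350, [509, -233, 149]), (352, [503, -234, 149])]
146 [(342, [533, -237, 128]), (345, [524, -239, 128]), (348, [516, -248, 122]), (350, [508, -235, 135]), (352, [502, -234, 137])]
149 [(342, [532, -239, 114]), (345, [524, -246, 109]), (348, [530, -359, 8]), (350, [507, -235, 123]), (352, [501, -235, 125])]
152 [(342, [532, -242, 98]), (345, [524, -254, 89]), (348, [528, -354, -1]), (350, [507, -238, 108]), (352, [500, -237, 111])]
155 [(342, [531, -242, 86]), (345, [523, -249, 82]), (348, [525, -339, 0]), (350, [506, -239, 95]), (352, [499, -239, 96])]
158 [(342, [531, -245, 70]), (345, [521, -245, 73]), (348, [512, -245, 75]), (350, [505, -241, 80]), (352, [499, -243, 80])]
161 [(342, [531, -254, 49]), (345, [521, -250, 55]), (348, [510, -242, 65]), (350, [505, -246, 62]), (352, [498, -248, 63])]
164 [(342, [536, -291, 0]), (345, [522, -264, 29]), (348, [509, -240, 54]), (350, [506, -269, 28]), (352, [503, -297, 2])]
167 [(342, [532, -274, 2]), (345, [519, -247, 32]), (348, [510, -252, 29]), (350, [504, -258, 25]), (352, [501, -284, 2])]
170 [(342, [526, -237, 26]), (345, [516, -232, 33]), (348, [507, -238, 30]), (350, [504, -267, 2]), (352, [498, -269, 3])]
173 [(342, [523, -221, 28]), (345, [513, -220, 31]), (348, [507, -244, 11]), (350, [502, -262, -6]), (352, [495, -257, 1])]
```

View pics/sc5.png

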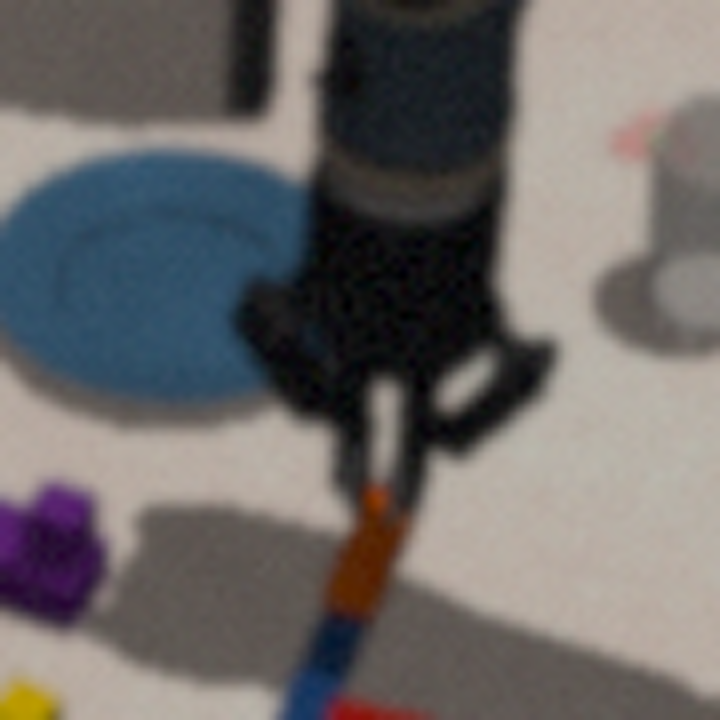

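```bash
python3 - <<'E'
from h import *
for z in (.034,.054,.074,.094): print(z,[proj("side",[.5228+dx,-.2518,z]) for dx in(-.03,.03)])
for z in (.194,.22,.24): print(z,[proj("side",[.1617,-.6553,z])])
import subprocess
p=cv2.imread("pics/side0.png"); cv2.imwrite("pics/g0.png",cv2.resize(p[0:90,440:540],None,fx=6,fy=6,interpolation=cv2.INTER_CUBIC))
s=r.get_state(); print(s["q"],s["effort"],s["moment"])
E
```

```text
0.034 [array([353.24  , 166.9455]), array([335.04  , 163.5028])]
0.054 [array([353.7579, 162.4543]), array([335.3842, 159.0052])]
0.074 [array([354.2857, 157.8775]), array([335.7349, 154.4224])]
0.094 [array([354.8237, 153.2127]), array([336.0924, 149.752 ])]
0.194 [array([475.9678,  70.6676])]
0.22 [array([478.041 ,  63.9879])]
0.24 [array([479.669 ,  58.7425])]
[ 39.7359  32.9854 -23.5774 109.8255  19.264   41.2172   1.0915] [ -0.0039 -47.2922  -4.7871 -16.235    0.0055   0.0088   0.    ] [0.0021 0.0188 0.0237]
```

View pics/g0.png

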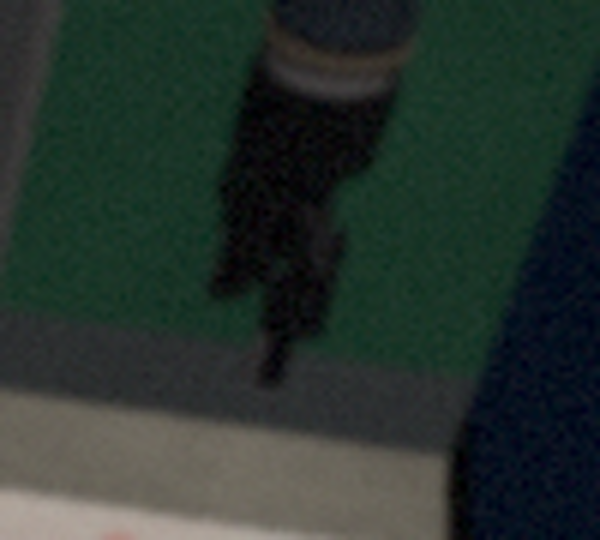

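```bash
python3 - <<'E'
from h import *
for z in (.194,.207,.247): print(z,[proj("side",[.1617+s*.0102,-.6553-s*.0413,z]) for s in(-1,1)])
p,d=r.snapshot("side"); 
# depth raw along gripper columns
C=cloud("side",d)
for v in range(105,166,5): print(v,[(u,round(float(d[v,u]),3),np.round(C[v,u]*1000).astype(int).tolist()) for u in(343,351,357)])
pt,dt=r.snapshot("top"); Ct=cloud("top",dt)
cv2.imwrite("pics/t6.png",cv2.resize(pt[160:300,300:500,::-1],None,fx=4,fy=4))
for v in range(195,235,5): print(v,[(u,np.round(Ct[v,u]*1000).astype(int).tolist()) for u in range(396,430,5)])
E
```

```text
0.194 [array([478.639 ,  78.0159]), array([473.383 ,  63.5571])]
0.207 [array([479.7027,  74.6829]), array([474.3821,  60.2501])]
0.247 [array([483.0558,  64.1763]), array([477.529 ,  49.8336])]
105 [(343, 1.409, [538, -224, 291]), (351, 1.392, [515, -217, 302]), (357, 1.399, [499, -227, 298])]
110 [(343, 1.415, [536, -219, 278]), (351, 1.41, [514, -220, 282]), (357, 1.41, [498, -225, 282])]
115 [(343, 1.44, [537, -229, 253]), (351, 1.418, [512, -217, 267]), (357, 1.423, [496, -225, 264])]
120 [(343, 1.45, [535, -226, 237]), (351, 1.435, [511, -220, 247]), (357, 1.436, [494, -225, 247])]
125 [(343, 1.467, [534, -228, 217]), (351, 1.447, [509, -219, 230]), (357, 1.465, [494, -237, 219])]
130 [(343, 1.471, [532, -221, 205]), (351, 1.457, [508, -216, 214]), (357, 1.462, [491, -225, 211])]
135 [(343, 1.49, [531, -225, 182]), (351, 1.475, [506, -220, 192]), (357, 1.473, [489, -222, 194])]
140 [(343, 1.523, [532, -239, 150]), (351, 1.492, [505, -221, 172]), (357, 1.515, [490, -244, 156])]
145 [(343, 1.537, [530, -238, 131]), (351, 1.526, [505, -236, 139]), (357, 1.531, [488, -245, 136])]
1
[... 1120 characters left out ...]
518, -241, 25]), (401, [498, -225, 213]), (406, [481, -210, 367]), (411, [476, -213, 414]), (416, [473, -220, 438]), (421, [471, -228, 452]), (426, [470, -237, 458])]
220 [(396, [505, -244, -3]), (401, [487, -229, 179]), (406, [469, -209, 370]), (411, [464, -211, 424]), (416, [461, -216, 450]), (421, [459, -225, 463]), (426, [458, -233, 471])]
225 [(396, [489, -242, 6]), (401, [368, -19, 1440]), (406, [457, -209, 370]), (411, [452, -209, 429]), (416, [449, -214, 458]), (421, [448, -222, 474]), (426, [446, -230, 484])]
230 [(396, [474, -242, -2]), (401, [473, -257, 3]), (406, [462, -248, 142]), (411, [441, -208, 431]), (416, [438, -212, 468]), (421, [436, -219, 483]), (426, [435, -227, 495])]
```

View pics/t6.png

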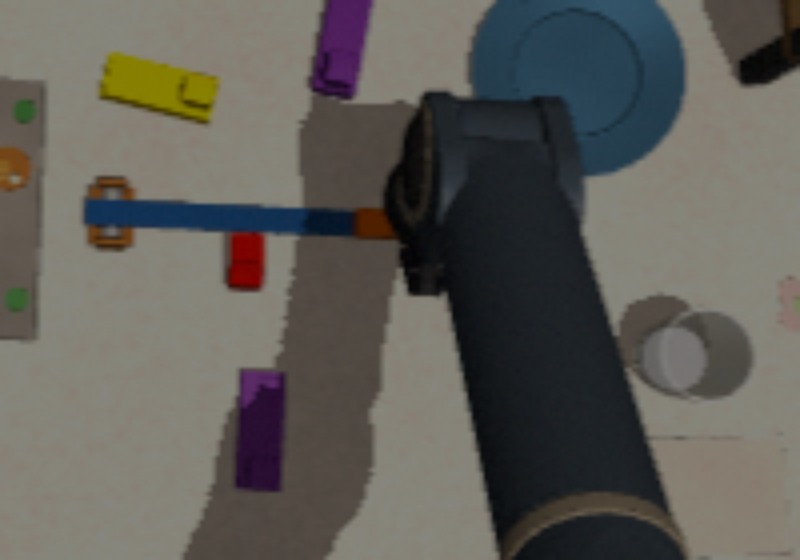

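>>> play_rows:
  commands: "0 0 0 0 0 0 4.5; 0 0 0 0 0 0 4.5; 0 0 0 0 0 0 4.5; 0 0 1 0 0 0 4.5; 0 0 1 0 0 0 4.5; 0 0 0 0 0 0 4.5"

```text
clock: 5.63
eef_pos: [0.515, -0.2531, -0.0179]
orientation: [[0.066, 0.998, -0.002], [0.998, -0.066, 0.001], [0.001, -0.002, -1.0]]
force: [-1.3, 0.8, -0.4]
width: 0.0447
```

```bash
python3 - <<'E'
from h import *
st(); 
crop("side",(300,100,390,190),8,"sc7.png")
E
```

```text
clk 5.63 pos [ 0.515  -0.2531 -0.0179] stand [-279.2672    0.7318  -17.9083] yaw 86.21 pitch -0.04 roll -0.001635695986552067 F [-1.2982  0.769  -0.3964] Fs [np.float64(0.681279049677508), np.float64(1.3463578121599298)] w 0.0447
```

View pics/sc7.png

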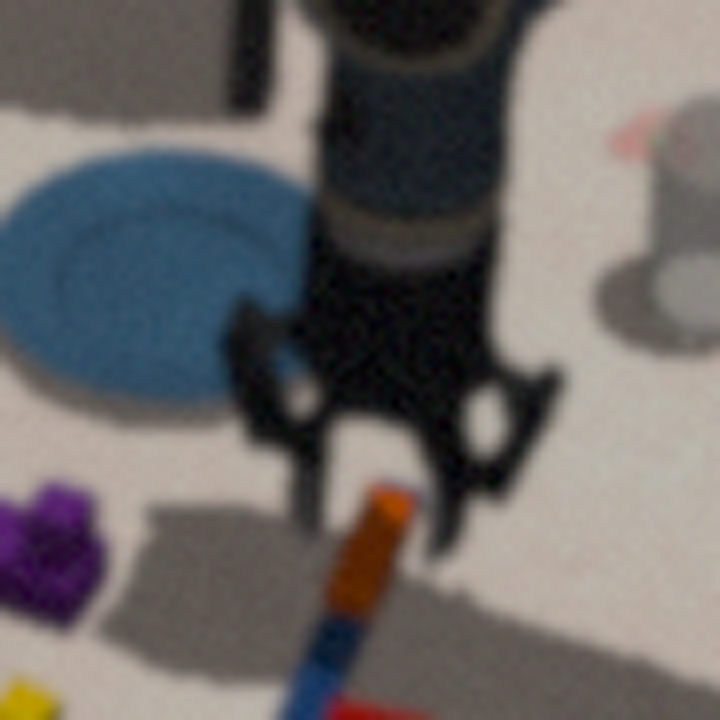

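>>> play_rows:
  commands: "0 0 0.7 0 0 0 4.5; 0 0 0.7 0 0 0 4.5; 0 0 0 0 0 0 4.5"

```text
clock: 5.93
eef_pos: [0.5152, -0.253, -0.0332]
orientation: [[0.066, 0.998, -0.002], [0.998, -0.066, 0.001], [0.001, -0.002, -1.0]]
force: [0.4, -0.2, -0.5]
width: 0.0453
```

```bash
python3 - <<'E'
from h import *
st(); 
crop("side",(300,100,390,190),8,"sc8.png")
for z in(0,.005,.01,.02): print([(proj("side",[.515+x,-.253,z])-[300,100])*8 for x in(-.028,.028)])
E
```

```text
clk 5.93 pos [ 0.5152 -0.253  -0.0332] stand [-279.1316    0.5382  -33.179 ] yaw 86.22 pitch -0.05 roll -0.0016389727918203433 F [ 0.4281 -0.1542 -0.5184] Fs [np.float64(-0.1254549935412756), np.float64(-0.4374214617570944)] w 0.0453
[array([433.5512, 595.7797]), array([299.6705, 570.1457])]
[array([434.5814, 587.1383]), array([300.3881, 561.491 ])]
[array([435.6163, 578.457 ]), array([301.1091, 552.7966])]
[array([437.7005, 560.9734]), array([302.5609, 535.2872])]
```

View pics/sc8.png

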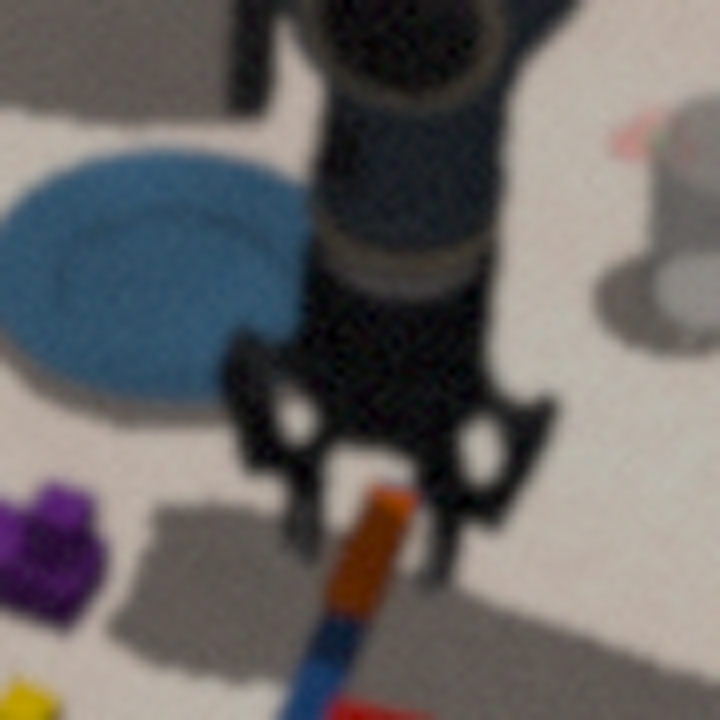

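>>> play_rows:
  commands: "0 0 0 0 0 0 3; 0 0 0 0 0 0 2; 0 0 0 0 0 0 1.5; 0 0 0 0 0 0 1.5; 0 0 0 0 0 0 1.5"

```text
clock: 6.4
eef_pos: [0.5155, -0.2529, -0.0325]
orientation: [[0.066, 0.998, -0.001], [0.998, -0.066, 0.001], [0.001, -0.001, -1.0]]
force: [0.4, 0.3, -2.5]
width: 0.0212
```

```bash
python3 - <<'E'
from h import *
st(); 
crop("side",(300,100,390,190),8,"sc9.png")
E
```

```text
clk 6.40 pos [ 0.5155 -0.2529 -0.0325] stand [-279.0702    0.2376  -32.5406] yaw 86.23 pitch -0.04 roll -0.0009937395449199694 F [ 0.4258  0.273  -2.4752] Fs [np.float64(0.3005938854013699), np.float64(-0.4067307745406512)] w 0.0212
```

View pics/sc9.png

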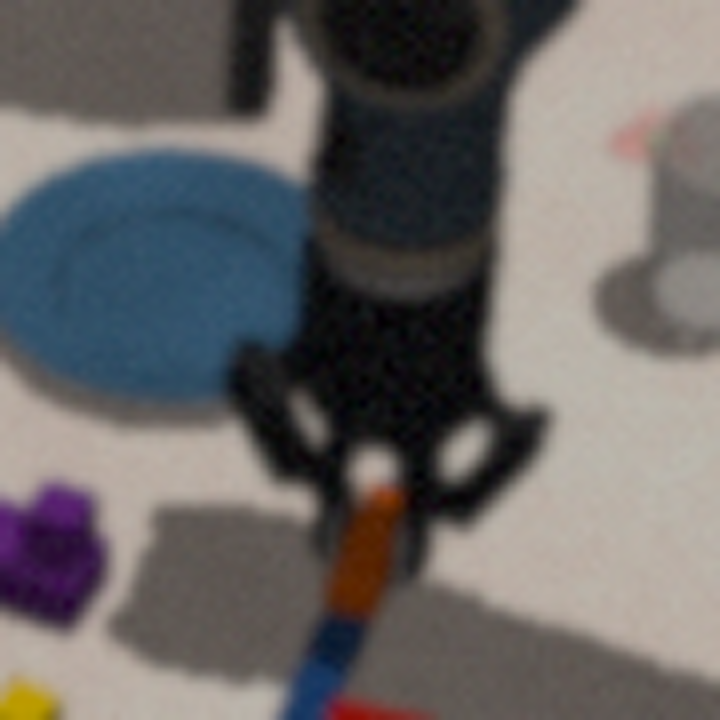

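```bash
cat >> h.py <<'E'
import os
def barR(pitch,yaw=0):
    a=np.radians(ANG+yaw); x=np.array([np.cos(a),np.sin(a),0]); z=np.array([0,0,1.]); y=np.cross(z,x)
    return np.stack([x,y,z],1)@Ro.from_rotvec([0,pitch,0],degrees=True).as_matrix()
def T(R,p):
    M=np.eye(4); M[:3,:3]=R; M[:3,3]=p; return M
def Teef():
    s=r.get_state(); return T(np.array(s["orientation"]),np.array(s["eef_pos"]))
def setbar(toe_mm,pitch,yaw=0):
    B=T(barR(pitch,yaw),S2W(np.array(toe_mm)/1000)); np.save("tb.npy",np.linalg.inv(Teef())@B)
def barnow():
    B=Teef()@np.load("tb.npy"); x=B[:3,0]; t=W2S(B[:3,3])*1000
    s=r.get_state(); e,n=set_stand(); f=np.array(s["force"])
    print("clk %.2f toe"%s["clock"],np.round(t,1),"pitch %.2f yaw %.2f"%(np.degrees(np.arcsin(-x[2])),np.degrees(np.arctan2(x[1],x[0]))-ANG),"F stand",np.round([f@e,f@n,f[2]],1),"w %.4f"%s["width"],"crest z %.1f"%(t[2]+(t[0]+55)*(-x[2])/np.hypot(x[0],x[1])))
def barplan(toe_mm,pitch,yaw=0,n=5,g=1.5):
    barnow(); B=T(barR(pitch,yaw),S2W(np.array(toe_mm)/1000)); E=B@np.linalg.inv(np.load("tb.npy"))
    # interpolate bar pose, exact rows
    B0=Teef()@np.load("tb.npy"); w=Ro.from_matrix(B0[:3,:3].T@B[:3,:3]).as_rotvec()
    tb=np.linalg.inv(np.load("tb.npy")); prev=Teef(); out=[]
    for i in range(1,n+1):
        Bi=T(B0[:3,:3]@Ro.from_rotvec(w*i/n).as_matrix(),B0[:3,3]+(B[:3,3]-B0[:3,3])*i/n)@tb
        D=np.linalg.inv(prev)@Bi; rv=Ro.from_matrix(D[:3,:3]).as_rotvec(degrees=True)
        out.append(" ".join(f"{a:.2f}" for a in D[:3,3]*100)+" "+" ".join(f"{a:.2f}" for a in rv)+f" {g}"); prev=Bi
    print("; ".join(out))
E
python3 - <<'E'
from h import *
setbar([-34,-.5,28],-5.35)
barplan([-28,-.5,23],15.5,0,10)
E
```

```text
clk 6.45 toe [-34.   -0.5  28. ] pitch -5.35 yaw 0.00 F stand [ 0.2 -0.5 -1.5] w 0.0207 crest z 26.0
-0.14 -0.00 -0.85 0.00 -2.08 0.00 1.5; -0.14 -0.00 -0.85 0.00 -2.08 0.00 1.5; -0.14 -0.00 -0.85 0.00 -2.08 0.00 1.5; -0.14 -0.00 -0.85 0.00 -2.08 0.00 1.5; -0.14 -0.00 -0.86 0.00 -2.08 0.00 1.5; -0.14 -0.00 -0.86 0.00 -2.08 0.00 1.5; -0.13 -0.00 -0.86 0.00 -2.08 0.00 1.5; -0.13 -0.00 -0.86 0.00 -2.08 0.00 1.5; -0.13 -0.00 -0.87 0.00 -2.08 0.00 1.5; -0.13 -0.00 -0.87 0.00 -2.08 0.00 1.5
```

>>> play_rows:
  commands: "-0.1 0 -0.8 0 -2 0 1.5; -0.1 0 -0.9 0 -2 0 1.5; -0.1 0 -0.9 0 -2 0 1.5; -0.1 0 -0.9 0 -2 0 1.5; -0.1 0 -0.9 0 -2 0 1.5"

```text
clock: 6.87
eef_pos: [0.5122, -0.2588, 0.0106]
orientation: [[0.073, 0.997, -0.018], [0.981, -0.075, -0.178], [-0.179, -0.005, -0.984]]
force: [-0.7, -0.3, -2.9]
width: 0.0209
```

```bash
python3 - <<'E'
from h import *
barplan([-28,-.5,23],15.5,0,6)
crop("side",(280,110,400,230),5,"sd1.png")
E
```

```text
clk 6.87 toe [-33.1   0.1  26.2] pitch 4.99 yaw -0.47 F stand [-0.3  0.7 -2.9] w 0.0209 crest z 28.1
-0.08 0.04 -0.72 -0.06 -1.75 -0.07 1.5; -0.08 0.04 -0.72 -0.06 -1.75 -0.07 1.5; -0.08 0.04 -0.72 -0.06 -1.75 -0.07 1.5; -0.08 0.04 -0.72 -0.06 -1.75 -0.07 1.5; -0.08 0.04 -0.73 -0.06 -1.75 -0.07 1.5; -0.08 0.04 -0.73 -0.06 -1.75 -0.07 1.5
```

View pics/sd1.png

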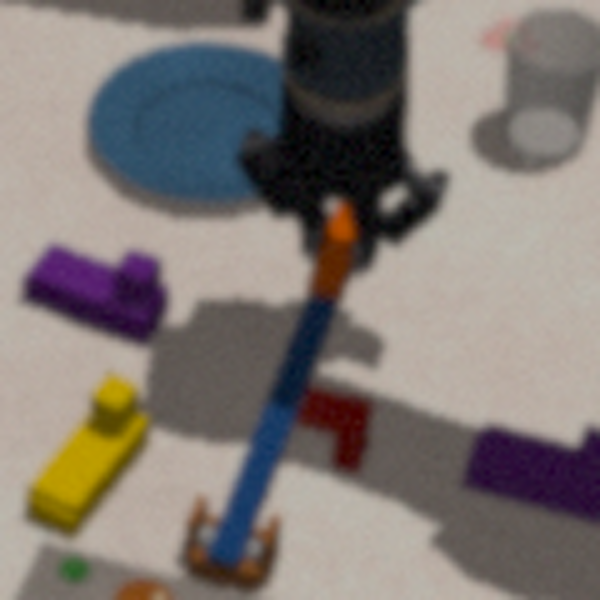

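The bar follows the gripper: handle lifted, toe over the fulcrum between the cheeks (crop about 228,555).

>>> play_rows:
  commands: "-0.1 0 -0.7 -0.1 -1.8 -0.1 1.5; -0.1 0 -0.7 -0.1 -1.8 -0.1 1.5; -0.1 0.1 -0.7 -0.1 -1.8 -0.1 1.5; -0.1 0 -0.7 0 -1.8 -0.1 1.5; -0.1 0.1 -0.7 0 -1.8 0 1.5; -0.1 0 -0.7 0 -1.8 0 1.5; 0 0 0 0 0 0 1.5"

```text
clock: 7.5
eef_pos: [0.5144, -0.2501, 0.0531]
orientation: [[0.056, 0.998, -0.024], [0.93, -0.061, -0.362], [-0.363, -0.002, -0.932]]
force: [0.1, 0.9, -4.4]
width: 0.0205
```

```bash
python3 - <<'E'
from h import *
barplan([-22,0,18.5],15.5,0,4)
crop("side",(280,110,400,230),5,"sd2.png")
crop("top",(290,170,430,250),5.5,"td2.png")
for P in ([-28,0,23],[-55,0,30],[-245-28+9,0,23+65+12]): 
    w=S2W(np.array(P)/1000); print((proj("side",w)-[280,110])*5,(proj("top",w)-[290,170])*5.5)
E
```

```text
clk 7.50 toe [-26.    2.1  20.4] pitch 15.97 yaw 0.33 F stand [ 1.   0.  -4.4] w 0.0205 crest z 28.7
0.12 0.02 0.06 0.01 0.12 0.08 1.5; 0.12 0.02 0.06 0.01 0.12 0.08 1.5; 0.12 0.02 0.06 0.01 0.12 0.08 1.5; 0.12 0.02 0.06 0.01 0.12 0.08 1.5
[216.4306 573.8895] [159.6384 235.6785]
[230.3471 532.7923] [207.4097 235.9512]
[332.9182 216.7067] [599.396  234.7799]
```

View pics/sd2.png

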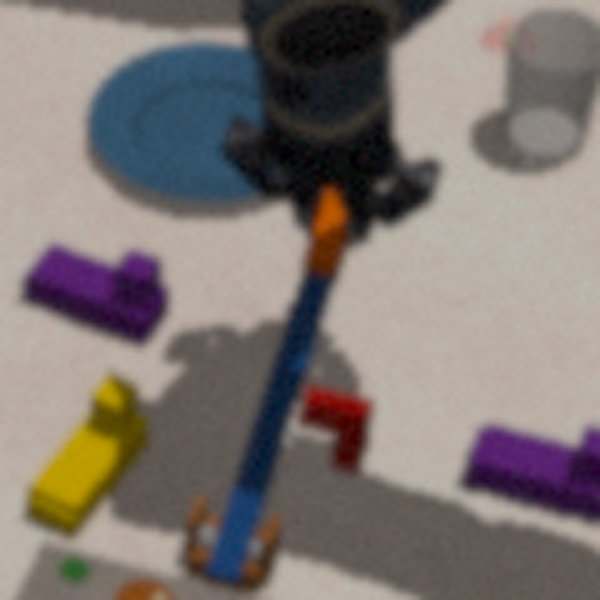

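View pics/td2.png

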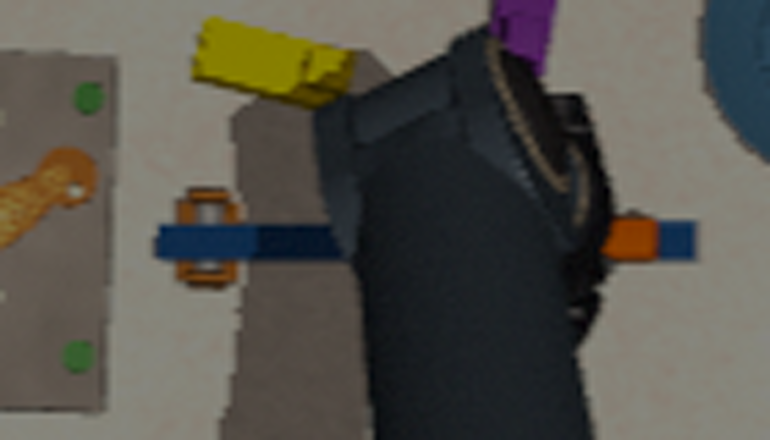

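```bash
python3 - <<'E'
from h import *
barplan([-6,0,13.8],15.5,0,8)
E
```

```text
clk 7.60 toe [-27.8   2.4  19.8] pitch 15.97 yaw 0.19 F stand [ 0.2  0.1 -2.8] w 0.0207 crest z 27.6
0.29 0.02 -0.00 -0.01 0.06 0.02 1.5; 0.29 0.02 -0.00 -0.01 0.06 0.02 1.5; 0.29 0.02 -0.00 -0.01 0.06 0.02 1.5; 0.29 0.02 -0.00 -0.01 0.06 0.02 1.5; 0.29 0.02 -0.00 -0.01 0.06 0.02 1.5; 0.29 0.02 -0.00 -0.01 0.06 0.02 1.5; 0.29 0.02 -0.00 -0.01 0.06 0.02 1.5; 0.29 0.02 -0.00 -0.01 0.06 0.02 1.5
```

>>> play_rows:
  commands: "0.3 0.03 0 0 0.1 0 1.5; 0.3 0.03 0 0 0.1 0 1.5; 0.3 0.03 0 0 0.1 0 1.5; 0.3 0.03 0 0 0 0 1.5; 0.3 0.03 0 0 0 0 1.5; 0.3 0.03 0 0 0 0 1.5; 0.3 0.03 0 0 0 0 1.5; 0 0 0 0 0 0 1.5"

```text
clock: 8.27
eef_pos: [0.5159, -0.2344, 0.0433]
orientation: [[0.065, 0.997, -0.029], [0.932, -0.071, -0.354], [-0.355, -0.004, -0.935]]
force: [-0.5, 1.0, 0.6]
width: 0.0209
```

```bash
python3 - <<'E'
from h import *
barplan([4,0,10.8],15.5,0,4)
crop("side",(270,170,370,270),6,"sd3.png")
crop("top",(270,170,410,250),5.5,"td3.png")
E
```

```text
clk 8.27 toe [-10.   -0.8  12.7] pitch 15.51 yaw -0.22 F stand [1.  0.5 0.6] w 0.0209 crest z 25.2
0.34 0.01 -0.08 -0.06 0.00 -0.05 1.5; 0.34 0.01 -0.08 -0.06 0.00 -0.05 1.5; 0.34 0.01 -0.08 -0.06 0.00 -0.05 1.5; 0.34 0.01 -0.08 -0.06 0.00 -0.05 1.5
```

View pics/sd3.png

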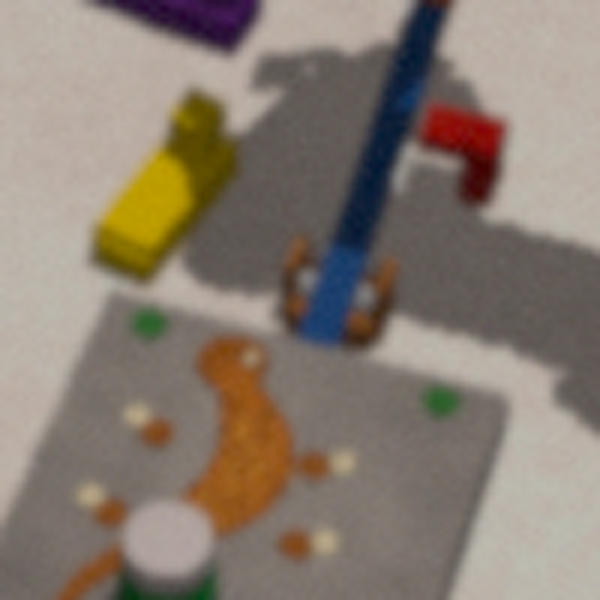

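View pics/td3.png

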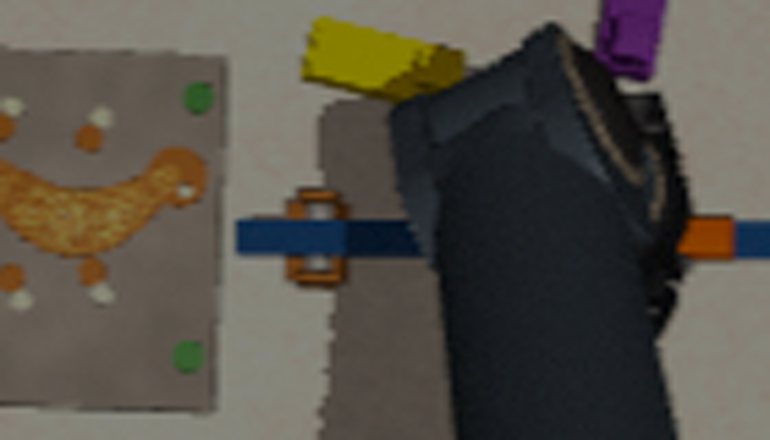

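```bash
python3 - <<'E'
from h import *
B=Teef()@np.load("tb.npy")
for y in(-.01,.01):
  for z in (0,.006): print((proj("side",B[:3,3]+B[:3,1]*y+B[:3,2]*z)-[270,170])*6,(proj("top",B[:3,3]+B[:3,1]*y+B[:3,2]*z)-[270,170])*5.5)
for y in(-100,100):
  print([(proj("side",S2W(np.array([0,y,z])/1000))-[270,170])*6 for z in(20,46)],[(proj("top",S2W(np.array([0,y,z])/1000))-[270,170])*5.5 for z in (20,46)])
E
```

```text
[286.9707 363.4361] [239.1191 217.8686]
[286.2767 358.4932] [236.0302 216.4825]
[326.0994 373.9972] [237.5699 252.7135]
[325.5474 369.0795] [234.4686 251.4633]
[array([107.5826, 322.9509]), array([106.7396, 289.0282])] [array([227.3993,  61.0718]), array([225.9481,  52.5812])]
[array([502.5772, 428.9104]), array([507.1871, 395.5133])] [array([213.1866, 411.4555]), array([211.4428, 409.2786])]
```

```bash
python3 - <<'E'
from h import *
barplan([4,-1,8.4],16.5,0,6)
E
```

```text
clk 8.37 toe [-10.   -0.8  12.8] pitch 15.49 yaw -0.23 F stand [ 1.6  0.2 -1. ] w 0.0208 crest z 25.2
0.23 0.02 -0.09 -0.04 -0.17 -0.03 1.5; 0.23 0.02 -0.09 -0.04 -0.17 -0.03 1.5; 0.23 0.02 -0.09 -0.04 -0.17 -0.03 1.5; 0.23 0.02 -0.09 -0.04 -0.17 -0.03 1.5; 0.23 0.02 -0.09 -0.04 -0.17 -0.03 1.5; 0.23 0.02 -0.09 -0.04 -0.17 -0.03 1.5
```

>>> play_rows:
  commands: "0.2 0 -0.1 0 -0.2 0 1.5; 0.2 0 -0.1 0 -0.2 0 1.5; 0.2 0 -0.1 0 -0.2 0 1.5; 0.2 0 -0.1 0 -0.2 0 1.5; 0.2 0 -0.1 0 -0.2 0 1.5; 0.2 0 -0.1 0 -0.2 0 1.5; 0 0 0 0 0 0 1.5"

```text
clock: 8.95
eef_pos: [0.5172, -0.2205, 0.0453]
orientation: [[0.065, 0.997, -0.03], [0.924, -0.072, -0.377], [-0.378, -0.003, -0.926]]
force: [0.2, 0.7, -1.4]
width: 0.0209
```

```bash
python3 - <<'E'
from h import *
barplan([14,-1,5.6],16.5,0,6)
E
```

```text
clk 8.95 toe [ 3.2 -1.4  8.6] pitch 16.89 yaw -0.28 F stand [ 0.7 -0.2 -1.4] w 0.0209 crest z 26.3
0.19 0.01 0.01 -0.04 0.06 -0.04 1.5; 0.19 0.01 0.01 -0.04 0.06 -0.04 1.5; 0.19 0.01 0.01 -0.04 0.06 -0.04 1.5; 0.19 0.01 0.01 -0.04 0.06 -0.04 1.5; 0.19 0.01 0.01 -0.04 0.06 -0.04 1.5; 0.19 0.01 0.01 -0.04 0.06 -0.04 1.5
```

>>> play_rows:
  commands: "0.2 0 0 0 0 0 1.5; 0.2 0 0 0 0 0 1.5; 0.2 0 0 0 0.1 0 1.5; 0.1 0 0 0 0.1 0 1.5; 0 0 0 0 0 0 1.5"

```text
clock: 9.37
eef_pos: [0.5177, -0.2133, 0.0423]
orientation: [[0.065, 0.997, -0.03], [0.925, -0.071, -0.373], [-0.375, -0.003, -0.927]]
force: [-0.0, 0.1, -0.3]
width: 0.0206
```

```bash
python3 - <<'E'
from h import *
barplan([20,-1,4.0],16.3,0,8)
E
```

```text
clk 9.37 toe [10.6 -1.3  6.5] pitch 16.69 yaw -0.25 F stand [ 0.1  0.  -0.3] w 0.0206 crest z 26.1
0.13 0.01 0.01 -0.03 0.05 -0.03 1.5; 0.13 0.01 0.01 -0.03 0.05 -0.03 1.5; 0.13 0.01 0.01 -0.03 0.05 -0.03 1.5; 0.13 0.01 0.01 -0.03 0.05 -0.03 1.5; 0.13 0.01 0.01 -0.03 0.05 -0.03 1.5; 0.13 0.01 0.01 -0.03 0.05 -0.03 1.5; 0.13 0.01 0.01 -0.03 0.05 -0.03 1.5; 0.13 0.01 0.01 -0.03 0.05 -0.03 1.5
```

>>> play_rows:
  commands: "0.1 0 0 0 0 0 1.5; 0.1 0 0 0 0 0 1.5; 0.1 0 0 0 0.1 0 1.5"

```text
clock: 9.62
eef_pos: [0.5178, -0.2109, 0.0412]
orientation: [[0.066, 0.997, -0.03], [0.925, -0.072, -0.372], [-0.373, -0.003, -0.928]]
force: [0.3, -0.4, 0.2]
width: 0.0208
```

>>> play_rows:
  commands: "0.1 0 0 0 0 0 1.5; 0.1 0 0 0 0.1 0 1.5"

```text
clock: 9.78
eef_pos: [0.5179, -0.2091, 0.0404]
orientation: [[0.066, 0.997, -0.03], [0.926, -0.072, -0.37], [-0.372, -0.003, -0.928]]
force: [-0.5, -1.0, -1.3]
width: 0.0205
```

```bash
python3 - <<'E'
from h import *
barnow()
E
```

```text
clk 9.78 toe [14.9 -1.5  5.4] pitch 16.50 yaw -0.32 F stand [-1.1  0.4 -1.3] w 0.0205 crest z 26.1
```

>>> play_rows:
  commands: "0.1 0 0 0 0 0 1.5; 0.1 0 0 0 0.1 0 1.5"

```text
clock: 9.95
eef_pos: [0.518, -0.2071, 0.0396]
orientation: [[0.066, 0.997, -0.03], [0.927, -0.073, -0.369], [-0.37, -0.003, -0.929]]
force: [0.3, 0.4, -0.9]
width: 0.0206
```

>>> play_rows:
  commands: "0.1 0 0 0 0 0 1.5; 0.1 0 0 0 0.1 0 1.5"

```text
clock: 10.12
eef_pos: [0.5181, -0.205, 0.0387]
orientation: [[0.066, 0.997, -0.03], [0.927, -0.073, -0.367], [-0.368, -0.003, -0.93]]
force: [0.3, -1.0, -0.3]
width: 0.0208
```

```bash
python3 - <<'E'
from h import *
barnow()
E
```

```text
clk 10.12 toe [19.1 -1.4  4.7] pitch 16.28 yaw -0.32 F stand [-1.  -0.3 -0.3] w 0.0208 crest z 26.3
```

>>> play_rows:
  commands: "0.1 0 0 0 0 0 1.5; 0.1 0 0 0 0.1 0 1.5"

```text
clock: 10.28
eef_pos: [0.5182, -0.2028, 0.0378]
orientation: [[0.066, 0.997, -0.03], [0.928, -0.072, -0.365], [-0.366, -0.003, -0.931]]
force: [-0.1, -0.3, -1.9]
width: 0.0207
```

>>> play_rows:
  commands: "0.1 0 0 0 0 0 1.5; 0.1 0 0 0 0.1 0 1.5"

```text
clock: 10.45
eef_pos: [0.5183, -0.2007, 0.0369]
orientation: [[0.066, 0.997, -0.03], [0.929, -0.072, -0.363], [-0.364, -0.004, -0.931]]
force: [-0.4, -0.2, -0.7]
width: 0.0208
```

>>> play_rows:
  commands: "0.1 0 0 0 0 0 1.5; 0.1 0 0 0 0.1 0 1.5"

```text
clock: 10.62
eef_pos: [0.5184, -0.1986, 0.036]
orientation: [[0.066, 0.997, -0.03], [0.93, -0.072, -0.361], [-0.362, -0.004, -0.932]]
force: [-0.5, -0.9, -1.1]
width: 0.0208
```

```bash
python3 - <<'E'
from h import *
barnow()
E
```

```text
clk 10.62 toe [25.7 -1.2  3.5] pitch 15.94 yaw -0.30 F stand [-0.9  0.4 -1.1] w 0.0208 crest z 26.5
```

>>> play_rows:
  commands: "0.1 0 0 0 0.1 0 1.5; 0.1 0 0 0 0.1 0 1.5"

```text
clock: 10.78
eef_pos: [0.5184, -0.1964, 0.0351]
orientation: [[0.066, 0.997, -0.03], [0.931, -0.072, -0.358], [-0.359, -0.004, -0.933]]
force: [0.2, 0.4, -1.8]
width: 0.0211
```

>>> play_rows:
  commands: "0.1 0 0 0 0.1 0 1.5; 0.1 0 0 0 0.1 0 1.5"

```text
clock: 10.95
eef_pos: [0.5182, -0.1942, 0.034]
orientation: [[0.066, 0.997, -0.03], [0.933, -0.072, -0.354], [-0.355, -0.005, -0.935]]
force: [0.4, -0.7, -2.2]
width: 0.0207
```

```bash
python3 - <<'E'
from h import *
barnow()
E
```

```text
clk 10.95 toe [30.3 -0.7  3.4] pitch 15.49 yaw -0.27 F stand [-0.7 -0.5 -2.2] w 0.0207 crest z 27.1
```

>>> play_rows:
  commands: "0.1 0 0.02 0 0.1 0 1.5; 0.1 0 0.02 0 0.1 0 1.5"

```text
clock: 11.12
eef_pos: [0.5182, -0.1922, 0.0326]
orientation: [[0.065, 0.997, -0.03], [0.934, -0.072, -0.35], [-0.351, -0.005, -0.936]]
force: [-0.4, 0.8, -2.2]
width: 0.0207
```

>>> play_rows:
  commands: "0.1 0 0.02 0 0.1 0 1.5; 0.1 0 0.02 0 0.1 0 1.5"

```text
clock: 11.28
eef_pos: [0.5181, -0.1921, 0.0321]
orientation: [[0.066, 0.997, -0.031], [0.934, -0.073, -0.349], [-0.35, -0.006, -0.937]]
force: [-0.3, -2.7, 0.2]
width: 0.0206
```

```bash
python3 - <<'E'
from h import *
barnow()
E
```

```text
clk 11.28 toe [32.6 -0.6  2.7] pitch 15.20 yaw -0.29 F stand [-2.7  0.2  0.2] w 0.0206 crest z 26.5
```

>>> play_rows:
  commands: "0.15 0 0 0 0 0 1.5; 0.15 0 0 0 0 0 1.5"

```text
clock: 11.45
eef_pos: [0.518, -0.1922, 0.0321]
orientation: [[0.068, 0.997, -0.032], [0.933, -0.075, -0.353], [-0.354, -0.006, -0.935]]
force: [-0.9, -5.1, 3.0]
width: 0.0208
```

```bash
python3 - <<'E'
from h import *
barnow()
E
```

```text
clk 11.45 toe [32.3 -0.9  1.7] pitch 15.44 yaw -0.40 F stand [-5.1  0.5  3. ] w 0.0208 crest z 25.8
```

```bash
python3 - <<'E'
from h import *
barplan([31.5,-.5,15.5],7,0,10)
E
```

```text
clk 11.45 toe [32.3 -0.9  1.7] pitch 15.44 yaw -0.40 F stand [-5.1  0.5  3. ] w 0.0208 crest z 25.8
0.03 0.02 0.23 -0.04 0.84 -0.04 1.5; 0.04 0.02 0.23 -0.04 0.84 -0.04 1.5; 0.04 0.02 0.23 -0.04 0.84 -0.04 1.5; 0.04 0.02 0.23 -0.04 0.84 -0.04 1.5; 0.04 0.02 0.23 -0.04 0.84 -0.04 1.5; 0.04 0.02 0.23 -0.04 0.84 -0.04 1.5; 0.05 0.02 0.23 -0.04 0.84 -0.04 1.5; 0.05 0.02 0.23 -0.04 0.84 -0.04 1.5; 0.05 0.02 0.23 -0.04 0.84 -0.04 1.5; 0.05 0.02 0.23 -0.04 0.84 -0.04 1.5
```

>>> play_rows:
  commands: "0 0 0.2 0 0.8 0 1.5; 0.03 0 0.2 0 0.8 0 1.5; 0.03 0 0.2 0 0.8 0 1.5; 0.03 0 0.2 0 0.8 0 1.5; 0.04 0 0.2 0 0.8 0 1.5; 0.04 0 0.2 0 0.8 0 1.5; 0.04 0 0.2 0 0.8 0 1.5"

```text
clock: 12.03
eef_pos: [0.5185, -0.1915, 0.017]
orientation: [[0.067, 0.998, -0.022], [0.966, -0.07, -0.25], [-0.251, -0.005, -0.968]]
force: [0.1, 0.4, -1.2]
width: 0.021
```

```bash
python3 - <<'E'
from h import *
barplan([31.5,-.5,22],3,0,10)
E
```

```text
clk 12.03 toe [34.9 -0.5 14.1] pitch 9.21 yaw -0.19 F stand [ 0.4 -0.1 -1.2] w 0.0210 crest z 28.6
0.01 0.01 0.20 -0.03 0.62 -0.02 1.5; 0.02 0.01 0.20 -0.03 0.62 -0.02 1.5; 0.02 0.01 0.20 -0.03 0.62 -0.02 1.5; 0.02 0.01 0.20 -0.03 0.62 -0.02 1.5; 0.02 0.01 0.19 -0.03 0.62 -0.02 1.5; 0.02 0.01 0.19 -0.03 0.62 -0.02 1.5; 0.02 0.01 0.19 -0.03 0.62 -0.02 1.5; 0.02 0.01 0.19 -0.03 0.62 -0.02 1.5; 0.02 0.01 0.19 -0.03 0.62 -0.02 1.5; 0.02 0.01 0.19 -0.03 0.62 -0.02 1.5
```

```bash
python3 - <<'E'
from h import *
barplan([31.5,-.5,17.7],5.8,0,6)
crop("side",(270,130,390,250),5,"se1.png")
E
```

```text
clk 12.03 toe [34.9 -0.5 14.1] pitch 9.21 yaw -0.19 F stand [ 0.4 -0.1 -1.2] w 0.0210 crest z 28.6
-0.01 0.02 0.20 -0.04 0.57 -0.03 1.5; -0.01 0.02 0.20 -0.04 0.57 -0.03 1.5; -0.01 0.02 0.20 -0.04 0.57 -0.03 1.5; -0.01 0.02 0.20 -0.04 0.57 -0.03 1.5; -0.01 0.02 0.20 -0.04 0.57 -0.03 1.5; -0.01 0.02 0.19 -0.04 0.57 -0.03 1.5
```

View pics/se1.png

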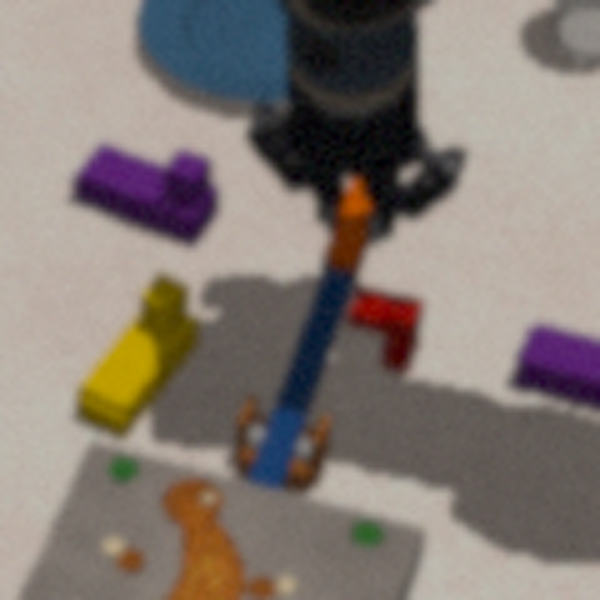

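>>> play_rows:
  commands: "-0.02 0 0.25 0 0.6 0 1.5; -0.02 0 0.25 0 0.6 0 1.5; -0.01 0 0.25 0 0.6 0 1.5; -0.01 0 0.25 0 0.6 0 1.5; -0.01 0 0.25 0 0.6 0 1.5; -0.01 0 0.25 0 0.6 0 1.5"

```text
clock: 12.58
eef_pos: [0.5191, -0.1913, 0.0012]
orientation: [[0.067, 0.998, -0.015], [0.982, -0.068, -0.176], [-0.177, -0.003, -0.984]]
force: [-2.5, 3.9, 5.9]
width: 0.0205
```

```bash
python3 - <<'E'
from h import *
barplan([31.5,-.5,23.5],1.8,0,8)
E
```

```text
clk 12.58 toe [34.6 -0.7 17.4] pitch 4.86 yaw -0.12 F stand [3.7 2.8 5.9] w 0.0205 crest z 25.0
-0.01 0.01 0.09 -0.02 0.38 -0.01 1.5; -0.01 0.01 0.09 -0.02 0.38 -0.01 1.5; -0.01 0.01 0.09 -0.02 0.38 -0.01 1.5; -0.01 0.01 0.09 -0.02 0.38 -0.01 1.5; -0.01 0.01 0.09 -0.02 0.38 -0.01 1.5; -0.01 0.01 0.09 -0.02 0.38 -0.01 1.5; -0.01 0.01 0.09 -0.02 0.38 -0.01 1.5; -0.01 0.01 0.09 -0.02 0.38 -0.01 1.5
```

```bash
python3 - <<'E'
from h import *
barplan([34.6,-.5,27],-1.8,0,12)
E
```

```text
clk 12.58 toe [34.6 -0.7 17.4] pitch 4.86 yaw -0.12 F stand [3.7 2.8 5.9] w 0.0205 crest z 25.0
0.05 0.00 0.16 -0.01 0.55 -0.01 1.5; 0.05 0.00 0.16 -0.01 0.55 -0.01 1.5; 0.05 0.00 0.16 -0.01 0.55 -0.01 1.5; 0.05 0.00 0.16 -0.01 0.55 -0.01 1.5; 0.05 0.00 0.16 -0.01 0.55 -0.01 1.5; 0.05 0.00 0.16 -0.01 0.55 -0.01 1.5; 0.05 0.00 0.16 -0.01 0.55 -0.01 1.5; 0.05 0.00 0.16 -0.01 0.55 -0.01 1.5; 0.05 0.00 0.16 -0.01 0.55 -0.01 1.5; 0.05 0.00 0.16 -0.01 0.55 -0.01 1.5; 0.05 0.00 0.16 -0.01 0.55 -0.01 1.5; 0.05 0.00 0.16 -0.01 0.55 -0.01 1.5
```

>>> play_rows:
  commands: "0.05 0 0.3 0 0.6 0 1.5; 0.05 0 0.3 0 0.6 0 1.5; 0.05 0 0.3 0 0.6 0 1.5; 0.05 0 0.3 0 0.6 0 1.5; 0.05 0 0.3 0 0.6 0 1.5"

```text
clock: 13.0
eef_pos: [0.5201, -0.1904, -0.0114]
orientation: [[0.067, 0.998, -0.01], [0.991, -0.068, -0.119], [-0.12, -0.001, -0.993]]
force: [-3.9, 2.7, 9.1]
width: 0.0206
```

```bash
python3 - <<'E'
from h import *
barplan([34.6,-.5,27],-1.8,0,8)
E
```

```text
clk 13.00 toe [34.3 -1.5 19.2] pitch 1.57 yaw -0.11 F stand [2.5 4.  9.1] w 0.0206 crest z 21.6
0.04 -0.01 0.08 -0.00 0.42 -0.01 1.5; 0.04 -0.01 0.08 -0.00 0.42 -0.01 1.5; 0.04 -0.01 0.08 -0.00 0.42 -0.01 1.5; 0.04 -0.01 0.08 -0.00 0.42 -0.01 1.5; 0.04 -0.01 0.08 -0.00 0.42 -0.01 1.5; 0.04 -0.01 0.08 -0.00 0.42 -0.01 1.5; 0.04 -0.01 0.08 -0.00 0.42 -0.01 1.5; 0.04 -0.01 0.08 -0.00 0.42 -0.01 1.5
```

```bash
python3 - <<'E'
from h import *
pt,dt=r.snapshot("top"); C=cloud("top",dt)
crop("side",(270,130,390,250),5,"sf1.png")
crop("top",(270,170,410,250),5.5,"tf1.png",pt)
for l in("edge","keeper","toe","bar_grip","fulcrum"):
    q=r.pinpoint("side",l); print(l,[(np.round(x["at"],1),round(x["confidence"],2)) for x in q][:3])
m=np.zeros(dt.shape,bool); m[182:242,240:308]=1
hsv=cv2.cvtColor(pt[:,:,::-1].copy(),cv2.COLOR_BGR2HSV); m&=(hsv[...,1]<60)&(C[...,2]>.03)&(C[...,2]<.075)
P=np.array([W2S(c) for c in C[m]]); A=np.c_[P[:,:2],np.ones(len(P))]; s=np.linalg.lstsq(A,P[:,2],rcond=None)[0]; print("stone plane",s,"tilt",np.degrees(s[0]),"edge top",s[2]*1000)
barnow()
E
```

```text
edge [(array([318.8, 235.1]), 0.72)]
keeper [(array([337.8, 194.2]), 0.72)]
toe []
bar_grip [(array([342.6, 179.2]), 0.89)]
fulcrum [(array([324.1, 217.3]), 0.9)]
stone plane [-0.0615  0.0015  0.0598] tilt -3.524287228306344 edge top 59.759296731162046
clk 13.35 toe [34.  -1.5 19. ] pitch 1.62 yaw -0.07 F stand [1.4 1.3 8.2] w 0.0208 crest z 21.5
```

View pics/sf1.png

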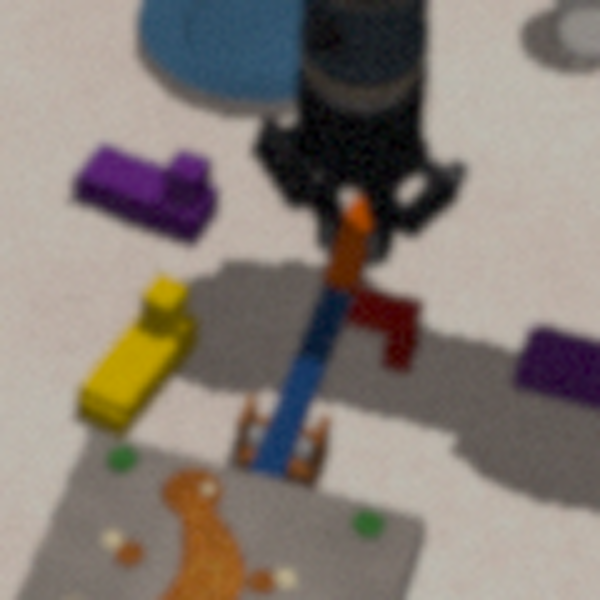

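View pics/tf1.png

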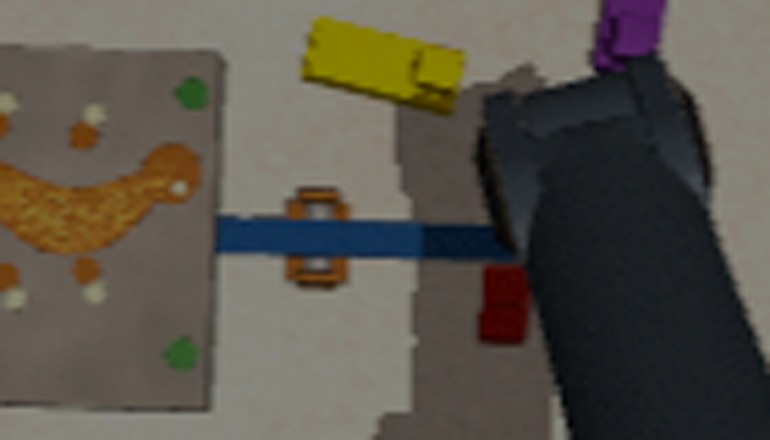

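>>> play_rows:
  commands: "0.03 0 0.2 0 0.4 0 1.5; 0.03 0 0.2 0 0.4 0 1.5; 0.03 0 0.2 0 0.4 0 1.5"

```text
clock: 13.6
eef_pos: [0.5208, -0.1899, -0.0153]
orientation: [[0.064, 0.998, -0.007], [0.993, -0.064, -0.099], [-0.099, -0.0, -0.995]]
force: [-4.0, 2.8, 10.1]
width: 0.0205
```

```bash
cat >> h.py <<'E'
def plane(pt=None,dt=None):
    if pt is None: pt,dt=r.snapshot("top")
    C=cloud("top",dt); m=np.zeros(dt.shape,bool); m[182:242,240:308]=1
    hsv=cv2.cvtColor(pt[:,:,::-1].copy(),cv2.COLOR_BGR2HSV); m&=(hsv[...,1]<60)&(C[...,2]>.03)&(C[...,2]<.08)
    P=np.array([W2S(c) for c in C[m]]); A=np.c_[P[:,:2],np.ones(len(P))]; s=np.linalg.lstsq(A,P[:,2],rcond=None)[0]
    print("tilt %.2f side %.2f edge low z %.1f"%(np.degrees(-s[0]),np.degrees(s[1]),s[2]*1000-26)); return pt,dt
def under():
    B=Teef()@np.load("tb.npy"); t=W2S(B[:3,3]-.245*B[:3,0])*1000; print("sleeve underside stand",np.round(t,1)," -> true pitch %.2f"%np.degrees(np.arctan((t[2]-26.2)/(-55-t[0]))))
E
python3 - <<'E'
from h import *
barnow(); under(); plane()
E
```

```text
clk 13.60 toe [34.1 -1.1 20.6] pitch 0.36 yaw 0.11 F stand [ 2.6  4.2 10.1] w 0.0205 crest z 21.1
sleeve underside stand [-210.8   -1.6   22.1]  -> true pitch -1.49
tilt 4.24 side -0.04 edge low z 36.3
```

```bash
python3 - <<'E'
from h import *
barplan([34.1,-1.1,20.6],0.36,-4.1,8)
E
```

```text
clk 13.65 toe [34.1 -1.2 20.5] pitch 0.32 yaw 0.08 F stand [1.5 2.8 8.6] w 0.0207 crest z 21.0
0.00 -0.23 -0.00 0.06 -0.00 0.52 1.5; 0.00 -0.23 -0.00 0.06 -0.00 0.52 1.5; 0.00 -0.23 -0.00 0.06 -0.00 0.52 1.5; 0.00 -0.23 -0.00 0.06 -0.00 0.52 1.5; 0.00 -0.23 -0.00 0.06 -0.00 0.52 1.5; 0.00 -0.23 -0.00 0.06 -0.00 0.52 1.5; 0.00 -0.23 -0.00 0.06 -0.00 0.52 1.5; 0.00 -0.23 -0.00 0.06 -0.00 0.52 1.5
```

>>> play_rows:
  commands: "0 -0.25 0.08 0 0.1 0.5 1.5; 0 -0.25 0.08 0 0.1 0.5 1.5; 0 -0.25 0.08 0 0.1 0.5 1.5; 0 -0.25 0.08 0 0.1 0.5 1.5"

```text
clock: 13.98
eef_pos: [0.5177, -0.1895, -0.0151]
orientation: [[0.092, 0.996, 0.008], [0.992, -0.091, -0.091], [-0.09, 0.016, -0.996]]
force: [-0.9, 1.8, 5.1]
width: 0.021
```

```bash
python3 - <<'E'
from h import *
barnow(); under(); pt,dt=plane()
crop("top",(270,170,410,250),5.5,"tg1.png",pt)
E
```

```text
clk 13.98 toe [33.9 -4.  23. ] pitch -0.15 yaw -1.42 F stand [1.7 1.  5.1] w 0.0210 crest z 22.8
sleeve underside stand [-211.1    2.    22.4]  -> true pitch -1.40
tilt 4.19 side -0.12 edge low z 36.3
```

View pics/tg1.png

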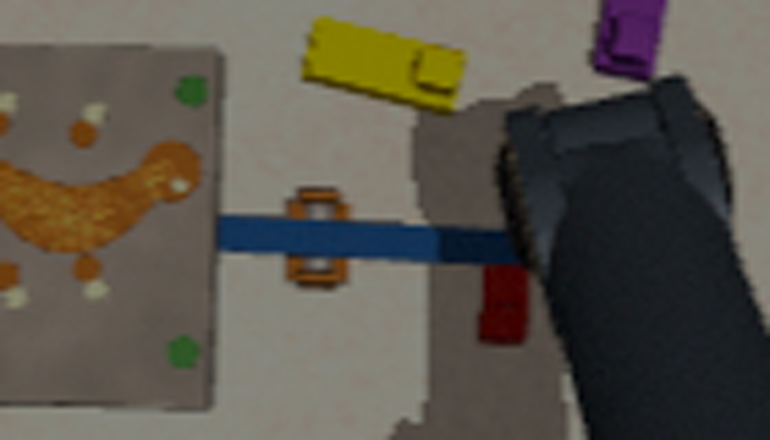

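>>> play_rows:
  commands: "0 -0.35 0.08 0.2 0.1 0.6 1.5; 0 -0.35 0.08 0.2 0.1 0.6 1.5; 0 -0.35 0.08 0.2 0.1 0.6 1.5; 0 -0.35 0.08 0.2 0.1 0.6 1.5; 0 -0.35 0.08 0.2 0.1 0.6 1.5"

```text
clock: 14.45
eef_pos: [0.5081, -0.1894, -0.0157]
orientation: [[0.137, 0.991, 0.008], [0.987, -0.136, -0.083], [-0.081, 0.02, -0.997]]
force: [1.2, 0.8, 4.7]
width: 0.0207
```

```bash
python3 - <<'E'
from h import *
st();barnow(); under(); pt,dt=plane()
crop("top",(270,170,410,250),5.5,"tg2.png",pt)
crop("side",(270,130,390,250),5,"sg2.png")
E
```

```text
clk 14.45 pos [ 0.5081 -0.1894 -0.0157] stand [-216.1858   11.775   -15.6891] yaw 82.11 pitch 4.63 roll 0.019648605235544153 F [1.2488 0.7826 4.6813] Fs [np.float64(0.8636255225934952), np.float64(-1.1942131650851158)] w 0.0207
clk 14.45 toe [32.4 -5.6 24.7] pitch -0.68 yaw -4.00 F stand [ 0.9 -1.2  4.7] w 0.0207 crest z 23.7
sleeve underside stand [-211.9   11.5   21.8]  -> true pitch -1.60
tilt 4.31 side -0.23 edge low z 36.6
```

View pics/tg2.png

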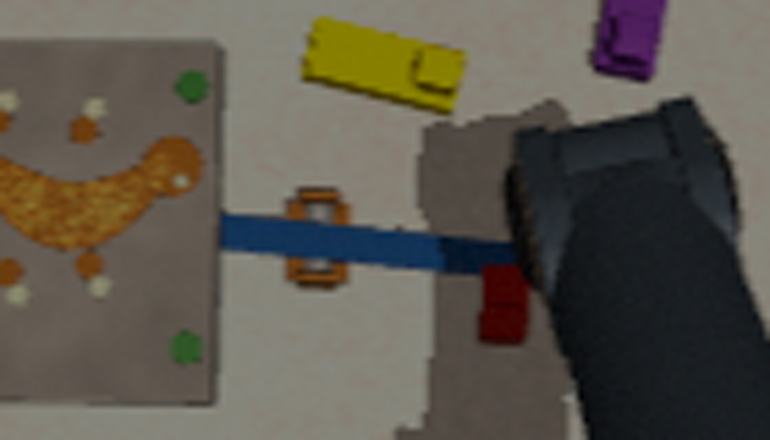

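View pics/sg2.png

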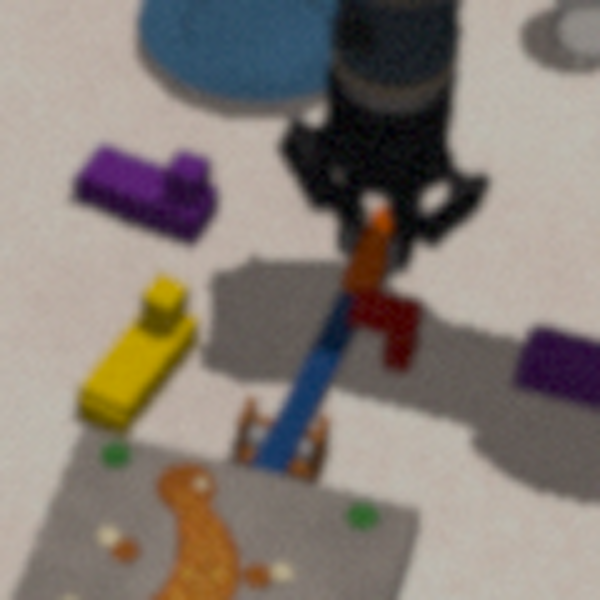

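>>> play_rows:
  commands: "0 -0.3 0.08 0.2 0.1 0 1.5; 0 -0.3 0.08 0.2 0.1 0 1.5; 0 -0.3 0.08 0.1 0.1 0.1 1.5; 0 -0.3 0.08 0.1 0.1 0.1 1.5"

```text
clock: 14.88
eef_pos: [0.5037, -0.1889, -0.0171]
orientation: [[0.15, 0.989, 0.014], [0.986, -0.148, -0.073], [-0.07, 0.025, -0.997]]
force: [5.9, 1.7, 4.7]
width: 0.0207
```

```bash
python3 - <<'E'
from h import *
st();barnow(); under(); pt,dt=plane()
crop("top",(270,170,410,250),5.5,"tg3.png",pt)
E
```

```text
clk 14.88 pos [ 0.5037 -0.1889 -0.0171] stand [-215.9081   16.242   -17.1325] yaw 81.36 pitch 4.01 roll 0.024737932768377362 F [5.8563 1.74   4.6675] Fs [np.float64(2.1242478121455806), np.float64(-5.728154377424914)] w 0.0207
clk 14.88 toe [32. -4. 26.] pitch -1.30 yaw -4.72 F stand [ 2.1 -5.7  4.7] w 0.0207 crest z 24.0
sleeve underside stand [-212.1   16.1   20.4]  -> true pitch -2.10
tilt 4.39 side -0.12 edge low z 37.0
```

View pics/tg3.png

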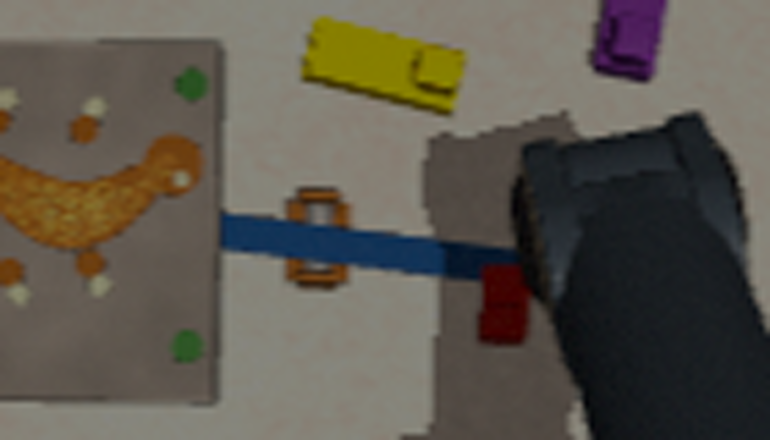

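>>> play_rows:
  commands: "0 -0.35 0.06 0.1 0 0.1 1.5; 0 -0.35 0.04 0.1 0 0.1 1.5; 0 -0.35 0 0.1 0 0.1 1.5; 0 0 -0.1 0 -0.1 0 1.5; 0 0 -0.1 0 -0.1 0 1.5; 0 0 -0.1 0 -0.1 0 1.5; 0 0 -0.1 0 -0.1 0 1.5"

```text
clock: 15.52
eef_pos: [0.4988, -0.1886, -0.0138]
orientation: [[0.171, 0.985, 0.019], [0.983, -0.169, -0.077], [-0.072, 0.032, -0.997]]
force: [3.5, 0.9, 0.3]
width: 0.021
```

```bash
python3 - <<'E'
from h import *
st();barnow(); under(); pt,dt=plane()
crop("top",(270,170,410,250),5.5,"tg4.png",pt)
crop("side",(290,150,380,240),6,"sg4.png")
E
```

```text
clk 15.52 pos [ 0.4988 -0.1886 -0.0138] stand [-215.9995   21.1524  -13.7941] yaw 80.14 pitch 4.15 roll 0.03186501703431686 F [3.541  0.9236 0.3055] Fs [np.float64(1.156200661694036), np.float64(-3.4720319878665986)] w 0.0210
clk 15.52 toe [31.6 -4.  28.7] pitch -1.16 yaw -5.91 F stand [ 1.2 -3.5  0.3] w 0.0210 crest z 27.0
sleeve underside stand [-212.    21.2   23.8]  -> true pitch -0.89
tilt 4.03 side -0.12 edge low z 35.3
```

View pics/tg4.png

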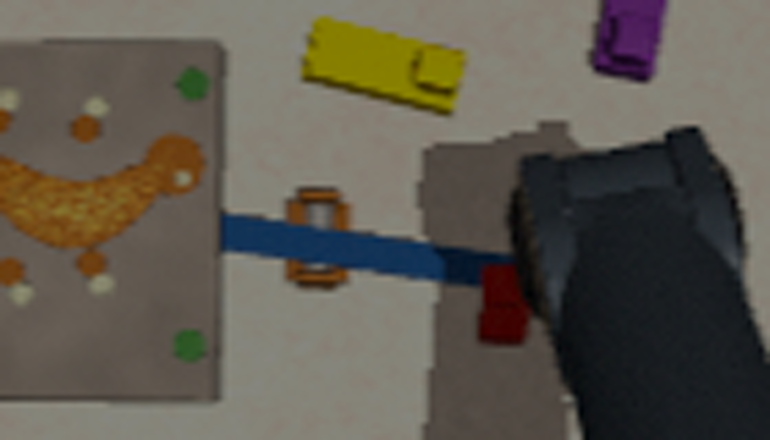

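View pics/sg4.png

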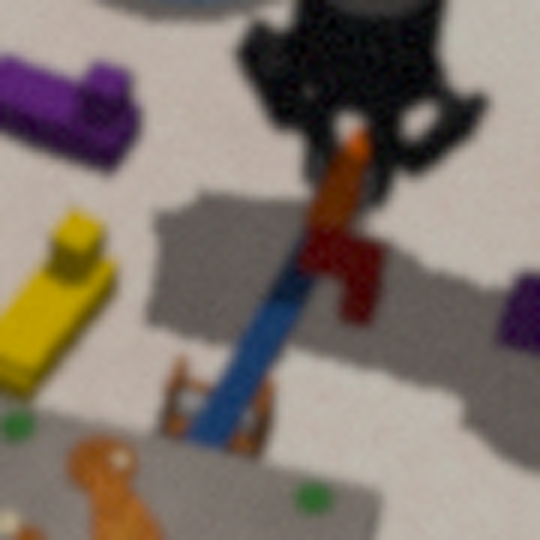

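>>> play_rows:
  commands: "0 0 -0.1 0 -0.1 0 1.5; 0 0 -0.1 0 -0.1 0 1.5; 0 0 0 0 0 0 2.2; 0 0 0 0 0 0 2.4; 0 0 0 0 0 0 2.8; 0 0 0 0 0 0 3.5; 0 0 0 0 0 0 4; 0 0 0 0 0 0 4"

```text
clock: 16.28
eef_pos: [0.4919, -0.1888, -0.0139]
orientation: [[0.171, 0.985, 0.006], [0.982, -0.17, -0.08], [-0.078, 0.02, -0.997]]
force: [0.3, 0.9, -0.6]
width: 0.0396
```

```bash
python3 - <<'E'
from h import *
st(); pt,dt=plane()
crop("top",(270,170,410,250),5.5,"tg5.png",pt)
crop("side",(290,150,380,240),6,"sg5.png")
E
```

```text
clk 16.28 pos [ 0.4919 -0.1888 -0.0139] stand [-216.6507   27.9647  -13.9225] yaw 80.15 pitch 4.47 roll 0.019656591823400838 F [ 0.3272  0.9386 -0.6497] Fs [np.float64(0.9582543457543441), np.float64(-0.26424000433585)] w 0.0396
tilt 3.48 side -0.06 edge low z 33.4
```

View pics/tg5.png

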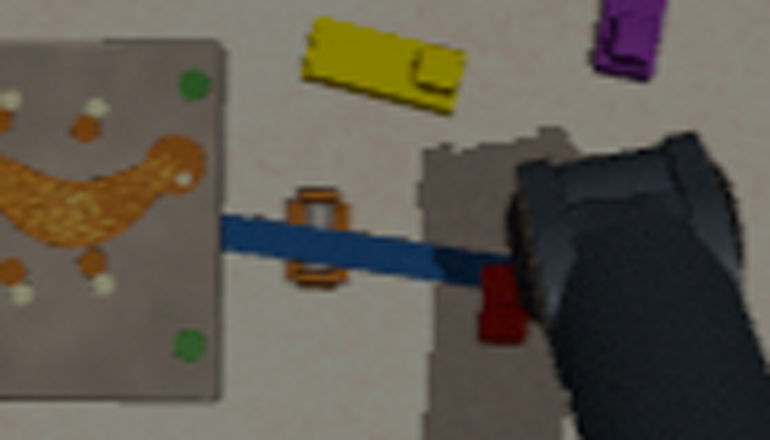

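View pics/sg5.png

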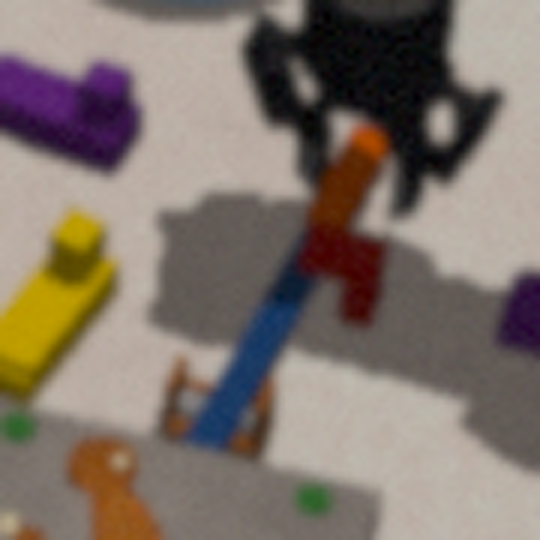

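>>> play_rows:
  commands: "0 0.2 0 0 0 0 4.8; 0 0.3 0 0 0 0 4.8; 0 0 -0.8 0 0 0 4.8; 0 0 -1.5 0 0 0 4.8; 0 0 -2.5 0 0 0 4.8; 0 0 -3.5 0 0 0 4.8; 0 0 -3.5 0 0 0 4.8; 0 0 -2 0 0 0 4.8"

```text
clock: 17.05
eef_pos: [0.493, -0.1769, 0.1259]
orientation: [[0.169, 0.986, -0.006], [0.983, -0.169, -0.075], [-0.075, 0.006, -0.997]]
force: [0.8, -0.1, 0.3]
width: 0.0481
```

```bash
python3 - <<'E'
from h import *
st(); pt,dt=plane(); C=cloud("top",dt)
p=pt[:,:,::-1].copy(); hsv=cv2.cvtColor(p,cv2.COLOR_BGR2HSV); v,u=np.mgrid[0:400,0:640]
yel=(u>315)&(u<360)&(v>170)&(v<195)&(dt>0)&(hsv[...,0]>20)&(hsv[...,0]<35)&(hsv[...,1]>120)
for nm,m in(("all",yel),("grip",yel&(C[...,2]>.045)),("body",yel&(C[...,2]<.035)&(C[...,2]>.018))):
    print(nm,m.sum(),cv2.minAreaRect(C[m][:,:2].astype(np.float32)),C[m].mean(0))
crop("side",(230,130,390,290),3.7,"sh1.png")
crop("top",(270,140,410,250),5.5,"th1.png",pt)
E
```

```text
clk 17.05 pos [ 0.493  -0.1769  0.1259] stand [-204.7154   27.6635  125.9291] yaw 80.26 pitch 4.31 roll 0.006356326345947488 F [ 0.7529 -0.1005  0.26  ] Fs [np.float64(-0.050380457478087566), np.float64(-0.7578599409909402)] w 0.0481
tilt 3.54 side -0.09 edge low z 33.5
all 344 ((0.6309069395065308, -0.06846961379051208), (0.0900023952126503, 0.03558097407221794), 74.50750732421875) [ 0.6283 -0.0684  0.0294]
grip 58 ((0.6209532022476196, -0.10014767199754715), (0.023058420047163963, 0.022687463089823723), 74.09259796142578) [ 0.6209 -0.1001  0.0553]
body 246 ((0.6307843327522278, -0.06974457204341888), (0.0874796211719513, 0.03513619676232338), 74.50750732421875) [ 0.6316 -0.0618  0.026 ]
```

View pics/sh1.png

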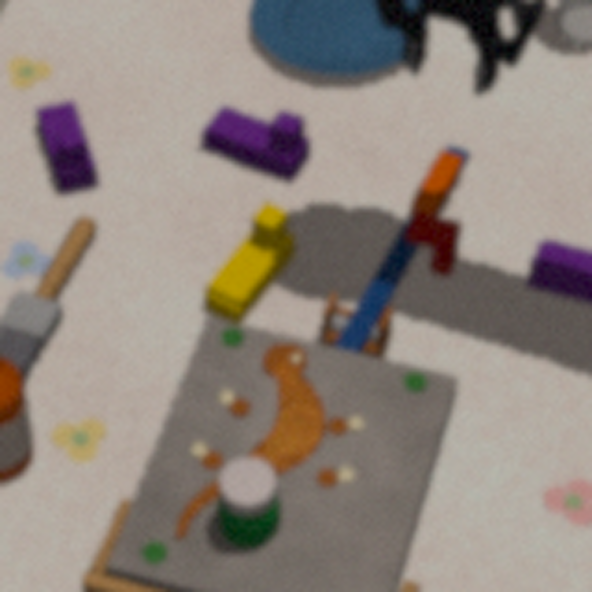

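View pics/th1.png

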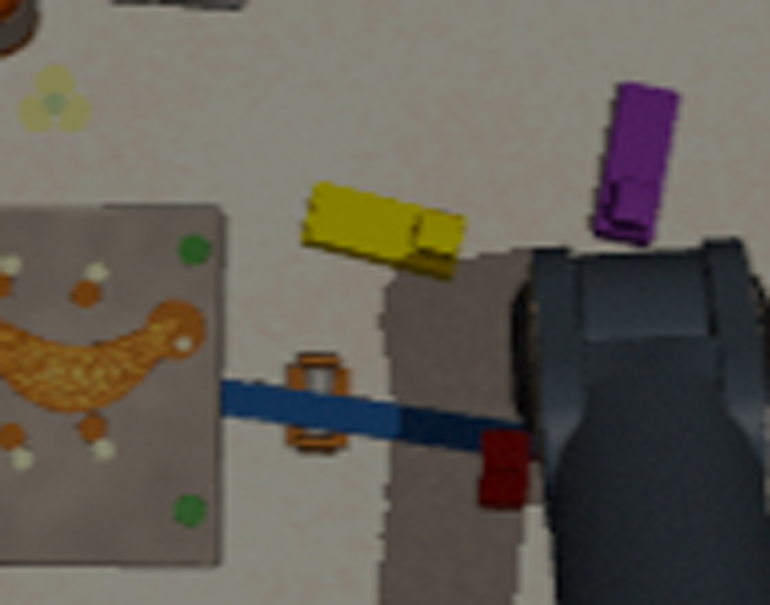

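```bash
python3 - <<'E'
from h import *
plan(np.array([.6209,-.1002,.045]),toolR(74.3),10,4.5)
for c in((222,207),(218,563)):
    px=(270+c[0]/5.5,140+c[1]/5.5); print(W2S(at_z("top",px,.0595))*1000)
E
```

```text
total 0.16898853667547048 [0.8701 4.3278 5.9538] n 10
1.03 1.10 0.75 0.09 0.43 0.60 4.5; 1.04 1.09 0.76 0.09 0.43 0.60 4.5; 1.05 1.08 0.77 0.09 0.43 0.60 4.5; 1.05 1.07 0.77 0.09 0.43 0.60 4.5; 1.06 1.06 0.78 0.09 0.43 0.60 4.5; 1.06 1.05 0.79 0.09 0.43 0.60 4.5; 1.07 1.04 0.79 0.09 0.43 0.60 4.5; 1.07 1.03 0.80 0.09 0.43 0.60 4.5; 1.08 1.03 0.80 0.09 0.43 0.60 4.5; 1.08 1.02 0.81 0.09 0.43 0.60 4.5
[   1.905  -103.3643   59.5   ]
[-3.8632 94.3495 59.5   ]
```

>>> play_rows:
  commands: "1 1.1 0.7 0.1 0.4 0.6 4.5; 1 1.1 0.7 0.1 0.4 0.6 4.5; 1.1 1.1 0.8 0.1 0.4 0.6 4.5; 1.1 1.1 0.8 0.1 0.4 0.6 4.5; 1.1 1.1 0.8 0.1 0.4 0.6 4.5; 1.1 1 0.8 0.1 0.4 0.6 4.5; 1.1 1 0.8 0.1 0.4 0.6 4.5; 1.1 1 0.8 0.1 0.5 0.6 4.5; 1.1 1 0.8 0.1 0.5 0.6 4.5; 1.1 1 0.8 0 0.4 0.6 4.5"

```text
clock: 17.98
eef_pos: [0.6199, -0.0987, 0.0396]
orientation: [[0.282, 0.96, -0.008], [0.96, -0.282, -0.002], [-0.004, -0.007, -1.0]]
force: [-0.1, -0.8, -0.3]
width: 0.0452
```

```bash
python3 - <<'E'
from h import *
st(); plan(np.array([.6209,-.1002,.02]),toolR(74.3),3,4.5)
crop("side",(260,130,350,220),6,"si1.png")
E
```

```text
clk 17.98 pos [ 0.6199 -0.0987  0.0396] stand [-118.2652  -93.7872   39.6257] yaw 73.65 pitch 0.26 roll -0.006615346560788245 F [-0.0622 -0.7506 -0.3482] Fs [np.float64(-0.7530422542967706), np.float64(0.012342117058347769)] w 0.0452
total 0.019704558708343162 [-0.3805  0.2529 -0.6514] n 3
-0.04 0.05 0.65 -0.13 0.08 -0.22 4.5; -0.04 0.05 0.65 -0.13 0.08 -0.22 4.5; -0.04 0.05 0.65 -0.13 0.08 -0.22 4.5
```

View pics/si1.png

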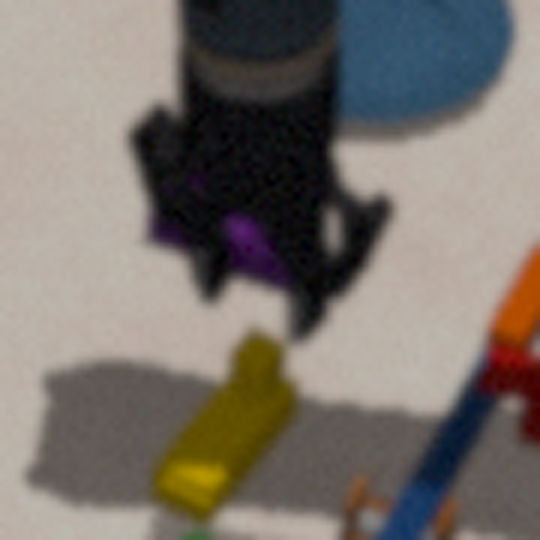

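>>> play_rows:
  commands: "0 0.1 1 -0.1 0.1 -0.2 4.5; 0 0 1 -0.1 0.1 -0.2 4.5; -0.1 0 1 -0.1 0.1 -0.2 4.5; 0 0 0.9 0 0 0 4.5; 0 0 0.4 0 0 0 4.5; 0 0 0 0 0 0 4.5"

```text
clock: 18.53
eef_pos: [0.6174, -0.0986, -0.0123]
orientation: [[0.268, 0.963, -0.008], [0.963, -0.268, 0.004], [0.001, -0.009, -1.0]]
force: [0.5, 1.1, 0.2]
width: 0.0449
```

```bash
python3 - <<'E'
from h import *
st(); plan(np.array([.6209,-.1002,-.006]),toolR(74.3),1,4.5)
crop("side",(260,130,350,220),6,"si2.png")
E
```

```text
clk 18.53 pos [ 0.6174 -0.0986 -0.0123] stand [-118.3462  -91.2681  -12.296 ] yaw 74.44 pitch -0.09 roll -0.008655525690924433 F [0.5348 1.1174 0.1805] Fs [np.float64(1.15034694744454), np.float64(-0.45959048540825553)] w 0.0449
total 0.007360091607571734 [-0.496  -0.085   0.1394] n 1
-0.06 0.37 -0.63 -0.50 -0.09 0.14 4.5
```

View pics/si2.png

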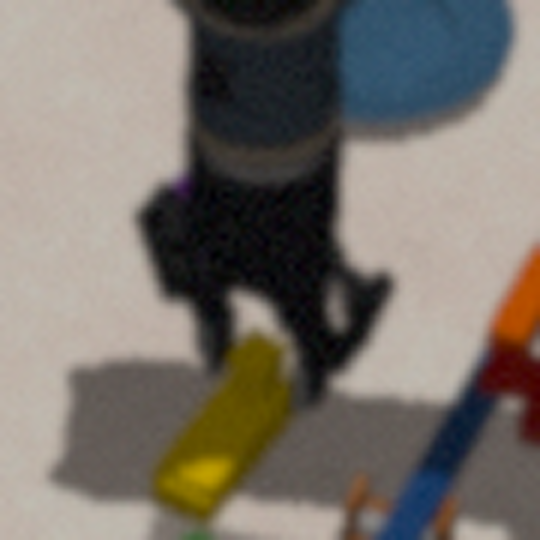

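>>> play_rows:
  commands: "0 0.3 -0.7 -0.4 0 0 4.5; 0 0.1 0 -0.1 0 0 4.5; 0 0 0 0 0 0 3; 0 0 0 0 0 0 2; 0 0 0 0 0 0 1.5; 0 0 0 0 0 0 1.5; 0 0 0 0 0 0 1.5"

```text
clock: 19.17
eef_pos: [0.6237, -0.1007, -0.0011]
orientation: [[0.269, 0.963, 0.007], [0.963, -0.269, -0.0], [0.002, 0.007, -1.0]]
force: [0.2, -1.1, -0.3]
width: 0.0205
```

```bash
python3 - <<'E'
from h import *
st()
crop("side",(260,130,350,220),6,"si3.png")
pt,dt=r.snapshot("top"); crop("top",(270,140,410,250),5.5,"ti3.png",pt)
E
```

```text
clk 19.17 pos [ 0.6237 -0.1007 -0.0011] stand [-119.958   -97.648    -1.1429] yaw 74.40 pitch -0.09 roll 0.00655758413256878 F [ 0.2122 -1.0525 -0.3369] Fs [np.float64(-1.036137596666952), np.float64(-0.2814717346541216)] w 0.0205
```

View pics/si3.png

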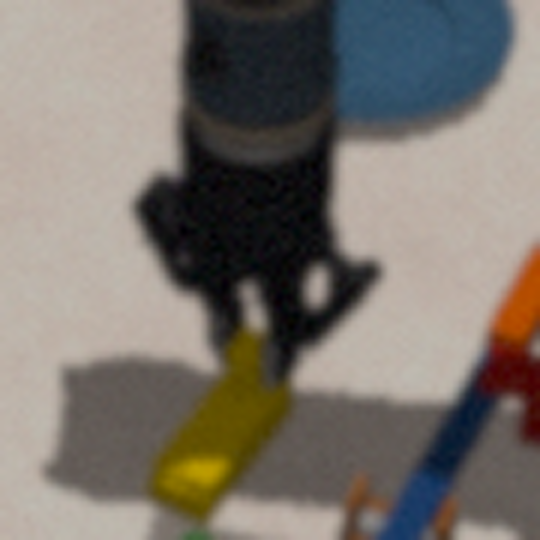

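View pics/ti3.png

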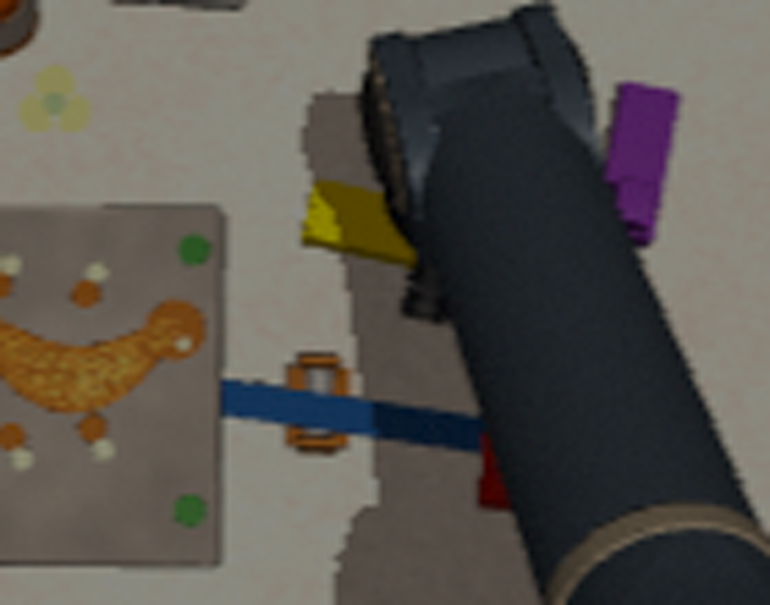

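```bash
python3 - <<'E'
from h import *
p=S2W(np.array([-90,-66,1.0])/1000); p[2]=.0005
plan(p,toolR(87.3),8,1.5)
E
```

```text
total 0.04350925819563833 [  0.3634  -0.0508 -12.9037] n 8
0.29 -0.46 -0.03 0.05 -0.01 -1.61 1.5; 0.30 -0.45 -0.02 0.05 -0.01 -1.61 1.5; 0.31 -0.45 -0.02 0.05 -0.01 -1.61 1.5; 0.32 -0.44 -0.02 0.05 -0.01 -1.61 1.5; 0.34 -0.43 -0.02 0.05 -0.01 -1.61 1.5; 0.35 -0.42 -0.02 0.05 -0.01 -1.61 1.5; 0.36 -0.41 -0.02 0.05 -0.01 -1.61 1.5; 0.37 -0.40 -0.02 0.05 -0.01 -1.61 1.5
```

>>> play_rows:
  commands: "0 0 -0.2 0 0 0 1.5; 0.3 -0.5 0 0.1 0 -1.6 1.5; 0.3 -0.5 0 0.1 0 -1.6 1.5; 0.3 -0.4 0 0.1 0 -1.6 1.5; 0.3 -0.4 0 0 0 -1.6 1.5; 0.3 -0.4 0 0 0 -1.6 1.5; 0.3 -0.4 0 0 0 -1.6 1.5; 0.4 -0.4 0 0 0 -1.6 1.5; 0.4 -0.4 0 0 0 -1.6 1.5; 0 0 0 0 0 0 1.5"

```text
clock: 20.1
eef_pos: [0.5896, -0.0648, 0.0002]
orientation: [[0.023, 1.0, -0.002], [1.0, -0.023, 0.002], [0.002, -0.002, -1.0]]
force: [-0.1, 0.7, -1.4]
width: 0.0203
```

```bash
python3 - <<'E'
from h import *
st()
p=S2W(np.array([-82,-66,1.0])/1000); p[2]=.0005
plan(p,toolR(87.3),2,1.5)
crop("side",(260,150,350,240),6,"sj1.png")
pt,dt=r.snapshot("top"); crop("top",(270,140,410,250),5.5,"tj1.png",pt)
E
```

```text
clk 20.10 pos [ 0.5896 -0.0648  0.0002] stand [-86.3863 -61.2344   0.2017] yaw 88.69 pitch -0.11 roll -0.0016115493141722144 F [-0.0648  0.6931 -1.3817] Fs [np.float64(0.6872389705717566), np.float64(0.11059351790212756)] w 0.0203
total 0.0064838218644252 [-0.0937 -0.1098  1.389 ] n 2
0.21 0.25 -0.01 -0.05 -0.05 0.69 1.5; 0.21 0.25 -0.01 -0.05 -0.05 0.69 1.5
```

View pics/sj1.png

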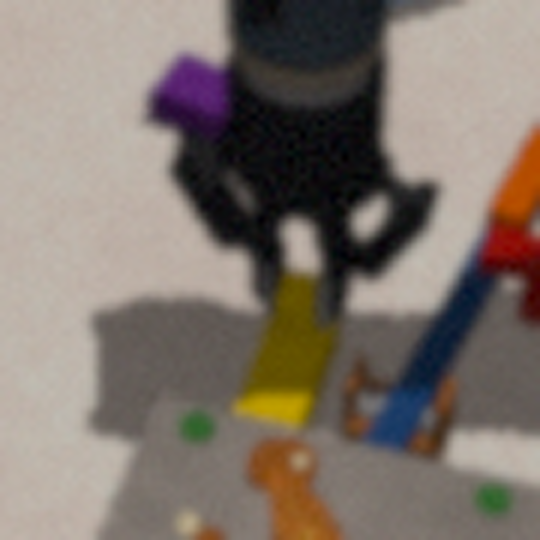

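View pics/tj1.png

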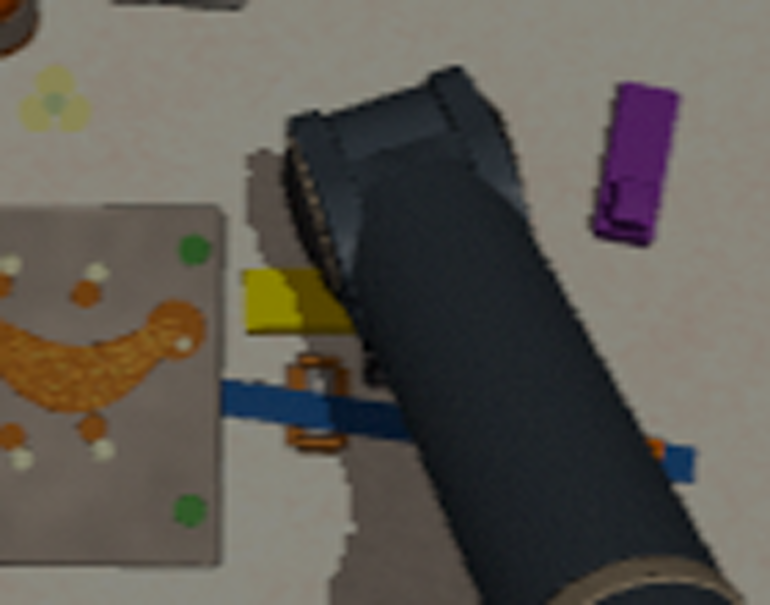

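>>> play_rows:
  commands: "0 0.3 0 0 0 0.5 1.5; 0 0.25 0 0 0 0.5 1.5; 0.3 0 0 0 0 0.3 1.5; 0.3 0 0 0 0 0 1.5; 0.3 0 0 0 0 0 1.5; 0.3 0 0 0 0 0 1.5; 0 0 0 0 0 0 1.5"

```text
clock: 20.78
eef_pos: [0.5989, -0.0543, 0.0004]
orientation: [[0.053, 0.999, 0.001], [0.999, -0.053, 0.001], [0.001, 0.001, -1.0]]
force: [0.5, 0.6, -1.0]
width: 0.0208
```

```bash
python3 - <<'E'
from h import *
st()
p=S2W(np.array([-36,-66,1.0])/1000); p[2]=.0003
plan(p,toolR(87.0),12,1.5)
pt,dt=plane(); crop("top",(270,140,410,250),5.5,"tj2.png",pt)
E
```

```text
clk 20.78 pos [ 0.5989 -0.0543  0.0004] stand [-75.3148 -69.8901   0.3833] yaw 86.94 pitch -0.04 roll 0.0012384723222220542 F [ 0.5136  0.6279 -0.9963] Fs [np.float64(0.6605186066799035), np.float64(-0.4708619072055355)] w 0.0208
total 0.03950684929850554 [ 0.071  -0.0439 -0.0611] n 12
0.33 -0.03 0.00 0.01 -0.00 -0.01 1.5; 0.33 -0.03 0.00 0.01 -0.00 -0.01 1.5; 0.33 -0.03 0.00 0.01 -0.00 -0.01 1.5; 0.33 -0.03 0.00 0.01 -0.00 -0.01 1.5; 0.33 -0.03 0.00 0.01 -0.00 -0.01 1.5; 0.33 -0.03 0.00 0.01 -0.00 -0.01 1.5; 0.33 -0.03 0.00 0.01 -0.00 -0.01 1.5; 0.33 -0.03 0.00 0.01 -0.00 -0.01 1.5; 0.33 -0.03 0.00 0.01 -0.00 -0.01 1.5; 0.33 -0.03 0.00 0.01 -0.00 -0.01 1.5; 0.33 -0.03 0.00 0.01 -0.00 -0.01 1.5; 0.33 -0.03 0.00 0.01 -0.00 -0.01 1.5
tilt 3.51 side -0.10 edge low z 33.4
```

View pics/tj2.png

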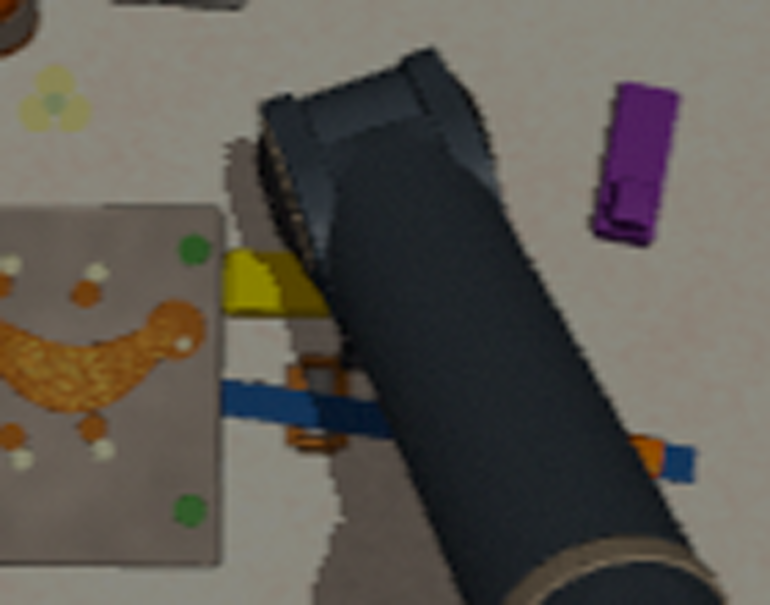

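>>> play_rows:
  commands: "0.3 0 0 0 0 0 1.5; 0.3 0 0 0 0 0 1.5; 0.3 0 0 0 0 0 1.5; 0.3 0 0 0 0 0 1.5"

```text
clock: 21.17
eef_pos: [0.5993, -0.0426, 0.0003]
orientation: [[0.055, 0.998, 0.001], [0.998, -0.055, -0.0], [-0.0, 0.001, -1.0]]
force: [-0.5, 0.8, -0.2]
width: 0.021
```

```bash
python3 - <<'E'
from h import *
st()
p=S2W(np.array([-36,-69,1.0])/1000); p[2]=.0003
plan(p,toolR(87.0),9,1.5)
E
```

```text
clk 21.17 pos [ 0.5993 -0.0426  0.0003] stand [-63.6377 -69.454    0.2703] yaw 86.86 pitch 0.01 roll 0.000772627684795138 F [-0.5066  0.8294 -0.1933] Fs [np.float64(0.7939943934684206), np.float64(0.5604073845210245)] w 0.0210
total 0.027641427974135917 [ 0.0443  0.0098 -0.1392] n 9
0.31 -0.00 -0.00 0.00 0.00 -0.02 1.5; 0.31 -0.00 -0.00 0.00 0.00 -0.02 1.5; 0.31 -0.00 -0.00 0.00 0.00 -0.02 1.5; 0.31 -0.00 -0.00 0.00 0.00 -0.02 1.5; 0.31 -0.00 -0.00 0.00 0.00 -0.02 1.5; 0.31 -0.00 -0.00 0.00 0.00 -0.02 1.5; 0.31 -0.00 -0.00 0.00 0.00 -0.02 1.5; 0.31 -0.00 -0.00 0.00 0.00 -0.02 1.5; 0.31 -0.00 -0.00 0.00 0.00 -0.02 1.5
```

>>> play_rows:
  commands: "0.3 0 0 0 0 0 1.5; 0.3 0 0 0 0 0 1.5; 0.3 0 0 0 0 0 1.5; 0.3 0 0 0 0 0 1.5; 0.3 0 0 0 0 0 1.5"

```text
clock: 21.58
eef_pos: [0.6002, -0.0256, 0.0003]
orientation: [[0.054, 0.999, 0.001], [0.999, -0.054, -0.0], [0.0, 0.001, -1.0]]
force: [0.3, 0.3, -1.1]
width: 0.0203
```

>>> play_rows:
  commands: "0.3 0 0 0 0 0 1.5; 0.3 0 0 0 0 0 1.5; 0.3 0 0 0 0 0 1.5; 0.3 0 0 0 0 0 1.5; 0 0 0 0 0 0 1.5"

```text
clock: 22.0
eef_pos: [0.6009, -0.011, 0.0004]
orientation: [[0.053, 0.999, 0.001], [0.999, -0.053, 0.001], [0.001, 0.001, -1.0]]
force: [-0.2, -0.1, -0.9]
width: 0.0209
```

```bash
python3 - <<'E'
from h import *
st()
pt,dt=plane(); crop("top",(270,140,410,250),5.5,"tj3.png",pt)
crop("side",(260,150,350,240),6,"sj3.png")
E
```

```text
clk 22.00 pos [ 0.6009 -0.011   0.0004] stand [-32.0285 -69.0211   0.3969] yaw 86.96 pitch -0.04 roll 0.0009751873883687464 F [-0.2243 -0.059  -0.8528] Fs [np.float64(-0.07371879691857666), np.float64(0.21988172611146617)] w 0.0209
tilt 3.55 side -0.10 edge low z 33.5
```

View pics/tj3.png

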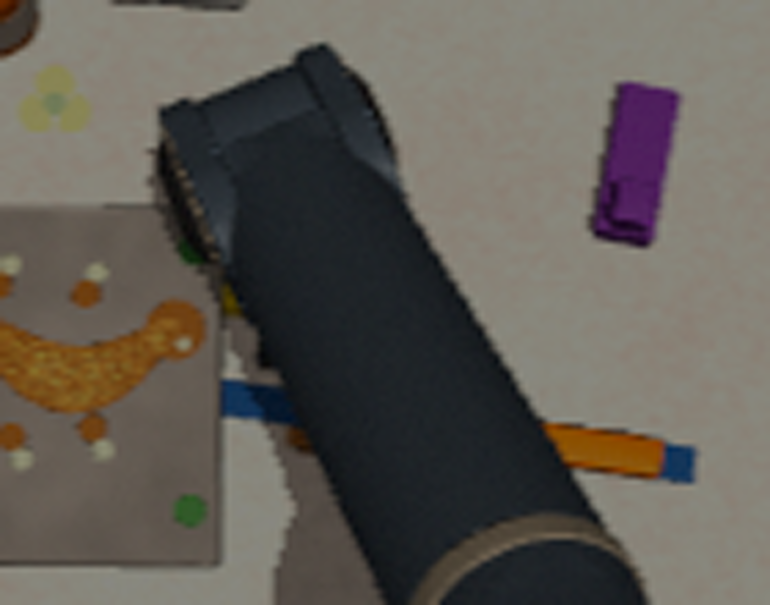

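View pics/sj3.png

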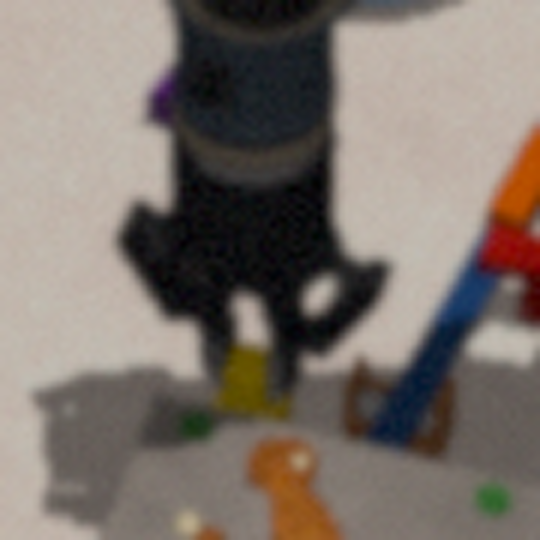

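>>> play_rows:
  commands: "-0.2 0 0 0 0 0 1.5; -0.2 0 0 0 0 0 1.5; 0 0 0.1 0 0 0 1.5; 0 0 0.05 0 0 0 1.5; 0 0 0 0 0 0 2.2; 0 0 0 0 0 0 2.6; 0 0 0 0 0 0 3.2; 0 0 0 0 0 0 3.4"

```text
clock: 22.77
eef_pos: [0.601, -0.0182, -0.0012]
orientation: [[0.056, 0.998, 0.001], [0.998, -0.056, -0.001], [-0.001, 0.001, -1.0]]
force: [1.2, 0.0, -0.3]
width: 0.0341
```

```bash
python3 - <<'E'
from h import *
st()
E
```

```text
clk 22.77 pos [ 0.601  -0.0182 -0.0012] stand [-39.1681 -69.5086  -1.1811] yaw 86.77 pitch 0.05 roll 0.0013085751893912206 F [ 1.1676  0.0189 -0.262 ] Fs [np.float64(0.09620057070927339), np.float64(-1.1637901189028739)] w 0.0341
```

>>> play_rows:
  commands: "0 0 0 0 0 0 3.4; 0 0 -1 0 0 0 3.4; 0 0 -1.5 0 0 0 3.4; 0 0 -2 0 0 0 3.4; -1 0 -3 0 0 0 3.4; -2 0 -2 0 0 0 4.5; -3 0 0 0 0 0 4.5; -3 0 0 0 0 0.5 4.5; -3 0 0 0 0 0.5 4.5; -3 0 0 0 0 0.5 4.5"

```text
clock: 23.6
eef_pos: [0.5957, -0.16, 0.1064]
orientation: [[0.062, 0.998, 0.009], [0.998, -0.062, 0.004], [0.004, 0.009, -1.0]]
force: [0.3, 0.2, 0.6]
width: 0.0449
```

```bash
python3 - <<'E'
from h import *
st()
pt,dt=plane(); crop("top",(270,140,410,250),5.5,"tk.png",pt)
crop("side",(260,150,350,240),6,"sk.png")
E
```

```text
clk 23.60 pos [ 0.5957 -0.16    0.1064] stand [-181.014   -73.6468  106.3806] yaw 86.45 pitch -0.25 roll 0.008661516861414623 F [0.2501 0.2457 0.6035] Fs [np.float64(0.26173926715581763), np.float64(-0.23326809654780933)] w 0.0449
tilt 3.52 side -0.10 edge low z 33.5
```

View pics/tk.png

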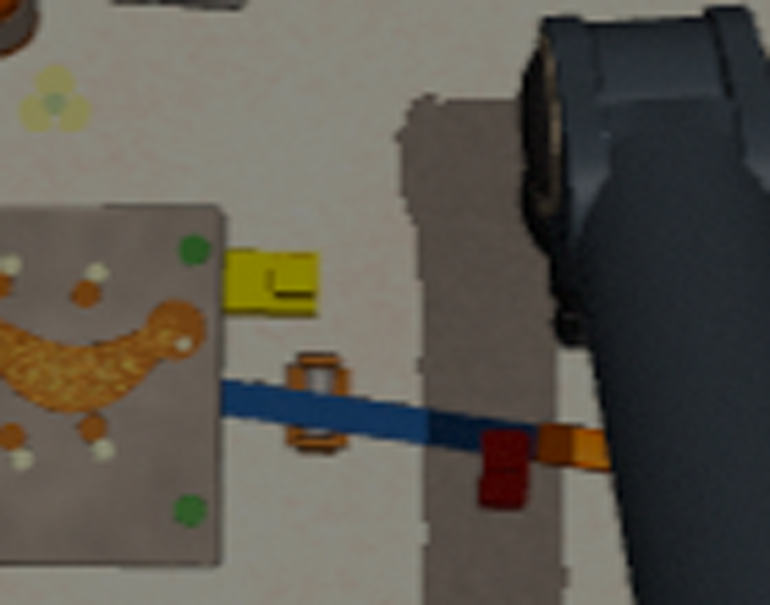

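View pics/sk.png

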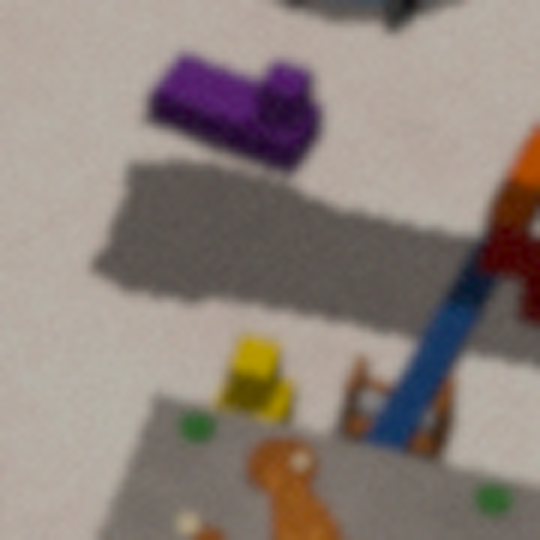

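```bash
python3 - <<'E'
from h import *
pt,dt=r.snapshot("top"); C=cloud("top",dt)
hsv=cv2.cvtColor(pt[:,:,::-1].copy(),cv2.COLOR_BGR2HSV); v,u=np.mgrid[0:400,0:640]
yel=(u>300)&(u<360)&(v>170)&(v<205)&(dt>0)&(hsv[...,0]>20)&(hsv[...,0]<35)&(hsv[...,1]>120)
P=np.array([W2S(c) for c in C[yel]])*1000
print(P.min(0),P.max(0)); g=P[P[:,2]>45]; print("grip",g.mean(0),g.min(0),g.max(0))
print("tail via z",W2S(at_z("top",(270+318/5.5,140+283/5.5),.03))*1000)
for row in range(180,245,8):
    us=np.where((C[row,:,2]>.045)&(C[row,:,2]<.075)&(u[row]>240)&(u[row]<314))[0]; print(row,us.max(),W2S(at_z("top",(us.max()+.5,row),.0595))*1000)
for l in("nose","shim","shim_grip","bar_grip"):
    q=r.pinpoint("top",l); print(l,[(np.round(x["at"],1),round(x["confidence"],2)) for x in q][:2])
# bar line
blue=(u>308)&(u<372)&(v>200)&(v<228)&(dt>0)&(hsv[...,0]>95)&(hsv[...,0]<125)&(hsv[...,1]>120)
B=np.array([W2S(c) for c in C[blue]])*1000; k=np.polyfit(B[:,0],B[:,1],1); print("bar line y=",k,"z fit",np.polyfit(B[:,0],B[:,2],1))
plan(S2W(np.array([-208,16,30])/1000),toolR(ANG-5.5,-0),8,4.8)
E
```

```text
[-50.9271 -92.1011  -4.2118] [  1.8589 -46.0551  62.9508]
grip [-34.568  -68.0642  54.6144] [-50.6727 -80.4044  45.0256] [  1.8589 -46.0551  62.9508]
tail via z [-52.992  -67.1929  30.    ]
180 310 [  1.1915 -96.0204  59.5   ]
188 310 [  0.1937 -71.1957  59.5   ]
196 310 [ -0.7991 -46.4953  59.5   ]
204 310 [ -1.7869 -21.9182  59.5   ]
212 310 [-2.7698  2.5364 59.5   ]
220 310 [-3.7478 26.8695 59.5   ]
228 310 [-4.7209 51.082  59.5   ]
236 309 [-2.681  75.2843 59.5   ]Traceback (most recent call last):
  File "<stdin>", line 9, in <module>
    return umr_maximum(a, axis, None, out, keepdims, initial, where)
ValueError: zero-size array to reduction operation maximum which has no identity
```

```bash
python3 - <<'E'
from h import *
pt,dt=r.snapshot("top"); C=cloud("top",dt)
hsv=cv2.cvtColor(pt[:,:,::-1].copy(),cv2.COLOR_BGR2HSV); v,u=np.mgrid[0:400,0:640]
blue=(u>312)&(u<357)&(v>200)&(v<228)&(dt>0)&(hsv[...,0]>95)&(hsv[...,0]<125)&(hsv[...,1]>120)
B=np.array([W2S(c) for c in C[blue]])*1000; k=np.polyfit(B[:,0],B[:,1],1); print("bar line y=",k,"yaw",np.degrees(np.arctan(k[0])),"at -214",np.polyval(k,-214),"z fit",np.polyfit(B[:,0],B[:,2],1))
org=(u>365)&(u<385)&(v>208)&(v<232)&(dt>0)&(hsv[...,0]<20)&(hsv[...,1]>150)
S=np.array([W2S(c) for c in C[org]])*1000; print("sleeve seen",S.min(0),S.max(0),S.mean(0))
ps,ds=r.snapshot("side")
for l in("bar_grip",):
    q=r.pinpoint("side",l); print(l,[(np.round(x["at"],1),W2S(at_z("side",x["at"],.036))*1000,round(x["confidence"],2)) for x in q][:2])
plan(S2W(np.array([-212,20,30])/1000),toolR(ANG-5.5,-0),8,4.8)
E
```

```text
bar line y= [-0.1088 -1.4075] yaw -6.2086591444703965 at -214 21.873105861612014 z fit [ 0.0035 32.323 ]
sleeve seen [-218.4389    8.3226   26.2746] [-160.0016   73.66    543.5096] [-196.3829   21.8839   49.733 ]
bar_grip [(array([348.5, 184.1]), array([-198.8878,   28.9284,   36.    ]), 0.61)]
total 0.12444445826145278 [ 0.3881 -0.3416  5.8194] n 8
-0.42 -1.17 0.93 0.05 -0.04 0.73 4.8; -0.43 -1.17 0.93 0.05 -0.04 0.73 4.8; -0.45 -1.16 0.93 0.05 -0.04 0.73 4.8; -0.46 -1.16 0.93 0.05 -0.04 0.73 4.8; -0.48 -1.15 0.93 0.05 -0.04 0.73 4.8; -0.49 -1.14 0.94 0.05 -0.04 0.73 4.8; -0.50 -1.14 0.94 0.05 -0.04 0.73 4.8; -0.52 -1.13 0.94 0.05 -0.04 0.73 4.8
```

>>> play_rows:
  commands: "-0.4 -1.2 0.9 0 0 0.8 4.8; -0.4 -1.2 0.9 0.1 0 0.8 4.8; -0.4 -1.2 0.9 0.1 0 0.8 4.8; -0.5 -1.2 0.9 0.1 -0.1 0.8 4.8; -0.5 -1.2 0.9 0.1 -0.1 0.8 4.8; -0.5 -1.2 0.9 0 -0.1 0.8 4.8; -0.5 -1.2 0.9 0 0 0.8 4.8; -0.5 -1.2 0.9 0 0 0.8 4.8; 0 0 0 0 0 0 4.8"

```text
clock: 24.65
eef_pos: [0.4974, -0.1648, 0.0324]
orientation: [[0.146, 0.989, 0.005], [0.989, -0.146, 0.008], [0.008, 0.004, -1.0]]
force: [-1.1, -0.8, 0.4]
width: 0.0481
```

```bash
python3 - <<'E'
from h import *
st(); plan(S2W(np.array([-212,21.7,-14])/1000),toolR(ANG-6.2,0),5,4.8)
crop("side",(300,120,390,210),6,"sl1.png")
E
```

```text
clk 24.65 pos [ 0.4974 -0.1648  0.0324] stand [-192.3586   24.0987   32.4467] yaw 81.61 pitch -0.49 roll 0.003696954952590389 F [-1.0693 -0.8289  0.424 ] Fs [np.float64(-0.8979145622284563), np.float64(1.0119986565519183)] w 0.0481
total 0.05048603322329007 [ 0.205  -0.4882  1.6129] n 5
-0.40 0.08 0.93 0.04 -0.10 0.32 4.8; -0.39 0.08 0.93 0.04 -0.10 0.32 4.8; -0.39 0.08 0.93 0.04 -0.10 0.32 4.8; -0.39 0.08 0.93 0.04 -0.10 0.32 4.8; -0.39 0.09 0.93 0.04 -0.10 0.32 4.8
```

View pics/sl1.png

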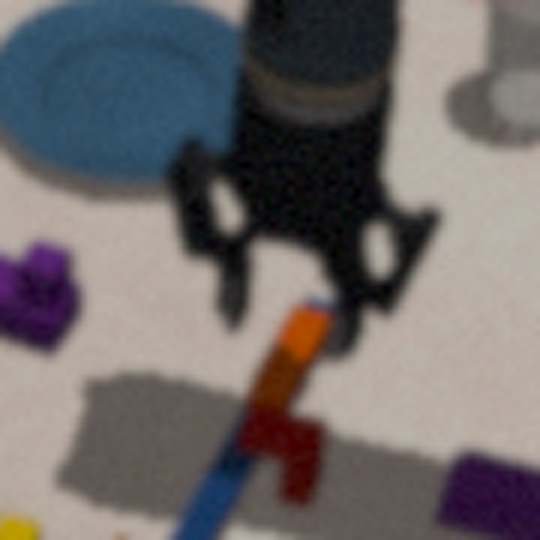

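>>> play_rows:
  commands: "-1 0.1 0 0 -0.1 0.4 4.8; -1 0.1 0 0 -0.1 0.4 4.8; 0 0 0.8 0 -0.1 0.4 4.8; 0 0 0.9 0 -0.1 0.4 4.8; 0 0 0.9 0 0 0 4.8; 0 0 0 0 0 0 4.8"

```text
clock: 25.2
eef_pos: [0.5066, -0.1842, 0.0084]
orientation: [[0.169, 0.985, 0.017], [0.986, -0.169, -0.0], [0.003, 0.017, -1.0]]
force: [-0.7, -0.4, 0.0]
width: 0.0479
```

```bash
python3 - <<'E'
from h import *
st(); plan(S2W(np.array([-212,21.7,-14])/1000),toolR(ANG-6.2,0),3,4.8)
crop("side",(300,120,390,210),6,"sl2.png")
E
```

```text
clk 25.20 pos [ 0.5066 -0.1842  0.0084] stand [-211.071    13.6123    8.3714] yaw 80.26 pitch -0.14 roll 0.016939917087929787 F [-0.6897 -0.4342  0.0482] Fs [np.float64(-0.4789723048969235), np.float64(0.6593983994392053)] w 0.0479
total 0.023806592685873276 [ 0.9703 -0.1455  0.2557] n 3
-0.06 -0.28 0.74 0.32 -0.05 0.09 4.8; -0.06 -0.27 0.74 0.32 -0.05 0.09 4.8; -0.06 -0.27 0.74 0.32 -0.05 0.09 4.8
```

View pics/sl2.png

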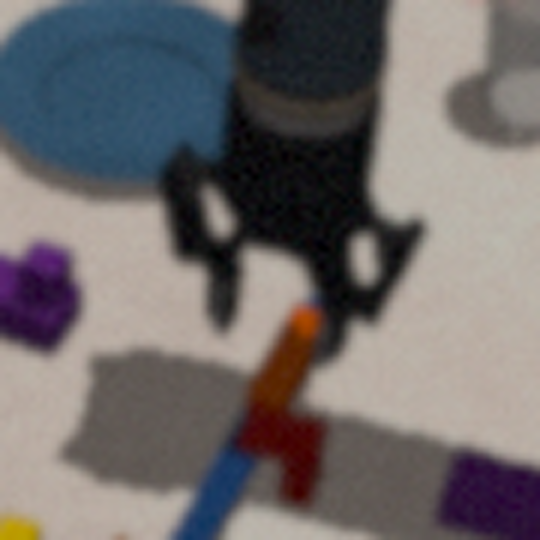

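>>> play_rows:
  commands: "0 -0.5 0 0.5 0 0 4.8; 0 -0.4 0 0.4 0 0 4.8; 0 0 0 0 0 0 4.8"

```text
clock: 25.5
eef_pos: [0.4973, -0.1816, 0.0083]
orientation: [[0.168, 0.986, -0.0], [0.986, -0.168, 0.003], [0.003, -0.001, -1.0]]
force: [-1.0, -0.2, 0.3]
width: 0.048
```

```bash
python3 - <<'E'
from h import *
st(); plan(S2W(np.array([-212,21.7,-14])/1000),toolR(ANG-6.2,0),3,4.8)
E
```

```text
clk 25.50 pos [ 0.4973 -0.1816  0.0083] stand [-209.1256   23.043     8.2551] yaw 80.34 pitch -0.18 roll -0.0007584766947261319 F [-0.9598 -0.2213  0.2616] Fs [np.float64(-0.2844404379884855), np.float64(0.9430273488948568)] w 0.0480
total 0.022480132639555082 [-0.044  -0.1829  0.3389] n 3
-0.09 0.05 0.74 -0.01 -0.06 0.11 4.8; -0.09 0.05 0.74 -0.01 -0.06 0.11 4.8; -0.09 0.05 0.74 -0.01 -0.06 0.11 4.8
```

>>> play_rows:
  commands: "-0.1 0.1 0.7 0 0 0 4.8; -0.1 0 0.7 0 0 0 4.8; 0 0 0.7 0 0 0 4.8; 0 0 0 0 0 0 4; 0 0 0 0 0 0 3"

```text
clock: 25.92
eef_pos: [0.4982, -0.184, -0.0145]
orientation: [[0.168, 0.986, 0.001], [0.986, -0.168, 0.003], [0.003, 0.0, -1.0]]
force: [0.7, 0.3, 0.5]
width: 0.0303
```

```bash
python3 - <<'E'
from h import *
st(); plane()
crop("side",(300,120,390,210),6,"sl3.png")
E
```

```text
clk 25.92 pos [ 0.4982 -0.184  -0.0145] stand [-211.4302   22.0498  -14.4576] yaw 80.34 pitch -0.17 roll 0.00026672687686672187 F [0.7085 0.2932 0.4509] Fs [np.float64(0.3394875409441948), np.float64(-0.6875320759381573)] w 0.0303
tilt 3.51 side -0.08 edge low z 33.5
```

View pics/sl3.png

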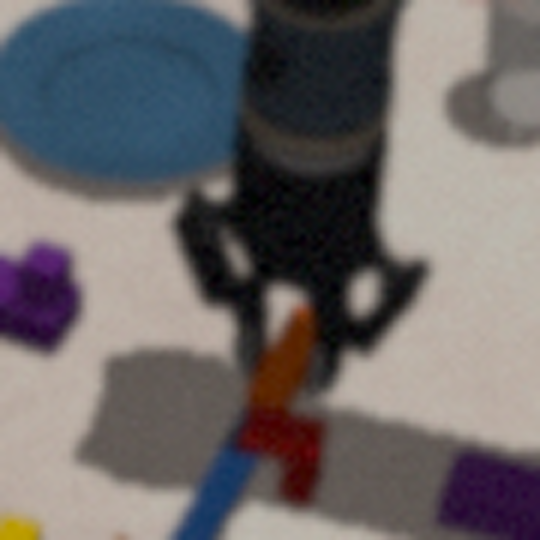

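>>> play_rows:
  commands: "0 0 0 0 0 0 2; 0 0 0 0 0 0 1.5; 0 0 0 0 0 0 1.5; 0 0 0 0 0 0 1.5"

```text
clock: 26.35
eef_pos: [0.4985, -0.184, -0.0138]
orientation: [[0.168, 0.986, 0.002], [0.986, -0.168, 0.003], [0.003, 0.001, -1.0]]
force: [0.7, -0.6, -0.8]
width: 0.021
```

```bash
python3 - <<'E'
from h import *
st(); setbar([31.6,-4.8,26.3],0,-6.2); barplan([31.6,-4.8,28.9],-1.7,-6.2,4)
E
```

```text
clk 26.35 pos [ 0.4985 -0.184  -0.0138] stand [-211.4121   21.7072  -13.8417] yaw 80.33 pitch -0.17 roll 0.0013396990376425251 F [ 0.686  -0.6442 -0.8121] Fs [np.float64(-0.5973473592484773), np.float64(-0.7271494499434855)] w 0.0210
clk 26.35 toe [31.6 -4.8 26.3] pitch -0.00 yaw -6.20 F stand [-0.6 -0.7 -0.8] w 0.0210 crest z 26.3
0.03 0.00 0.12 -0.00 0.42 0.00 1.5; 0.03 0.00 0.12 -0.00 0.42 0.00 1.5; 0.03 0.00 0.12 -0.00 0.42 0.00 1.5; 0.03 0.00 0.12 -0.00 0.42 0.00 1.5
```

>>> play_rows:
  commands: "0.03 0 0.2 0 0.4 0 1.5; 0.03 0 0.2 0 0.4 0 1.5; 0.03 0 0.2 0 0.4 0 1.5; 0.03 0 0.2 0 0.4 0 1.5"

```text
clock: 26.68
eef_pos: [0.4999, -0.183, -0.0192]
orientation: [[0.164, 0.986, 0.008], [0.986, -0.164, 0.029], [0.03, 0.003, -1.0]]
force: [-2.2, -0.0, 8.3]
width: 0.0209
```

```bash
python3 - <<'E'
from h import *
barnow(); under(); plane()
E
```

```text
clk 26.68 toe [31.6 -5.  27.6] pitch -1.57 yaw -5.98 F stand [-0.2  2.2  8.3] w 0.0209 crest z 25.2
sleeve underside stand [-212.    20.5   20.9]  -> true pitch -1.94
tilt 4.42 side -0.07 edge low z 36.8
```

>>> play_rows:
  commands: "0 0.3 0.08 0 0.1 -0.6 1.5; 0 0.3 0.08 0 0.1 -0.6 1.5; 0 0.3 0.08 0 0.1 -0.6 1.5; 0 0.3 0.08 0 0.1 -0.6 1.5; 0 0.3 0.08 0 0.1 -0.6 1.5"

```text
clock: 27.15
eef_pos: [0.5095, -0.184, -0.0211]
orientation: [[0.105, 0.994, -0.002], [0.994, -0.105, 0.04], [0.039, -0.006, -0.999]]
force: [-4.0, -0.1, 8.2]
width: 0.0206
```

```bash
python3 - <<'E'
from h import *
st();barnow(); under(); plane()
E
```

```text
clk 27.15 pos [ 0.5095 -0.184  -0.0211] stand [-210.6939   10.7423  -21.1377] yaw 83.97 pitch -2.25 roll -0.00598254030160852 F [-4.0178 -0.1044  8.207 ] Fs [np.float64(-0.3704299200192348), np.float64(4.00201433529463)] w 0.0206
clk 27.15 toe [31.9 -0.5 27.9] pitch -2.09 yaw -2.56 F stand [-0.4  4.   8.2] w 0.0206 crest z 24.7
sleeve underside stand [-212.7   10.4   19. ]  -> true pitch -2.63
tilt 4.70 side 0.06 edge low z 38.0
```

>>> play_rows:
  commands: "0 0.3 0.03 -0.1 0 -0.3 1.5; 0 0.3 0.03 -0.1 0 -0.3 1.5; 0 0.3 0.03 -0.1 0 -0.3 1.5; 0 0.3 0.03 0 0 -0.3 1.5; 0 0.3 0.03 0 0 -0.3 1.5"

```text
clock: 27.62
eef_pos: [0.5157, -0.1846, -0.0212]
orientation: [[0.067, 0.998, -0.016], [0.997, -0.067, 0.039], [0.038, -0.018, -0.999]]
force: [-6.3, 0.0, 8.9]
width: 0.0206
```

```bash
python3 - <<'E'
from h import *
st();barnow(); under(); pt,dt=plane()
crop("top",(270,140,410,250),5.5,"tm1.png",pt)
crop("side",(290,150,380,240),6,"sm1.png")
E
```

```text
clk 27.62 pos [ 0.5157 -0.1846 -0.0212] stand [-210.8996    4.5123  -21.1924] yaw 86.14 pitch -2.19 roll -0.01840341622516965 F [-6.3048  0.0241  8.9261] Fs [np.float64(-0.39379530614926644), np.float64(6.292505704422347)] w 0.0206
clk 27.62 toe [32.   2.  27.5] pitch -2.02 yaw -0.39 F stand [-0.4  6.3  8.9] w 0.0206 crest z 24.5
sleeve underside stand [-212.9    3.6   18.9]  -> true pitch -2.65
tilt 4.69 side 0.05 edge low z 38.1
```

View pics/tm1.png

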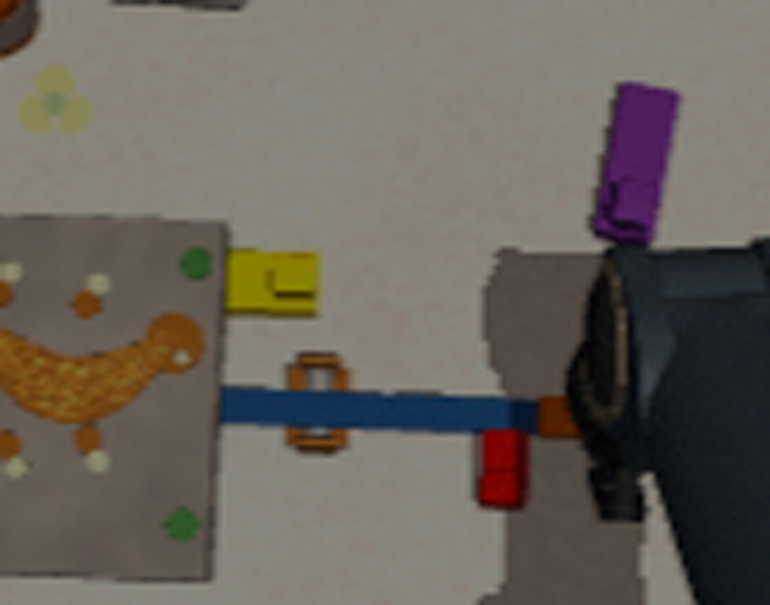

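View pics/sm1.png

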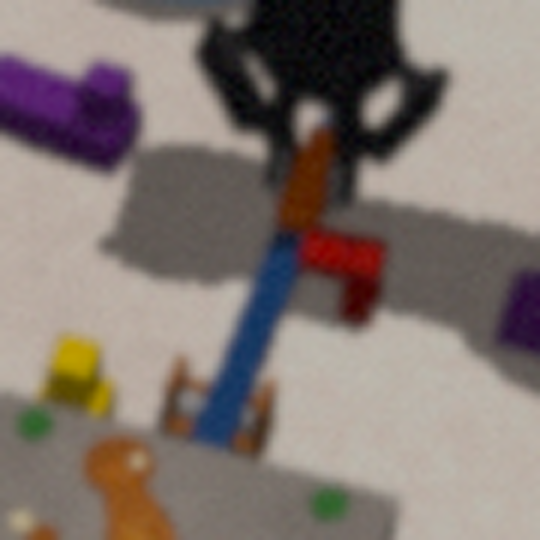

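>>> play_rows:
  commands: "0 0.4 0.03 -0.1 0 0 1.5; 0 0.4 0.03 -0.1 0 0 1.5; 0 0.4 0.03 -0.1 0 0 1.5; 0 0.4 0.03 -0.1 0 0 1.5"

```text
clock: 28.05
eef_pos: [0.5184, -0.1851, -0.0225]
orientation: [[0.057, 0.998, -0.036], [0.998, -0.055, 0.038], [0.036, -0.039, -0.999]]
force: [-8.7, -0.9, 10.4]
width: 0.0208
```

```bash
python3 - <<'E'
from h import *
st();barnow(); under(); pt,dt=plane()
crop("top",(270,140,410,250),5.5,"tm2.png",pt)
E
```

```text
clk 28.05 pos [ 0.5184 -0.1851 -0.0225] stand [-211.1979    1.8425  -22.5175] yaw 86.74 pitch -2.07 roll -0.03852001913958918 F [-8.6938 -0.9028 10.3964] Fs [np.float64(-1.4769886135919188), np.float64(8.61482033956924)] w 0.0208
clk 28.05 toe [31.8  1.1 25.6] pitch -1.89 yaw 0.22 F stand [-1.5  8.6 10.4] w 0.0208 crest z 22.8
sleeve underside stand [-213.1    0.1   17.5]  -> true pitch -3.13
tilt 4.95 side 0.01 edge low z 38.9
```

View pics/tm2.png

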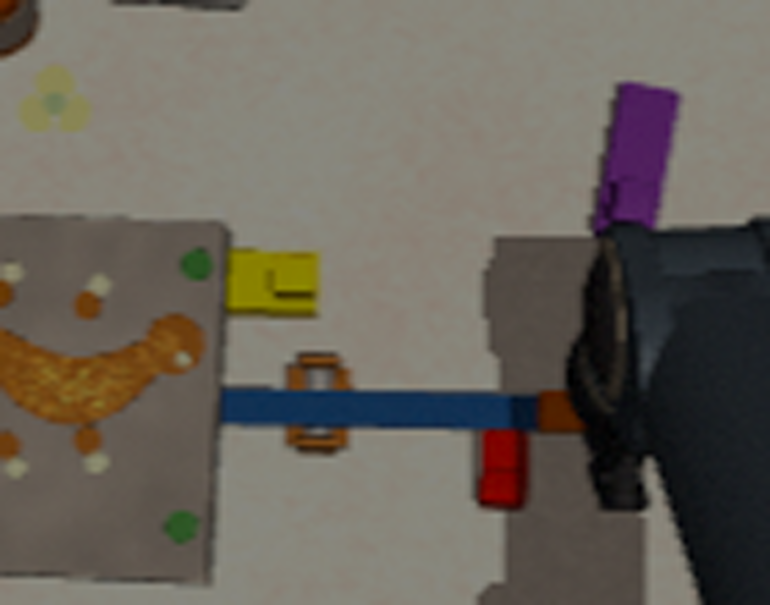

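```bash
python3 - <<'E'
from h import *
for c in((500,393),(500,430),(470,392),(470,430),(240,387),(240,424)): print(c,W2S(at_z("top",(270+c[0]/5.5,140+c[1]/5.5),.030 if c[0]>300 else .034))*1000)
print("lip",W2S(at_z("top",(270+503/5.5,140+430/5.5),.042))*1000)
for c in((288,352),(348,352),(288,452),(348,452)):print("cheek",W2S(at_z("top",(270+c[0]/5.5,140+c[1]/5.5),.042))*1000)
E
```

```text
(500, 393) [-157.435    -8.1664   30.    ]
(500, 430) [-157.9491   12.7306   30.    ]
(470, 392) [-140.577    -8.1306   30.    ]
(470, 430) [-141.1412   13.3343   30.    ]
(240, 387) [-11.2836  -5.8628  34.    ]
(240, 424) [-12.102   15.0054  34.    ]
lip [-158.7407   13.952    42.    ]
cheek [-37.6018 -25.562   42.    ]
cheek [-71.1356 -26.7533  42.    ]
cheek [-39.6502  30.5321  42.    ]
cheek [-72.9943  29.3307  42.    ]
```

>>> play_rows:
  commands: "0 0.2 -0.1 -0.5 0 -0.1 1.5; 0 0.3 -0.1 -0.5 0 -0.1 1.5; 0 0.3 0 -0.5 0 -0.1 1.5; 0 0.3 0 -0.5 0 -0.1 1.5; 0 0.3 0 -0.5 0 -0.1 1.5"

```text
clock: 28.52
eef_pos: [0.5215, -0.1854, -0.0205]
orientation: [[0.039, 0.999, -0.015], [0.999, -0.039, 0.036], [0.036, -0.016, -0.999]]
force: [-5.2, 0.7, 5.7]
width: 0.0209
```

```bash
python3 - <<'E'
from h import *
st();barnow(); under(); pt,dt=plane()
crop("top",(270,140,410,250),5.5,"tm3.png",pt)
E
```

```text
clk 28.52 pos [ 0.5215 -0.1854 -0.0205] stand [-211.2409   -1.2807  -20.5209] yaw 87.75 pitch -2.04 roll -0.016073373305299007 F [-5.1725  0.678   5.7329] Fs [np.float64(0.3336707369796961), np.float64(5.206098467554955)] w 0.0209
clk 28.52 toe [31.7  3.1 27.5] pitch -1.86 yaw 1.22 F stand [0.3 5.2 5.7] w 0.0209 crest z 24.7
sleeve underside stand [-213.1   -2.1   19.6]  -> true pitch -2.40
tilt 4.61 side 0.04 edge low z 37.6
```

View pics/tm3.png

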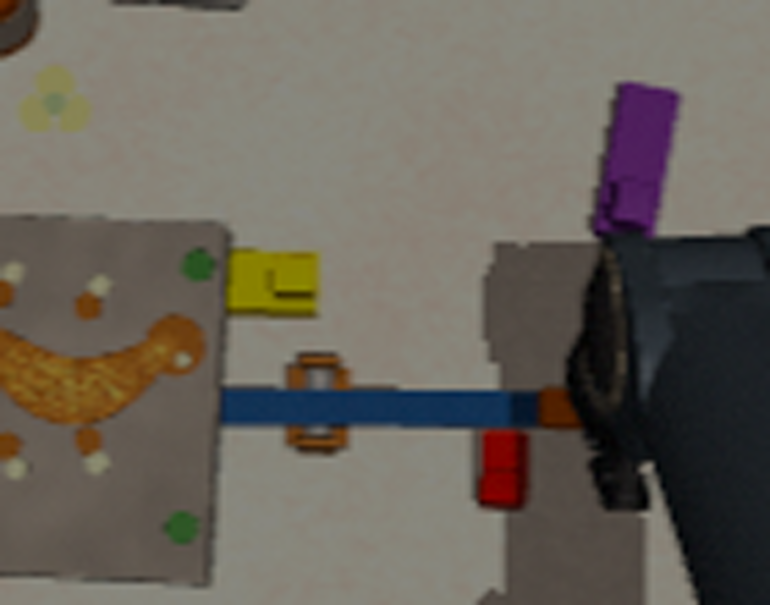

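```bash
python3 - <<'E'
from h import *
barplan([31.0,1.5,17.1],5.04,0.5,12)
E
```

```text
clk 28.57 toe [31.7  3.1 27.5] pitch -1.87 yaw 1.21 F stand [0.4 5.4 5.7] w 0.0207 crest z 24.7
-0.05 -0.01 -0.16 -0.08 -0.58 0.06 1.5; -0.05 -0.01 -0.16 -0.08 -0.58 0.06 1.5; -0.05 -0.01 -0.16 -0.08 -0.58 0.06 1.5; -0.04 -0.01 -0.16 -0.08 -0.58 0.06 1.5; -0.04 -0.01 -0.16 -0.08 -0.58 0.06 1.5; -0.04 -0.01 -0.16 -0.08 -0.58 0.06 1.5; -0.04 -0.01 -0.16 -0.08 -0.58 0.06 1.5; -0.04 -0.01 -0.16 -0.08 -0.58 0.06 1.5; -0.04 -0.01 -0.16 -0.08 -0.58 0.06 1.5; -0.04 -0.01 -0.16 -0.08 -0.58 0.06 1.5; -0.04 -0.01 -0.16 -0.08 -0.58 0.06 1.5; -0.04 -0.01 -0.16 -0.08 -0.58 0.06 1.5
```

>>> play_rows:
  commands: "-0.03 0.3 0 -0.3 -0.2 0 1.5; -0.04 0.25 -0.1 -0.2 -0.5 0 1.5; -0.04 0.2 -0.12 -0.1 -0.5 0 1.5; -0.04 0.2 -0.12 -0.1 -0.5 0 1.5; -0.04 0.15 -0.12 -0.1 -0.5 0 1.5; -0.04 0.15 -0.12 -0.1 -0.5 0 1.5"

```text
clock: 29.07
eef_pos: [0.5227, -0.1876, -0.0137]
orientation: [[0.032, 0.999, -0.023], [0.999, -0.032, -0.012], [-0.013, -0.022, -1.0]]
force: [-4.3, 0.4, 7.2]
width: 0.0206
```

```bash
python3 - <<'E'
from h import *
st();under(); pt,dt=plane(); barplan([31.0,0,17.1],5.04,0.,9)
crop("top",(270,140,410,250),5.5,"tm4.png",pt)
E
```

```text
clk 29.07 pos [ 0.5227 -0.1876 -0.0137] stand [-213.3894   -2.6945  -13.73  ] yaw 88.18 pitch 0.73 roll -0.022345147250267407 F [-4.3067  0.4355  7.2322] Fs [np.float64(0.14911132038908467), np.float64(4.32614290479672)] w 0.0206
sleeve underside stand [-213.3   -3.7   26.4]  -> true pitch 0.07
tilt 3.58 side 0.03 edge low z 33.6
clk 29.12 toe [31.6  3.3 22.7] pitch 0.96 yaw 1.71 F stand [-0.8  4.2  7.4] w 0.0210 crest z 24.2
-0.04 -0.04 -0.13 -0.14 -0.45 0.19 1.5; -0.04 -0.04 -0.13 -0.14 -0.45 0.19 1.5; -0.04 -0.04 -0.13 -0.14 -0.45 0.19 1.5; -0.04 -0.04 -0.13 -0.14 -0.45 0.19 1.5; -0.03 -0.04 -0.13 -0.14 -0.45 0.19 1.5; -0.03 -0.04 -0.13 -0.14 -0.45 0.19 1.5; -0.03 -0.04 -0.13 -0.14 -0.45 0.19 1.5; -0.03 -0.04 -0.13 -0.14 -0.45 0.19 1.5; -0.03 -0.04 -0.13 -0.14 -0.45 0.19 1.5
```

View pics/tm4.png

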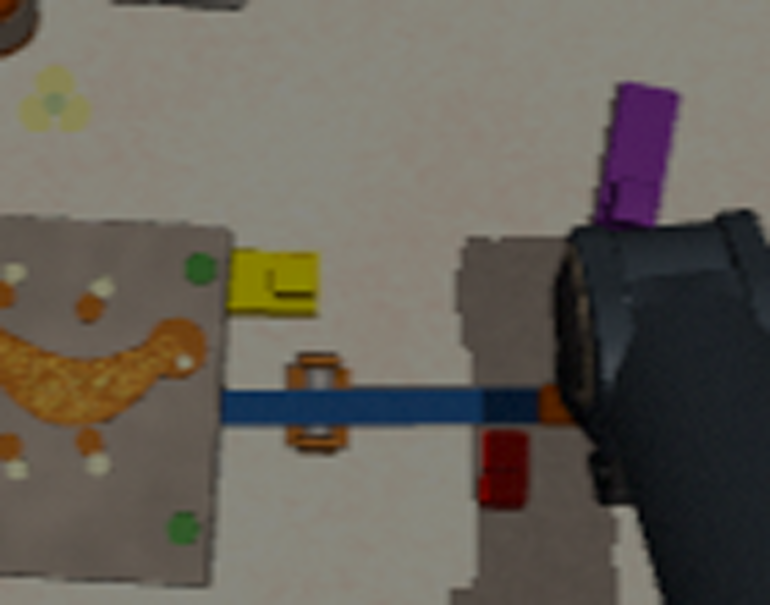

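>>> play_rows:
  commands: "-0.04 0.12 -0.13 -0.2 -0.45 0 1.5; -0.04 0.12 -0.13 -0.2 -0.45 0 1.5; -0.04 0.1 -0.13 -0.2 -0.45 0 1.5; -0.04 0.1 -0.13 -0.1 -0.45 0 1.5; -0.03 0.1 -0.13 -0.1 -0.45 0 1.5; -0.03 0.1 -0.13 -0.1 -0.45 0 1.5"

```text
clock: 29.62
eef_pos: [0.5245, -0.1894, -0.0043]
orientation: [[0.022, 1.0, -0.017], [0.998, -0.023, -0.063], [-0.064, -0.016, -0.998]]
force: [-2.7, 0.5, 1.7]
width: 0.0207
```

```bash
python3 - <<'E'
from h import *
st();under(); pt,dt=plane(); barplan([31.0,0,17.1],5.04,0.,5)
crop("top",(270,140,410,250),5.5,"tm5.png",pt)
E
```

```text
clk 29.62 pos [ 0.5245 -0.1894 -0.0043] stand [-215.0816   -4.5643   -4.286 ] yaw 88.72 pitch 3.66 roll -0.015816816003016425 F [-2.6906  0.4679  1.7082] Fs [np.float64(0.288577440414898), np.float64(2.7157426973110312)] w 0.0207
sleeve underside stand [-212.9   -5.3   35.8]  -> true pitch 3.48
tilt 2.28 side 0.14 edge low z 28.7
clk 29.67 toe [31.4  4.  19.5] pitch 3.87 yaw 2.22 F stand [-1.2  3.4  3. ] w 0.0210 crest z 25.3
-0.02 -0.10 -0.05 -0.15 -0.23 0.44 1.5; -0.02 -0.10 -0.05 -0.15 -0.23 0.44 1.5; -0.02 -0.10 -0.05 -0.15 -0.23 0.44 1.5; -0.02 -0.10 -0.05 -0.15 -0.23 0.44 1.5; -0.02 -0.10 -0.05 -0.15 -0.23 0.44 1.5
```

>>> play_rows:
  commands: "-0.03 0 -0.13 -0.2 -0.45 0.2 1.5; -0.03 0 -0.13 -0.2 -0.45 0.2 1.5; -0.03 0 -0.13 -0.1 -0.45 0.2 1.5; -0.03 0 -0.15 -0.1 -0.5 0.2 1.5; -0.03 0 -0.15 -0.1 -0.5 0.2 1.5; -0.03 0 -0.15 0 -0.5 0.2 1.5"

```text
clock: 30.17
eef_pos: [0.5228, -0.1907, 0.0039]
orientation: [[0.043, 0.999, -0.009], [0.992, -0.044, -0.118], [-0.118, -0.004, -0.993]]
force: [-2.2, 0.6, 0.8]
width: 0.0208
```

```bash
python3 - <<'E'
from h import *
st();under(); pt,dt=plane(); barplan([29.0,0,12.5],9.,0.,6)
crop("top",(270,140,410,250),5.5,"tm6.png",pt)
crop("side",(250,150,370,270),5,"sm6.png")
E
```

```text
clk 30.17 pos [ 0.5228 -0.1907  0.0039] stand [-216.4467   -2.9426    3.8766] yaw 87.52 pitch 6.79 roll -0.0039010279639785468 F [-2.2161  0.5964  0.8277] Fs [np.float64(0.4482639464129588), np.float64(2.25072908751568)] w 0.0208
sleeve underside stand [-212.1   -3.2   43.8]  -> true pitch 6.39
tilt 1.71 side -0.07 edge low z 26.8
clk 30.22 toe [31.2  0.9 14.3] pitch 7.00 yaw 1.03 F stand [-1.  4.  0.] w 0.0208 crest z 24.8
-0.06 -0.06 -0.11 -0.01 -0.33 0.17 1.5; -0.05 -0.06 -0.11 -0.01 -0.33 0.17 1.5; -0.05 -0.06 -0.11 -0.01 -0.33 0.17 1.5; -0.05 -0.06 -0.11 -0.01 -0.33 0.17 1.5; -0.05 -0.06 -0.11 -0.01 -0.33 0.17 1.5; -0.05 -0.06 -0.11 -0.01 -0.33 0.17 1.5
```

View pics/tm6.png

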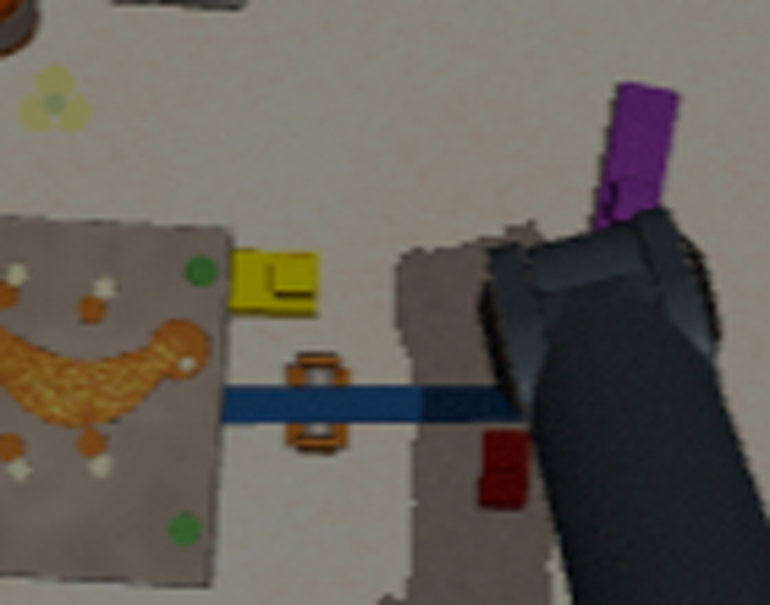

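View pics/sm6.png

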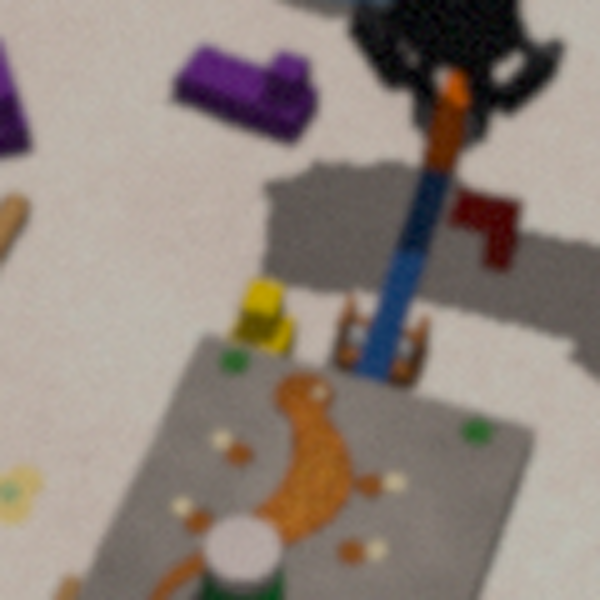

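>>> play_rows:
  commands: "-0.06 0 -0.15 0 -0.5 0.1 1.5; -0.06 0 -0.15 0 -0.5 0.1 1.5; -0.06 0 -0.15 0 -0.5 0.1 1.5; -0.06 0 -0.15 0 -0.5 0.1 1.5; -0.06 0 -0.15 0 -0.5 0.1 1.5; -0.06 0 -0.15 0 -0.5 0.1 1.5"

```text
clock: 30.77
eef_pos: [0.5241, -0.1917, 0.0137]
orientation: [[0.055, 0.998, -0.009], [0.984, -0.056, -0.172], [-0.172, 0.0, -0.985]]
force: [-1.3, 0.6, -1.0]
width: 0.0209
```

```bash
python3 - <<'E'
from h import *
st();under(); pt,dt=plane(); barplan([-22,0,19.0],10.,0.,20)
E
```

```text
clk 30.77 pos [ 0.5241 -0.1917  0.0137] stand [-217.3831   -4.3389   13.6993] yaw 86.79 pitch 9.89 roll 0.00023357210465456196 F [-1.3133  0.5803 -0.9718] Fs [np.float64(0.49203573452718335), np.float64(1.3488745404626186)] w 0.0209
sleeve underside stand [-210.9   -4.4   53.3]  -> true pitch 9.87
tilt 1.78 side -0.20 edge low z 27.0
clk 30.82 toe [30.7 -3.5 10.8] pitch 10.08 yaw 0.30 F stand [-0.4  0.9 -1.2] w 0.0204 crest z 26.0
-0.27 -0.03 0.01 0.00 0.00 0.01 1.5; -0.27 -0.03 0.01 0.00 0.00 0.01 1.5; -0.27 -0.03 0.01 0.00 0.00 0.01 1.5; -0.27 -0.03 0.01 0.00 0.00 0.01 1.5; -0.27 -0.03 0.01 0.00 0.00 0.01 1.5; -0.27 -0.03 0.01 0.00 0.00 0.01 1.5; -0.27 -0.03 0.01 0.00 0.00 0.01 1.5; -0.27 -0.03 0.01 0.00 0.00 0.01 1.5; -0.27 -0.03 0.01 0.00 0.00 0.01 1.5; -0.27 -0.03 0.01 0.00 0.00 0.01 1.5; -0.27 -0.03 0.01 0.00 0.00 0.01 1.5; -0.27 -0.03 0.01 0.00 0.00 0.01 1.5; -0.27 -0.03 0.01 0.00 0.00 0.01 1.5; -0.27 -0.03 0.01 0.00 0.00 0.01 1.5; -0.27 -0.03 0.01 0.00 0.00 0.01 1.5; -0.27 -0.03 0.01 0.00 0.00 0.01 1.5; -0.27 -0.03 0.01 0.00 0.00 0.01 1.5; -0.27 -0.03 0.01 0.00 0.00 0.01 1.5; -0.27 -0.03 0.01 0.00 0.00 0.01 1.5; -0.27 -0.03 0.01 0.00 0.00 0.01 1.5
```

>>> play_rows:
  commands: "-0.3 0 0 0 0 0 1.5; -0.3 0 0 0 0 0 1.5; -0.3 0 0 0 0 0 1.5; -0.3 0 0 0 0 0 1.5; -0.3 0 0 0 0 0 1.5; -0.3 0 0 0 0 0 1.5"

```text
clock: 31.32
eef_pos: [0.5259, -0.2101, 0.0174]
orientation: [[0.057, 0.998, -0.004], [0.984, -0.056, -0.171], [-0.171, 0.006, -0.985]]
force: [0.1, -0.0, -1.9]
width: 0.0207
```

```bash
python3 - <<'E'
from h import *
st();pt,dt=plane(); barplan([-24,0,20.5],10.,0.,12)
E
```

```text
clk 31.32 pos [ 0.5259 -0.2101  0.0174] stand [-235.6543   -7.3282   17.4104] yaw 86.71 pitch 9.85 roll 0.005741826996566911 F [ 0.1059 -0.0418 -1.8662] Fs [np.float64(-0.034692168473485815), np.float64(-0.10844091167148452)] w 0.0207
tilt 1.69 side -0.18 edge low z 26.8
clk 31.37 toe [11.  -6.6 14.4] pitch 10.05 yaw 0.11 F stand [ 0.4  0.4 -1.3] w 0.0211 crest z 26.1
-0.30 -0.06 0.00 0.03 0.00 0.01 1.5; -0.30 -0.06 0.00 0.03 0.00 0.01 1.5; -0.30 -0.06 0.00 0.03 0.00 0.01 1.5; -0.30 -0.06 0.00 0.03 0.00 0.01 1.5; -0.30 -0.06 0.00 0.03 0.00 0.01 1.5; -0.30 -0.06 0.00 0.03 0.00 0.01 1.5; -0.30 -0.06 0.00 0.03 0.00 0.01 1.5; -0.30 -0.06 0.00 0.03 0.00 0.01 1.5; -0.30 -0.06 0.00 0.03 0.00 0.01 1.5; -0.30 -0.06 0.00 0.03 0.00 0.01 1.5; -0.30 -0.06 0.00 0.03 0.00 0.01 1.5; -0.30 -0.06 0.00 0.03 0.00 0.01 1.5
```

>>> play_rows:
  commands: "-0.3 -0.06 0 0 0 0 1.5; -0.3 -0.06 0 0 0 0 1.5; -0.3 -0.06 0 0 0 0 1.5; -0.3 -0.06 0 0 0 0 1.5; -0.3 -0.06 0 0 0 0 1.5; -0.3 -0.06 0 0 0 0 1.5; -0.3 -0.06 0 0 0 0 1.5; -0.3 -0.06 0 0 0 0 1.5; -0.3 -0.06 0 0 0 0 1.5; -0.3 -0.06 0 0 0 0 1.5"

```text
clock: 32.2
eef_pos: [0.5174, -0.2431, 0.0231]
orientation: [[0.059, 0.998, -0.004], [0.984, -0.058, -0.171], [-0.171, 0.006, -0.985]]
force: [-0.6, 1.0, -2.1]
width: 0.0207
```

```bash
python3 - <<'E'
from h import *
st();pt,dt=plane(); barplan([-32,0,27.8],-4.5,0.,12)
crop("top",(270,140,410,250),5.5,"tn1.png",pt)
crop("side",(270,130,390,250),5,"sn1.png")
E
```

```text
clk 32.20 pos [ 0.5174 -0.2431  0.0231] stand [-269.1245   -1.0416   23.119 ] yaw 86.59 pitch 9.84 roll 0.006476102222508391 F [-0.5733  0.97   -2.1328] Fs [np.float64(0.9298691820450534), np.float64(0.6363117737318116)] w 0.0207
tilt 1.72 side -0.16 edge low z 26.9
clk 32.25 toe [-22.4  -0.6  20.1] pitch 10.04 yaw -0.00 F stand [ 0.1  0.1 -1.8] w 0.0207 crest z 25.9
-0.00 -0.01 0.47 0.02 1.21 0.01 1.5; 0.00 -0.01 0.47 0.02 1.21 0.01 1.5; 0.00 -0.01 0.46 0.02 1.21 0.01 1.5; 0.00 -0.01 0.46 0.02 1.21 0.01 1.5; 0.00 -0.01 0.46 0.02 1.21 0.01 1.5; 0.00 -0.01 0.46 0.02 1.21 0.01 1.5; 0.01 -0.01 0.46 0.02 1.21 0.01 1.5; 0.01 -0.01 0.45 0.02 1.21 0.01 1.5; 0.01 -0.01 0.45 0.02 1.21 0.01 1.5; 0.01 -0.01 0.45 0.02 1.21 0.01 1.5; 0.01 -0.01 0.45 0.02 1.21 0.01 1.5; 0.01 -0.01 0.45 0.02 1.21 0.01 1.5
```

View pics/tn1.png

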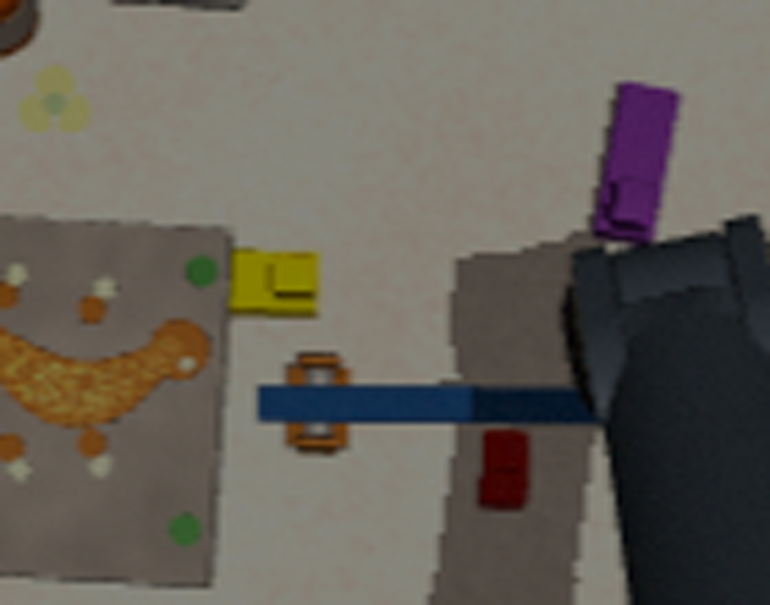

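View pics/sn1.png

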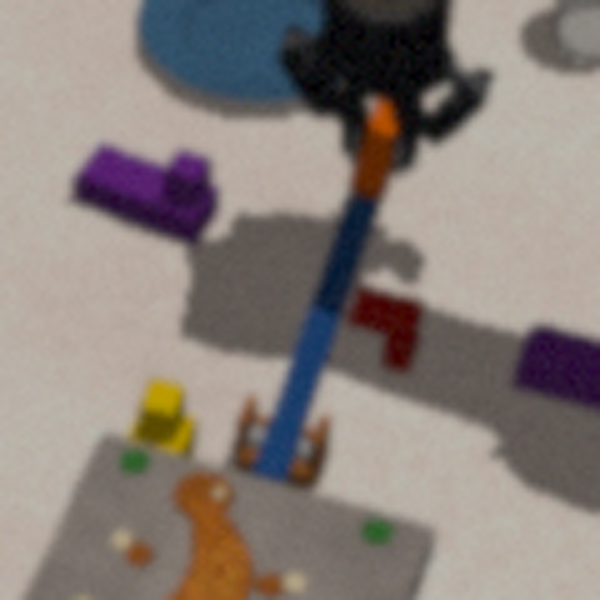

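>>> play_rows:
  commands: "0 0 0.45 0 1.2 0 1.5; 0 0 0.45 0 1.2 0 1.5; 0 0 0.45 0 1.2 0 1.5; 0 0 0.45 0 1.2 0 1.5; 0 0 0.45 0 1.2 0 1.5; 0 0 0.45 0 1.2 0 1.5; 0 0 0.45 0 1.2 0 1.5; 0 0 0.45 0 1.2 0 1.5"

```text
clock: 32.97
eef_pos: [0.5176, -0.2468, -0.0133]
orientation: [[0.053, 0.999, 0.006], [0.999, -0.053, -0.001], [-0.0, 0.007, -1.0]]
force: [0.0, 0.8, -2.6]
width: 0.0205
```

```bash
python3 - <<'E'
from h import *
st();barplan([-32,0,27.8],-4.5,0.,6)
E
```

```text
clk 32.97 pos [ 0.5176 -0.2468 -0.0133] stand [-272.789    -1.5182  -13.2674] yaw 86.96 pitch 0.01 roll 0.006512179438631522 F [ 0.023   0.7763 -2.6442] Fs [np.float64(0.7761133983117974), np.float64(0.028482308404711356)] w 0.0205
clk 32.97 toe [-28.2   0.4  26.1] pitch 0.18 yaw 0.43 F stand [ 0.8  0.  -2.6] w 0.0205 crest z 26.2
-0.01 -0.03 0.30 0.04 0.78 0.07 1.5; -0.01 -0.03 0.30 0.04 0.78 0.07 1.5; -0.01 -0.03 0.30 0.04 0.78 0.07 1.5; -0.01 -0.03 0.30 0.04 0.78 0.07 1.5; -0.01 -0.03 0.30 0.04 0.78 0.07 1.5; -0.00 -0.03 0.30 0.04 0.78 0.07 1.5
```

>>> play_rows:
  commands: "0 0 0.3 0 0.8 0 1.5; 0 0 0.3 0 0.8 0 1.5; 0 0 0.3 0 0.8 0 1.5; 0 0 0.3 0 0.8 0 1.5; 0 0 0.3 0 0.8 0 1.5; 0 0 0 0 0 0 1.5"

```text
clock: 33.47
eef_pos: [0.5169, -0.2478, -0.0307]
orientation: [[0.054, 0.998, 0.009], [0.996, -0.055, 0.076], [0.076, 0.005, -0.997]]
force: [1.3, -0.6, -2.0]
width: 0.0206
```

```bash
python3 - <<'E'
from h import *
st();barnow();under()
crop("side",(300,110,390,200),6,"so1.png")
E
```

```text
clk 33.47 pos [ 0.5169 -0.2478 -0.0307] stand [-273.8038   -0.816   -30.6568] yaw 86.89 pitch -4.38 roll 0.004970326978964383 F [ 1.282  -0.5861 -2.0281] Fs [np.float64(-0.4998509585075096), np.float64(-1.318047113714805)] w 0.0206
clk 33.47 toe [-33.    0.7  27.3] pitch -4.21 yaw 0.36 F stand [-0.5 -1.3 -2. ] w 0.0206 crest z 25.7
sleeve underside stand [-277.3   -0.8    9.3]  -> true pitch -4.34
```

View pics/so1.png

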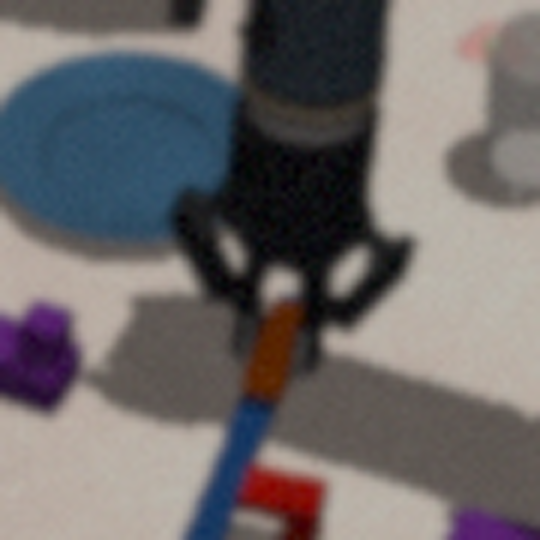

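>>> play_rows:
  commands: "0 0 0.2 0 0.5 0 1.5; 0 0 0 0 0 0 1.5; 0 0 0 0 0 0 2.2; 0 0 0 0 0 0 2.5; 0 0 0 0 0 0 3; 0 0 0 0 0 0 4; 0 0 0 0 0 0 4.8; 0 0 -0.8 0 0 0 4.8; 0 0 -1.5 0 0 0 4.8; 0 0 -2.5 0 0 0 4.8"

```text
clock: 34.35
eef_pos: [0.5154, -0.2487, 0.0154]
orientation: [[0.05, 0.999, 0.005], [0.995, -0.05, 0.088], [0.088, 0.001, -0.996]]
force: [0.2, -0.2, -0.2]
width: 0.0477
```

>>> play_rows:
  commands: "0 0 -3 0 0 0 4.8; 0 0 -3 0 0 0 4.8; -1 0 -3 0 0 0 4.8; -2 0 -3 0 0 0 4.8; -2 -2 0 0 0 0 4.8; -2 -2 0 0 0 0 4.8; 0 0 0 0 0 0 4.8"

```text
clock: 34.93
eef_pos: [0.4756, -0.3291, 0.146]
orientation: [[0.041, 0.999, 0.018], [0.996, -0.042, 0.08], [0.08, 0.015, -0.997]]
force: [-0.2, -0.8, -0.8]
width: 0.0484
```

```bash
python3 - <<'E'
from h import *
st();pt,dt=plane()
crop("top",(220,90,430,250),3.8,"tz.png",pt)
ps,ds=r.snapshot("side");crop("side",(220,110,420,320),2.8,"sz.png",ps)
C=cloud("top",dt); hsv=cv2.cvtColor(pt[:,:,::-1].copy(),cv2.COLOR_BGR2HSV); v,u=np.mgrid[0:400,0:640]
blue=(u>308)&(u<385)&(v>200)&(v<228)&(dt>0)&(hsv[...,0]>95)&(hsv[...,0]<125)&(hsv[...,1]>120)
B=np.array([W2S(c) for c in C[blue]])*1000; print("bar max x",B[:,0].max(),"line",np.polyfit(B[:,0],B[:,1],1),np.polyfit(B[:,0],B[:,2],1))
E
```

```text
clk 34.93 pos [ 0.4756 -0.3291  0.146 ] stand [-357.6612   35.0182  146.0005] yaw 87.65 pitch -4.60 roll 0.014717928232362853 F [-0.161  -0.7585 -0.8399] Fs [np.float64(-0.7675416497916293), np.float64(0.11038985847076903)] w 0.0484
tilt 1.68 side -0.14 edge low z 26.7
bar max x -34.05404752165815 line [0.0197 3.017 ] [ 0.0975 37.951 ]
```

View pics/tz.png

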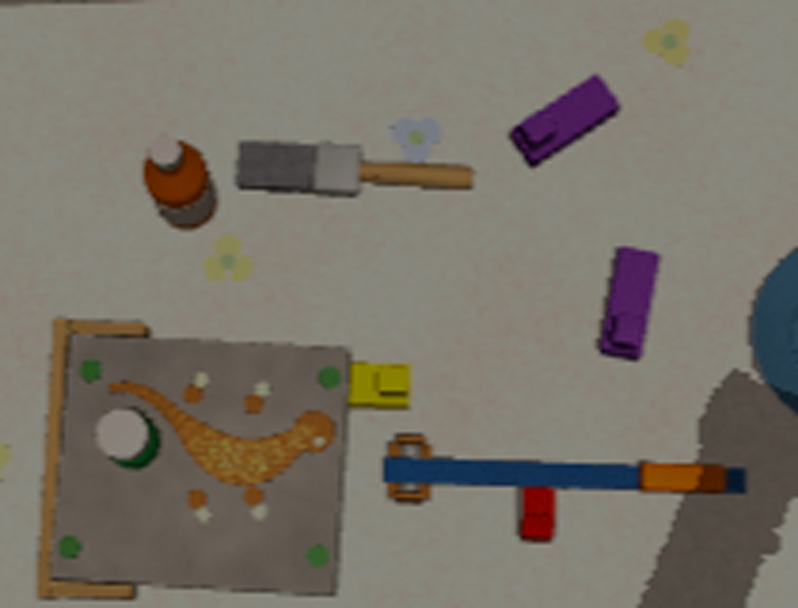

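View pics/sz.png

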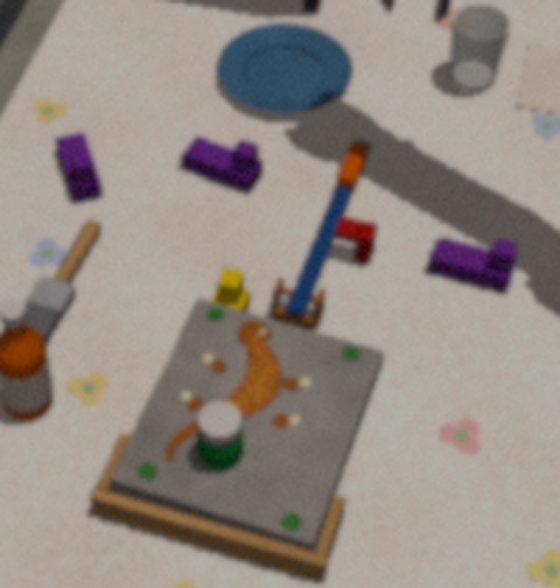

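```bash
python3 - <<'E'
from h import *
print(r.close_job())
E
```

```text
the job is handed in; nothing more can be done
None
```

The job is done and handed in at about 35 s on the robot's clock, with the robot touching nothing. The stone now rests on the yellow shim.

**What I did:**
- I slid the bar's toe under the stone and felt the rib about 32 mm in, pressing with about 5 N.
- I levered the edge up, parked the bar under the red keeper, and took the hand off it. The edge then stood at about 33.5 mm.
- I slid the shim in nose first, then unhooked the bar, eased the stone down and drew the toe out.
- The bar now lies over the fulcrum with its tail on the table, as it started.

**Last checks:**
- **Stone:** the edge is at about 26.7 mm with a tilt of 1.7°, so it is resting on the shim.
- **Shim:** about 38–40 mm under the edge.
- **Bar:** the toe is about 34 mm clear of the stone's edge.
- **Jar and paint things:** the jar is standing. The orange bottle, the brush and the purple blocks look untouched. The plate and cup do too, but are only partly in the last pictures. The red and yellow bottles were outside those pictures and nowhere near the arm's path.

**What disagreed or was less clean:**
- The reported tool position was about 40 mm lower along the tool than where the cameras showed the fingers. My first try at gripping the bar closed on air, so I worked from the camera heights after that.
- Swinging the bar into and out of the keeper turned the stone by about 1–2° and shifted it a few mm sideways. It mostly came back, but a turn of about 1° is left.
- While I was pressing the bar down to unhook it, the edge went briefly to about 39 mm, a tilt of about 5°.

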